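Set up the battery tester

ROBOT

A 6-joint arm with a two-finger parallel gripper is mounted at the origin on the work surface. World frame = base frame: x ahead of the robot, y to its left, z up, the work surface at z = 0. Lengths are in mm, angles in rad, forces in N, time in s.
With the tool pointing down it reaches from about 350 to 775 mm from the base axis. Payload 7.3 kg.
Tool frame: the origin (TCP) lies at the very end of the fingers, on their centre line; the grasp point (between the pads) lies 19 mm behind it; x points along the fingers, z is the direction in which the jaws open and shut, and the axes are right-handed (so a half turn about x gives the same grasp; the last joint's range is limited). The gripper opens to 92 mm and grips with 3 to 60 N. Pads are 19 mm wide; open, the fingers measure 130 mm over their backs; the gripper's body (75 mm by 190 mm) begins 47 mm behind the grasp point.
Start: joints at [-1.473, 0.342, 1.524, -0, 1.275, -0.146], TCP at [126.752, -509.489, 226.741] pointing down, gripper open.
Joint ranges: [-2.53, 2.53], [-0.77, 2.02], [0.04, 2.7], [-1, 4.14], [0.28, 2.66], [-3.11, 3.11]. Speed limits (rad/s): [2.57, 2.57, 3.14, 3.14, 3.14, 3.14].

INTERFACE

Orientations are given as [roll, pitch, yaw] about the fixed x, y, z axes, in that order (R = Rz(yaw) Ry(pitch) Rx(roll)).
In Python, from plant import * gives the robot as it stands.
- The arm moves only by the shell command python3 -m creep 'ROWS'. ROWS is JSON, a list of rows, each an object of numbers: "tx", "ty", "tz": the shift along the tool's x, y, z in cm; "wx", "wy", "wz": the turn, a rotation vector about the tool's x, y, z in rad; "gripper": the closure, from -1 (fully open) to 1 (shut). A call has 1 to 8 rows; each row is the pose to reach, as a shift and turn from the pose commanded when the call began, along the tool's axes at that moment; what a row does not reach only later rows make up. A row lasts 1/12 s, in which the tool goes at most 41.7 mm and 7.16 degrees, less where a joint would pass 70% of its speed; a pose out of reach is approached as far as the arm can. A call with a gripper value outside its range is refused whole. The fingers move at their own pace and stop on an object; the grip force is fixed at half the most. Time passes only in rows, so rows that repeat a pose let the fingers close. It gives the time, the measured TCP pose, the force and the opening at its end, in the units of the state.
- get_obs(): the state, without advancing time (a new reading comes with each control period).
- capture(name): name is "side" or "top" or "wrist"; returns a dict with "frame" (384x512x3 uint8, red, green, blue), "z_map" (384x512 float32, mm along the optical axis (not along the pixel's ray), 0 where there is no reading), "vertical_fov" (degrees; the focal length in pixels is half the picture's height over the tangent of half this angle, whatever the lens; pixels are square), "cx", "cy" (the principal point, pixels), "xyz" and "rotation" of the camera in the world. Camera axes: x right, y down, z forward; pixel columns grow to the right and rows downward; lengths in mm; the calibration is good to about 2 mm. A picture is of the moment at which its call begins.
- close_job(): hands the job in, once; it reports no verdict.
The state is a dict: "time": time; "joint_positions": joint angles; "dq": joint speeds; "tau": joint torques, N m; "tool_pos": TCP position; "tcp_rot": TCP orientation; "contact_force": force on the tool from outside, world axes, zero at the start; "moment": the same for the moment, N m; "grip_width": finger opening in mm.
Only numpy, scipy, OpenCV 4.12 (cv2) and the standard library are available. Lean on these libraries where they do the work, as an engineer would, in place of code of your own. Each camera call takes 0.05 s, during which the arm holds its last target.

TASK

Set up the battery tester for a run: raise its display lid until it stands 100 degrees open (just past upright), lay one battery stick flat in each of the four channels, black terminal end towards the display, then press the clamp lever down until it locks. Put any sticks left over into the shallow grey crate, and leave the other things on the bench where they are.

Things in the scene. Friction and masses are not known exactly. Their poses are not given: they have to be found in the camera images.
- tester: bench battery tester, fixed: grey, lidded part 200 (x) x 252 (y) mm, rim 72 mm high, plus a 62 mm wide, 60 mm high wing on its -y side with the clamp lever. Origin: on the bench under the middle of the lidded part. Its x axis points from its front wall (robot's side) to the display's hinge; four parallel channels run along x, covered by the lid until it is raised.
- display (a joint): display lid angle about the hinge along the tester's rear edge, rad: 0 closed (flat over the channels), grows as the front edge is raised, 1.571 upright, stop at 2.3. Stiff hinge: it stays at any angle; about 7 N up at the handle lifts it. The lid is 190 mm from hinge axis to front edge, 252 wide, 16 thick, screen on its inner face; it starts nearly closed.
- display_handle (a point): middle of the round bar handle on the lid's outer face: bar 11 mm thick, 110 long, parallel to the hinge, its centre line 35 mm off that face and 6 mm in from the front edge; moves with the lid. Lid closed, it lies 184 mm in front of the hinge axis and 43 mm above it. The bar can turn between two fingers that pinch it.
- display_hinge (a point): middle of the hinge axis of the display lid, which runs along the tester's y; 92 mm behind the tester's origin and 81 mm above the bench
- clamp (a joint): clamp lever angle, rad: 0 raised (sprung up, pointing to the front and 37 degrees upward), grows as it is pressed, 0.70 fully down (level). Its spring resists with up to about 10 N at the pad, less near 0.52; past that the linkage goes over centre, snaps to 0.70 and stays locked; let go earlier it springs up. It drives the white contact bar up to 10 mm forward along the channels.
- clamp_tip (a point): middle of the top face of the lever's rubber pad (50 long, 24 wide, 16 thick), the place to press; 105 mm from the pivot; moves with the lever
- clamp_pivot (a point): pivot of the clamp lever, axis along the tester's y; 70 mm behind the tester's origin, 156 mm to its -y side, 78 mm above the bench
- crate: shallow grey open crate for left-over sticks, fixed, 200 (x) x 190 (y) x 45 mm high outside, walls and floor 4 mm. Origin: on the bench under its centre.
- screwdriver: screwdriver 200 mm long lying on the bench, a bystander; origin under its middle
- pliers: black-handled pliers about 145 mm long lying on the bench, a bystander; origin on the bench under the joint
- tape: roll of brown tape 100 mm across, 24 high, a bystander; origin under its centre
- channel_1 (a point): channel 1 of 4 (1 is farthest to the tester's +y, pitch 50 mm): the centre of a stick lying mid-channel, 11 mm above the channel floor, which is 46 mm above the bench; axes as the tester's. Channel 30 mm wide between ribs 7 mm high, 112 mm long from the front wall (26 mm high) to the white contact bar (20 mm high); clamp locked, the bar leaves the front 103 mm.
- channel_2 (a point): channel 2 of 4 (1 is farthest to the tester's +y, pitch 50 mm): the centre of a stick lying mid-channel, 11 mm above the channel floor, which is 46 mm above the bench; axes as the tester's. Channel 30 mm wide between ribs 7 mm high, 112 mm long from the front wall (26 mm high) to the white contact bar (20 mm high); clamp locked, the bar leaves the front 103 mm.
- channel_3 (a point): channel 3 of 4 (1 is farthest to the tester's +y, pitch 50 mm): the centre of a stick lying mid-channel, 11 mm above the channel floor, which is 46 mm above the bench; axes as the tester's. Channel 30 mm wide between ribs 7 mm high, 112 mm long from the front wall (26 mm high) to the white contact bar (20 mm high); clamp locked, the bar leaves the front 103 mm.
- channel_4 (a point): channel 4 of 4 (1 is farthest to the tester's +y, pitch 50 mm): the centre of a stick lying mid-channel, 11 mm above the channel floor, which is 46 mm above the bench; axes as the tester's. Channel 30 mm wide between ribs 7 mm high, 112 mm long from the front wall (26 mm high) to the white contact bar (20 mm high); clamp locked, the bar leaves the front 103 mm.
- stick_1: battery stick, 100 (x) x 24 (y) x 22 (z) mm, 70 to 120 g, aluminium with a black terminal end at its +x end. Origin: its centre. All sticks are alike; 5 to 7 are present (None: absent).
- stick_2: battery stick, 100 (x) x 24 (y) x 22 (z) mm, 70 to 120 g, aluminium with a black terminal end at its +x end. Origin: its centre. All sticks are alike; 5 to 7 are present (None: absent).
- stick_3: battery stick, 100 (x) x 24 (y) x 22 (z) mm, 70 to 120 g, aluminium with a black terminal end at its +x end. Origin: its centre. All sticks are alike; 5 to 7 are present (None: absent).
- stick_4: battery stick, 100 (x) x 24 (y) x 22 (z) mm, 70 to 120 g, aluminium with a black terminal end at its +x end. Origin: its centre. All sticks are alike; 5 to 7 are present (None: absent).
- stick_5: battery stick, 100 (x) x 24 (y) x 22 (z) mm, 70 to 120 g, aluminium with a black terminal end at its +x end. Origin: its centre. All sticks are alike; 5 to 7 are present (None: absent).
- stick_6: battery stick, 100 (x) x 24 (y) x 22 (z) mm, 70 to 120 g, aluminium with a black terminal end at its +x end. Origin: its centre. All sticks are alike; 5 to 7 are present (None: absent).
- stick_7: battery stick, 100 (x) x 24 (y) x 22 (z) mm, 70 to 120 g, aluminium with a black terminal end at its +x end. Origin: its centre. All sticks are alike; 5 to 7 are present (None: absent).
Things that resemble listed ones, but are neither listed nor needed, are in the scene too. What is shaped like the stick_3 but orange is not meant.

How it is judged:
By the outcome, as a careful person would: the job done as asked, in the order asked, and still so for the second after the job is handed in, with the robot touching nothing.
Of stick_1, stick_2, stick_3, stick_4, stick_5, stick_6, stick_7 only 5 to 7 are there at a start; the rules pass over those that are not, and their reading is None.
At some moment in a run one of stick_1, stick_2, stick_3, stick_4, stick_5, stick_6, stick_7 may be knocked a few centimetres aside while the robot is not near it.
Once in a run the grip may slacken for a moment while it holds something.
It also fails if it takes over 210 s, if anything falls off the work surface, if the arm or the gripper's body presses on something with over 40 N, if the wrist force passes 120 N, or if a joint passes its speed limit or range.

## Working session

There is one attempt and no reset: what is moved stays moved. The work goes in short steps, Python scripts to look and compute and a shell command to move; the robot and the scene stay as the last step left them, time stands still between calls to the robot, and variables do not carry over. Pictures are saved under pics/ and viewed, and the job is handed in when it is done.

```bash
ls; mkdir -p pics
cat > h.py <<'E'
from plant import *
import numpy as np, cv2
def shot(n,f):
    c=capture(n); cv2.imwrite('pics/'+f,c['frame'][:,:,::-1]); np.savez('pics/'+f[:-4]+'.npz',**c); return c
def foc(c): return c['frame'].shape[0]/2/np.tan(np.radians(float(c['vertical_fov']))/2)
def pt(c,u,v,z=None):
    f=foc(c); d=np.array([(u-c['cx'])/f,(v-c['cy'])/f,1.0]); R=np.array(c['rotation']); o=np.array(c['xyz'])
    w=R@d
    if z is None: return o+w*c['z_map'][int(round(v)),int(round(u))]
    return o+w*(z-o[2])/w[2]
def cloud(c):
    f=foc(c); v,u=np.mgrid[:384,:512]; d=np.dstack([(u-c['cx'])/f,(v-c['cy'])/f,np.ones(u.shape)])*c['z_map'][...,None]
    return d@np.array(c['rotation']).T+np.array(c['xyz'])
def load(f): 
    d=np.load('pics/'+f+'.npz'); return {k:d[k] for k in d}
E
python3 - <<'E'
from h import *
print(get_obs())
for n in ['top','side','wrist']:
    c=shot(n,n+'0.png'); print(n,c['xyz'],np.round(c['rotation'],3).tolist(),c['vertical_fov'],c['cx'],c['cy'])
E
```

```text
pics
{'time': 0.0, 'joint_positions': array([-1.47299776e+00,  3.42709402e-01,  1.52501700e+00, -2.15390831e-05,
        1.27537864e+00, -1.46007626e-01]), 'dq': array([ 0.00100456,  0.00015684,  0.00098146, -0.00071028, -0.00067074,
       -0.00079035]), 'tau': array([-1.04150106e-04, -4.31242418e+01, -2.44215882e+01,  7.18101813e-02,
        5.59618778e-02, -1.05017259e-04]), 'tool_pos': array([ 126.70553381, -509.06630708,  226.05187402]), 'tcp_rot': array([3.00920273, 1.5692838 , 1.68221889]), 'contact_force': array([-0.18484676, -0.5397108 , -1.14162025]), 'moment': array([ 0.01488799, -0.01188134,  0.03061913]), 'grip_width': 91.62783896315422}
top [ 366.66820484   67.34187044 1536.71872453] [-3.052, -0.005, -1.557] 47.01859369382561 256.1031222438259 188.50557222398922
side [  49.08782515 1099.80733842 1149.84365469] [-2.318, -0.019, -2.706] 44.95679899871073 254.95225909177532 189.9040134373977
wrist [ 198.93074921 -490.20499106  382.98613397] [2.861, 0.0, -1.328] 65.02490696343455 254.8961695136609 190.59833812469734
```

Run:
```python
s=open('h.py').read()
s=s.replace("R=np.array(c['rotation'])","R=rm(c['rotation'])").replace("np.array(c['rotation']).T","rm(c['rotation']).T")
s=s.replace("def shot","from scipy.spatial.transform import Rotation as Ro\ndef rm(r): return Ro.from_euler('xyz',np.array(r)).as_matrix()\ndef shot",1)
open('h.py','w').write(s)
```

```text
(no output)
```

View pics/top0.png

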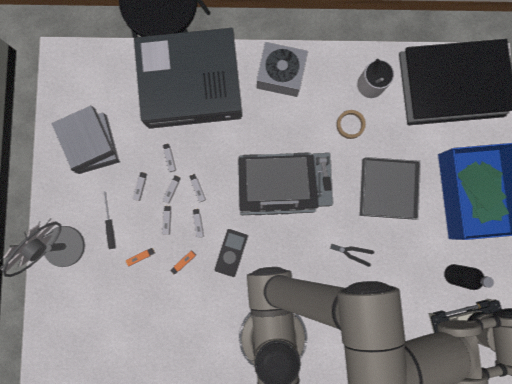

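View pics/side0.png

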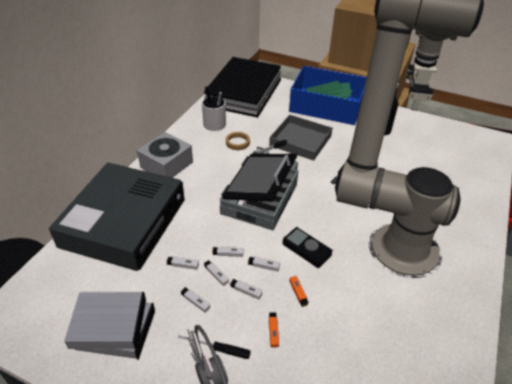

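View pics/wrist0.png

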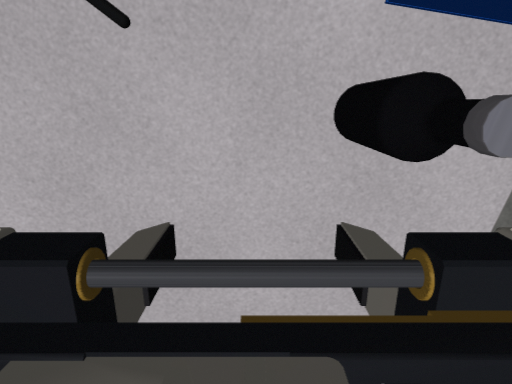

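The top view shows six silver sticks around (140–200, 157–222), two orange decoys at (140,257) and (183,262), the tester at (278,183) with its lever on the right, and the crate at (390,188). Next I measure these.

Run:
```python
from h import *
c=load('top0'); P=cloud(c)
im=c['frame'][:,:,::-1]
z=P[...,2]
print('bench z',np.median(z[130:150,120:220]))
cv2.imwrite('pics/t_test.png',cv2.resize(im[140:230,225:425],None,fx=4,fy=4,interpolation=cv2.INTER_CUBIC))
cv2.imwrite('pics/t_st.png',cv2.resize(im[135:280,95:255],None,fx=4,fy=4,interpolation=cv2.INTER_CUBIC))
for u,v in [(168,157),(140,186),(172,189),(197,188),(166,219),(198,223),(278,183),(295,205),(323,160),(325,190),(390,188)]:
    print(u,v,P[v,u].round())
# tester heights
for v in range(150,220,4): print(v,P[v,278].round().tolist())
```

```text
bench z -1.3907580081133801
168 157 [608. 369.  21.]
140 186 [505. 462.  20.]
172 189 [496. 351.  22.]
197 188 [501. 266.  20.]
166 219 [393. 370.  17.]
198 223 [381. 259.  24.]
278 183 [512.  -8. 123.]
295 205 [441. -61. 145.]
323 160 [ 594. -158.   89.]
325 190 [ 489. -155.  151.]
390 188 [ 512. -407.    1.]
150 [641.0, -13.0, 3.0]
154 [614.0, -10.0, 78.0]
158 [598.0, -9.0, 96.0]
162 [584.0, -9.0, 100.0]
166 [569.0, -8.0, 108.0]
170 [557.0, -9.0, 103.0]
174 [543.0, -9.0, 108.0]
178 [529.0, -8.0, 113.0]
182 [515.0, -8.0, 126.0]
186 [502.0, -8.0, 123.0]
190 [489.0, -8.0, 132.0]
194 [475.0, -7.0, 141.0]
198 [463.0, -8.0, 136.0]
202 [447.0, -5.0, 182.0]
206 [437.0, -7.0, 146.0]
210 [428.0, -12.0, 56.0]
214 [416.0, -16.0, 1.0]
218 [402.0, -16.0, -1.0]
```

View pics/t_test.png

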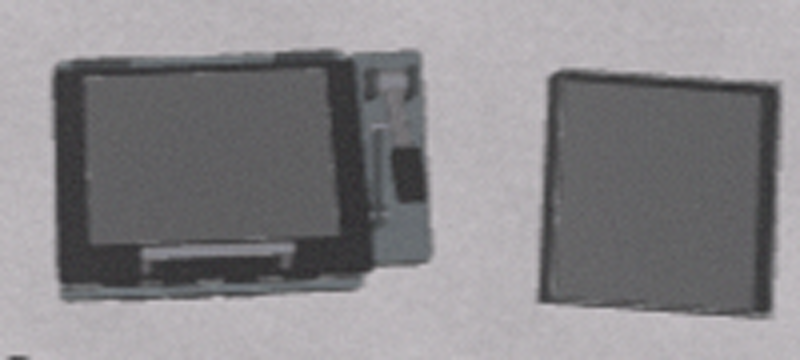

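View pics/t_st.png

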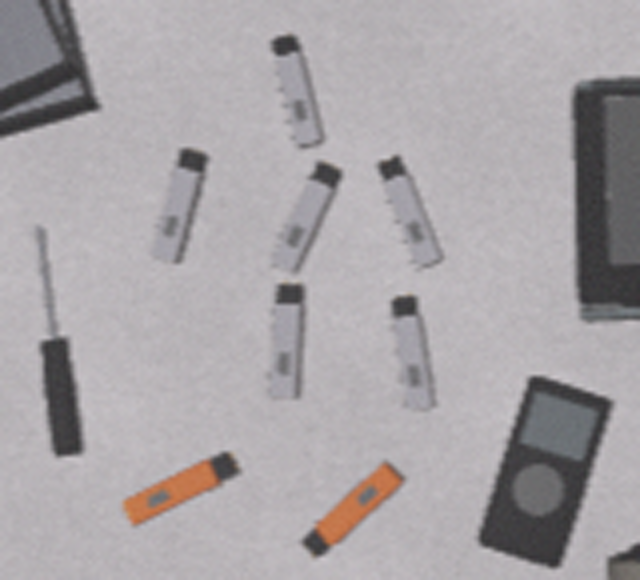

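```bash
cat >> h.py <<'E'
def go(x,y,z,yaw,R=None,quiet=False):
    """tool down, tool z axis at world angle yaw (deg) -> shift (cm) & turn from measured pose"""
    o=get_obs(); Rt=rm(o['tcp_rot'])
    a=np.radians(yaw)
    if R is None:
        tz=np.array([np.cos(a),np.sin(a),0]); tx=np.array([0,0,-1.]); R=np.c_[tx,np.cross(tz,tx),tz]
    d=Rt.T@(np.array([x,y,z])-o['tool_pos'])/10; w=Ro.from_matrix(Rt.T@R).as_rotvec()
    print('t',d.round(2),'w',w.round(3),'rows>=',round(max(np.linalg.norm(d)*10/41.7,np.degrees(np.linalg.norm(w))/7.16),1), 'q6',o['joint_positions'][5].round(2),'q1',o['joint_positions'][0].round(2))
def st():
    o=get_obs(); Rt=rm(o['tcp_rot'])
    print('t=%.2f'%o['time'],o['tool_pos'].round(1),'jaw yaw %.1f'%np.degrees(np.arctan2(Rt[1,2],Rt[0,2])),'tx',Rt[:,0].round(3),'F',o['contact_force'].round(1),'w %.1f'%o['grip_width'],'q',o['joint_positions'].round(2))
E
python3 - <<'E'
from h import *
st(); print(rm(get_obs()['tcp_rot']).round(3))
for yw in (0,180,90,-90): go(400,-8,330,yw)
c=load('wrist0'); print(c['xyz'],rm(c['rotation']).round(2))
E
```

```text
t=0.15 [ 126.7 -509.2  226.2] jaw yaw -76.0 tx [-0.     0.001 -1.   ] F [ 0.3  0.2 -0.9] w 91.7 q [-1.47  0.34  1.52 -0.    1.28 -0.15]
[[-0.     0.97   0.241]
 [ 0.001  0.241 -0.97 ]
 [-1.     0.    -0.001]]
t [-10.33  38.62 -42.05] w [-1.327e+00 -1.000e-03 -1.000e-03] rows>= 13.9 q6 -0.15 q1 -1.47
t [-10.33  38.62 -42.05] w [ 1.815e+00 -1.000e-03  1.000e-03] rows>= 14.5 q6 -0.15 q1 -1.47
t [-10.33  38.62 -42.05] w [-2.898e+00  0.000e+00 -2.000e-03] rows>= 23.2 q6 -0.15 q1 -1.47
t [-10.33  38.62 -42.05] w [ 0.244 -0.001 -0.   ] rows>= 13.9 q6 -0.15 q1 -1.47
[ 198.93074921 -490.20499106  382.98613397] [[ 0.24 -0.93 -0.27]
 [-0.97 -0.23 -0.07]
 [-0.    0.28 -0.96]]
```

Run:
```python
from h import *
go(400,-350,330,-40)
```

```text
t [-10.37  30.37  -8.86] w [-0.629 -0.001 -0.   ] rows>= 8.0 q6 -0.15 q1 -1.47
```

```bash
python3 -m creep '[{"tx":-10.4,"ty":30.4,"tz":-8.9,"wx":-0.63},{"tx":-10.4,"ty":30.4,"tz":-8.9,"wx":-0.63},{"tx":-10.4,"ty":30.4,"tz":-8.9,"wx":-0.63},{"tx":-10.4,"ty":30.4,"tz":-8.9,"wx":-0.63},{"tx":-10.4,"ty":30.4,"tz":-8.9,"wx":-0.63},{"tx":-10.4,"ty":30.4,"tz":-8.9,"wx":-0.63},{"tx":-10.4,"ty":30.4,"tz":-8.9,"wx":-0.63},{"tx":-10.4,"ty":30.4,"tz":-8.9,"wx":-0.63}]'; python3 -c "
from h import *
st(); go(420,-60,340,0)"
```

```text
t=0.15 [ 126.7 -509.2  226.2] jaw yaw -76.0 tx [-0.     0.001 -1.   ] F [ 0.3  0.2 -0.9] w 91.7 q [-1.47  0.34  1.52 -0.    1.28 -0.15]
t [-11.33  39.31 -36.52] w [-1.327e+00 -1.000e-03 -1.000e-03] rows>= 13.2 q6 -0.15 q1 -1.47validation failed for argument at $[0]...
```

```bash
python3 -m creep '[{"tx":-10.4,"ty":30.4,"tz":-8.9,"wx":-0.63,"wy":0,"wz":0,"gripper":-1}]'; python3 -c "
from h import *
st()"; python3 -m creep --help | head -20
```

```text
time: 0.23
tool_pos: [157.0, -490.9, 237.2]
tcp_rot: [-2.756, 1.566, 2.32]
contact_force: [0.3, -0.8, -0.6]
grip_width: 91.7
t=0.23 [ 157.  -490.9  237.2] jaw yaw -69.2 tx [-0.003  0.003 -1.   ] F [ 0.3 -0.8 -0.6] w 91.7 q [-1.41  0.32  1.53 -0.    1.3  -0.2 ]invalid input: not JSON, or not a number
```

```bash
python3 -m creep '[{"tx":-10,"ty":27,"tz":-12,"wx":-0.63,"wy":0,"wz":0,"gripper":-1},{"tx":-10,"ty":27,"tz":-12,"wx":-0.63,"wy":0,"wz":0,"gripper":-1},{"tx":-10,"ty":27,"tz":-12,"wx":-0.63,"wy":0,"wz":0,"gripper":-1},{"tx":-10,"ty":27,"tz":-12,"wx":-0.63,"wy":0,"wz":0,"gripper":-1},{"tx":-10,"ty":27,"tz":-12,"wx":-0.63,"wy":0,"wz":0,"gripper":-1},{"tx":-10,"ty":27,"tz":-12,"wx":-0.63,"wy":0,"wz":0,"gripper":-1},{"tx":-10,"ty":27,"tz":-12,"wx":-0.63,"wy":0,"wz":0,"gripper":-1},{"tx":-10,"ty":27,"tz":-12,"wx":-0.63,"wy":0,"wz":0,"gripper":-1}]'; python3 -c "
from h import *
st(); go(430,-80,340,0)"
```

```text
time: 0.9
tool_pos: [371.9, -277.4, 341.4]
tcp_rot: [0.327, 1.568, -0.243]
contact_force: [0.5, 0.0, 0.3]
grip_width: 91.8
t=0.90 [ 371.9 -277.4  341.4] jaw yaw -32.6 tx [ 0.002 -0.001 -1.   ] F [0.5 0.  0.3] w 91.8 q [-0.81  0.16  1.46  0.    1.52 -0.24]
t [ 0.14 19.75 -5.75] w [-0.569  0.003 -0.   ] rows>= 4.9 q6 -0.24 q1 -0.81
```

```bash
python3 -m creep '[{"tx":0,"ty":19.7,"tz":-5.7,"wx":-0.57,"wy":0,"wz":0,"gripper":-1},{"tx":0,"ty":19.7,"tz":-5.7,"wx":-0.57,"wy":0,"wz":0,"gripper":-1},{"tx":0,"ty":19.7,"tz":-5.7,"wx":-0.57,"wy":0,"wz":0,"gripper":-1},{"tx":0,"ty":19.7,"tz":-5.7,"wx":-0.57,"wy":0,"wz":0,"gripper":-1},{"tx":0,"ty":19.7,"tz":-5.7,"wx":-0.57,"wy":0,"wz":0,"gripper":-1},{"tx":0,"ty":19.7,"tz":-5.7,"wx":-0.57,"wy":0,"wz":0,"gripper":-1},{"tx":0,"ty":19.7,"tz":-5.7,"wx":-0.57,"wy":0,"wz":0,"gripper":-1}]'; python3 -c "
from h import *
shot('wrist','w1.png'); st(); shot('side','s1.png')"
```

```text
time: 1.48
tool_pos: [428.4, -82.0, 339.6]
tcp_rot: [-2.68, 1.57, -2.678]
contact_force: [0.5, -0.5, -1.1]
grip_width: 92.1
t=1.53 [428.2 -83.4 339.6] jaw yaw -0.0 tx [-0. -0. -1.] F [ 0.4 -0.6  0.3] w 92.0 q [-0.37  0.11  1.52 -0.    1.51 -0.37]
```

View pics/w1.png

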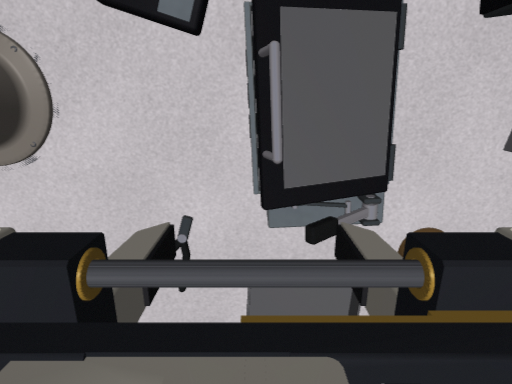

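The wrist view shows the bar handle from (275,45) to (277,158), and the clamp pad at (322,231).

```bash
python3 - <<'E'
from h import *
c=load('w1'); P=cloud(c); hsv=cv2.cvtColor(c['frame'],cv2.COLOR_RGB2HSV)
print(c['xyz'])
for v in (60,80,100,120,140,150):
    row=P[v,266:286]; print(v,[ (int(u),*row[u-266].round().astype(int)) for u in range(269,284,2)], c['frame'][v,270:284,0])
print('lid'); 
for (u,v) in [(300,100),(320,100),(350,100),(380,100),(300,40),(380,40),(300,170),(380,160)]: print(u,v,P[v,u].round())
print('pad',[P[v,u].round().tolist() for u,v in [(316,233),(322,230),(330,226)]])
# triangulate the handle ends with top0 : top crop px handle (143..295,255)/4+ (225,140)
t=load('top0')
for z in (170,175,180,185,190): print(z,pt(t,225+143/4,140+252/4,z).round(),pt(t,225+295/4,140+246/4,z).round(),pt(c,275,45,z).round(),pt(c,277,160,z).round())
E
python3 - <<'E'
import cv2
im=cv2.imread('pics/s1.png'); cv2.imwrite('pics/s1z.png',cv2.resize(im[130:240,200:340],None,fx=5,fy=5,interpolation=cv2.INTER_CUBIC))
E
```

```text
[427.74408912  -5.96924209 496.44864615]
60 [(269, np.int64(442), np.int64(34), np.int64(179)), (271, np.int64(443), np.int64(34), np.int64(181)), (273, np.int64(445), np.int64(34), np.int64(182)), (275, np.int64(447), np.int64(34), np.int64(181)), (277, np.int64(449), np.int64(34), np.int64(181)), (279, np.int64(451), np.int64(35), np.int64(178)), (281, np.int64(457), np.int64(40), np.int64(138)), (283, np.int64(459), np.int64(40), np.int64(138))] [104 119 124 125 123 125 126 120 111  97  60  70  86  83]
80 [(269, np.int64(443), np.int64(19), np.int64(142)), (271, np.int64(444), np.int64(16), np.int64(180)), (273, np.int64(446), np.int64(16), np.int64(182)), (275, np.int64(448), np.int64(16), np.int64(182)), (277, np.int64(450), np.int64(16), np.int64(181)), (279, np.int64(452), np.int64(16), np.int64(181)), (281, np.int64(457), np.int64(19), np.int64(139)), (283, np.int64(459), np.int64(19), np.int64(138))] [ 82 110 122 125 125 125 126 123 115 104  73  59  78  84]
100 [(269, np.int64(444), np.int64(-3), np.int64(141)), (271, np.int64(444), np.int64(-3), np.int64(179)), (273, np.int
[... 1727 characters left out ...]
))] [ 21  26  78 109 121 125 126 124 126 122 113 100  62  72]
lid
300 100 [480.  -2. 131.]
320 100 [505.  -2. 124.]
350 100 [545.  -2. 110.]
380 100 [587.  -2.  96.]
300 40 [477.  61. 132.]
380 40 [578.  67.  99.]
300 170 [484. -85. 132.]
380 160 [596. -79.  96.]
pad [[502.0, -158.0, 159.0], [511.0, -157.0, 152.0], [523.0, -155.0, 142.0]]
170 [444.  47. 170.] [450. -70. 170.] [448.  49. 170.] [452. -66. 170.]
175 [444.  47. 175.] [450. -70. 175.] [447.  48. 175.] [452. -65. 175.]
180 [443.  48. 180.] [450. -69. 180.] [447.  48. 180.] [451. -64. 180.]
185 [443.  48. 185.] [449. -69. 185.] [447.  47. 185.] [451. -63. 185.]
190 [443.  48. 190.] [449. -68. 190.] [446.  46. 190.] [451. -62. 190.]
```

View pics/s1z.png

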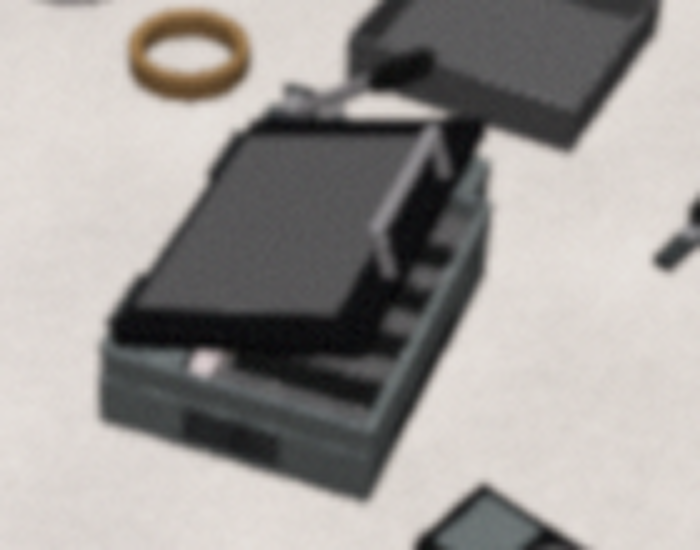

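Run:
```python
from h import *
go(449,-8,162,2.6)
```

```text
t [17.75  7.64  2.08] w [-0.048 -0.001  0.   ] rows>= 4.7 q6 -0.37 q1 -0.37
```

```bash
python3 -m creep '[{"tx":0,"ty":3.5,"tz":1,"wx":-0.05,"wy":0,"wz":0,"gripper":-1},{"tx":1,"ty":7.5,"tz":2.1,"wx":-0.05,"wy":0,"wz":0,"gripper":-1},{"tx":4,"ty":7.6,"tz":2.1,"wx":-0.05,"wy":0,"wz":0,"gripper":-1},{"tx":8,"ty":7.6,"tz":2.1,"wx":-0.05,"wy":0,"wz":0,"gripper":-1},{"tx":12,"ty":7.6,"tz":2.1,"wx":-0.05,"wy":0,"wz":0,"gripper":-1},{"tx":15,"ty":7.6,"tz":2.1,"wx":-0.05,"wy":0,"wz":0,"gripper":-1},{"tx":17,"ty":7.6,"tz":2.1,"wx":-0.05,"wy":0,"wz":0,"gripper":-1},{"tx":17.7,"ty":7.6,"tz":2.1,"wx":-0.05,"wy":0,"wz":0,"gripper":-1}]'; python3 -c "
from h import *
st();go(449,-8,162,2.6)
shot('wrist','w2.png')"
```

```text
time: 2.25
tool_pos: [447.4, -9.2, 159.6]
tcp_rot: [2.968, 1.565, 3.013]
contact_force: [-0.4, 0.3, 0.5]
grip_width: 92.0
t=2.25 [447.4  -9.2 159.6] jaw yaw 2.5 tx [-0.006  0.001 -1.   ] F [-0.4  0.3  0.5] w 92.0 q [-0.19  0.28  1.82 -0.    1.05 -0.24]
t [-0.24  0.11  0.16] w [-0.001 -0.006 -0.001] rows>= 0.1 q6 -0.24 q1 -0.19
```

View pics/w2.png

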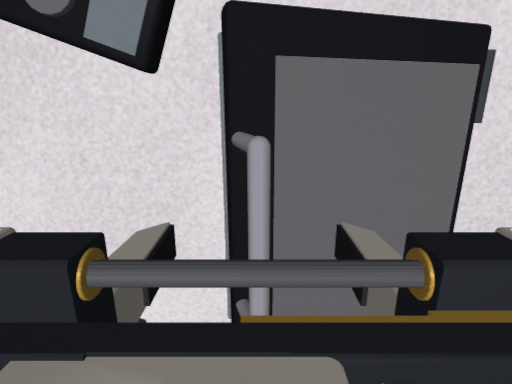

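The bar (u≈259) is centred between the fingers, so I close on it.

```bash
python3 -m creep '[{"tx":-0.1,"ty":0,"tz":0.1,"wx":0,"wy":0,"wz":0,"gripper":1},{"tx":-0.1,"ty":0,"tz":0.1,"wx":0,"wy":0,"wz":0,"gripper":1},{"tx":-0.1,"ty":0,"tz":0.1,"wx":0,"wy":0,"wz":0,"gripper":1},{"tx":-0.1,"ty":0,"tz":0.1,"wx":0,"wy":0,"wz":0,"gripper":1},{"tx":-0.1,"ty":0,"tz":0.1,"wx":0,"wy":0,"wz":0,"gripper":1},{"tx":-0.1,"ty":0,"tz":0.1,"wx":0,"wy":0,"wz":0,"gripper":1},{"tx":-0.1,"ty":0,"tz":0.1,"wx":0,"wy":0,"wz":0,"gripper":1},{"tx":-0.1,"ty":0,"tz":0.1,"wx":0,"wy":0,"wz":0,"gripper":1}]'; python3 -c "
from h import *
st()
a0=17.4
f=lambda a:np.array([-184*np.cos(a)+43*np.sin(a),184*np.sin(a)+43*np.cos(a)])
for a in range(22,104,5):
  d=f(np.radians(a))-f(np.radians(a0)); print(a,'tx %.2f tz %.2f'%(-d[1]/10,d[0]/10))"
```

```text
time: 2.97
tool_pos: [450.4, -7.7, 163.9]
tcp_rot: [-0.443, 1.57, -0.395]
contact_force: [-0.3, -0.1, 0.4]
grip_width: 43.0
t=2.97 [450.4  -7.7 163.9] jaw yaw 2.8 tx [ 0. -0. -1.] F [-0.3 -0.1  0.4] w 43.0 q [-0.19  0.27  1.81 -0.    1.05 -0.24]
22 tx -1.27 tz 0.82
27 tx -2.58 tz 1.83
32 tx -3.79 tz 2.95
37 tx -4.90 tz 4.17
42 tx -5.90 tz 5.48
47 tx -6.78 tz 6.87
52 tx -7.54 tz 8.33
57 tx -8.17 tz 9.86
62 tx -8.66 tz 11.43
67 tx -9.01 tz 13.04
72 tx -9.22 tz 14.68
77 tx -9.29 tz 16.32
82 tx -9.21 tz 17.97
87 tx -8.99 tz 19.60
92 tx -8.63 tz 21.21
97 tx -8.13 tz 22.78
102 tx -7.50 tz 24.30
```

```bash
python3 -m creep '[{"tx":0.1,"ty":0,"tz":0,"wx":0,"wy":0,"wz":0,"gripper":1},{"tx":0.1,"ty":0,"tz":0,"wx":0,"wy":0,"wz":0,"gripper":1},{"tx":0.1,"ty":0,"tz":0,"wx":0,"wy":0,"wz":0,"gripper":1},{"tx":0.1,"ty":0,"tz":0,"wx":0,"wy":0,"wz":0,"gripper":1},{"tx":0.1,"ty":0,"tz":0,"wx":0,"wy":0,"wz":0,"gripper":1},{"tx":0.1,"ty":0,"tz":0,"wx":0,"wy":0,"wz":0,"gripper":1},{"tx":0.1,"ty":0,"tz":0,"wx":0,"wy":0,"wz":0,"gripper":1},{"tx":0.1,"ty":0,"tz":0,"wx":0,"wy":0,"wz":0,"gripper":1}]'
```

```text
time: 3.63
tool_pos: [449.3, -7.8, 162.5]
tcp_rot: [3.138, 1.568, -3.097]
contact_force: [-5.6, -0.2, 1.3]
grip_width: 9.6
```

```bash
python3 -m creep '[{"tx":-0.6,"ty":0,"tz":0.4,"wx":0,"wy":0,"wz":0,"gripper":1},{"tx":-1.27,"ty":0,"tz":0.82,"wx":0,"wy":0,"wz":0,"gripper":1},{"tx":-1.9,"ty":0,"tz":1.3,"wx":0,"wy":0,"wz":0,"gripper":1},{"tx":-2.58,"ty":0,"tz":1.83,"wx":0,"wy":0,"wz":0,"gripper":1},{"tx":-3.2,"ty":0,"tz":2.37,"wx":0,"wy":0,"wz":0,"gripper":1},{"tx":-3.79,"ty":0,"tz":2.95,"wx":0,"wy":0,"wz":0,"gripper":1},{"tx":-4.36,"ty":0,"tz":3.55,"wx":0,"wy":0,"wz":0,"gripper":1},{"tx":-4.9,"ty":0,"tz":4.17,"wx":0,"wy":0,"wz":0,"gripper":1}]';python3 -c "
from h import *
st()"
```

```text
time: 4.3
tool_pos: [489.4, -5.8, 211.4]
tcp_rot: [3.108, 1.563, -3.127]
contact_force: [-10.8, -2.9, 2.9]
grip_width: 10.1
t=4.30 [489.4  -5.8 211.4] jaw yaw 2.8 tx [-0.008 -0.    -1.   ] F [-10.8  -2.9   2.9] w 10.1 q [-0.17  0.3   1.64 -0.    1.22 -0.22]
```

```bash
python3 -m creep '[{"tx":-0.51,"ty":0,"tz":0.65,"wx":0,"wy":0,"wz":0,"gripper":1},{"tx":-1.0,"ty":0,"tz":1.31,"wx":0,"wy":0,"wz":0,"gripper":1},{"tx":-1.88,"ty":0,"tz":2.7,"wx":0,"wy":0,"wz":0,"gripper":1},{"tx":-2.64,"ty":0,"tz":4.16,"wx":0,"wy":0,"wz":0,"gripper":1},{"tx":-3.27,"ty":0,"tz":5.69,"wx":0,"wy":0,"wz":0,"gripper":1},{"tx":-3.76,"ty":0,"tz":7.26,"wx":0,"wy":0,"wz":0,"gripper":1},{"tx":-4.11,"ty":0,"tz":8.87,"wx":0,"wy":0,"wz":0,"gripper":1},{"tx":-4.11,"ty":0,"tz":8.87,"wx":0,"wy":0,"wz":0,"gripper":1}]';python3 -c "
from h import *
st(); c=shot('wrist','w3.png'); c=shot('side','s3.png'); print(c['xyz'])"
```

```text
time: 4.97
tool_pos: [583.5, -1.5, 254.9]
tcp_rot: [-0.134, 1.566, -0.086]
contact_force: [1.0, -0.1, 8.1]
grip_width: 9.9
t=4.97 [583.5  -1.5 254.9] jaw yaw 2.7 tx [ 0.005 -0.    -1.   ] F [ 1.  -0.1  8.1] w 9.9 q [-0.13  0.43  1.31  0.    1.4  -0.18]
[  49.08782515 1099.80733842 1149.84365469]
```

View pics/s3.png

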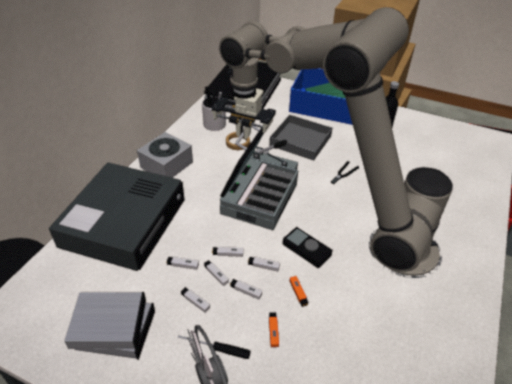

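View pics/w3.png

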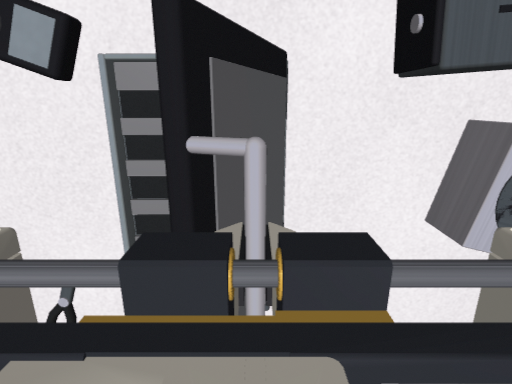

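```bash
python3 -m creep '[{"tx":-0.21,"ty":0,"tz":1.64,"wx":0,"wy":0,"wz":0,"gripper":1},{"tx":-0.28,"ty":0,"tz":3.28,"wx":0,"wy":0,"wz":0,"gripper":1},{"tx":-0.2,"ty":0,"tz":4.93,"wx":0,"wy":0,"wz":0,"gripper":1},{"tx":0.02,"ty":0,"tz":6.56,"wx":0,"wy":0,"wz":0,"gripper":1},{"tx":0.38,"ty":0,"tz":8.17,"wx":0,"wy":0,"wz":0,"gripper":1},{"tx":0.88,"ty":0,"tz":9.74,"wx":0,"wy":0,"wz":0,"gripper":1},{"tx":1.25,"ty":0,"tz":10.66,"wx":0,"wy":0,"wz":0,"gripper":1},{"tx":1.25,"ty":0,"tz":10.66,"wx":0,"wy":0,"wz":0,"gripper":1}]';python3 -c "
from h import *
st(); c=shot('wrist','w4.png'); c=shot('side','s4.png'); c=shot('top','t4.png');st()
P=cloud(c)
im=cv2.cvtColor(c['frame'],cv2.COLOR_RGB2BGR); cv2.imwrite('pics/t4z.png',cv2.resize(im[100:240,200:420],None,fx=3.5,fy=3.5,interpolation=cv2.INTER_CUBIC))
im=cv2.imread('pics/s4.png');cv2.imwrite('pics/s4z.png',cv2.resize(im[60:240,180:340],None,fx=3.3,fy=3.3,interpolation=cv2.INTER_CUBIC))"
```

```text
time: 5.73
tool_pos: [689.6, 3.4, 240.2]
tcp_rot: [-0.152, 1.567, -0.105]
contact_force: [3.8, -1.4, -0.2]
grip_width: 9.9
t=5.73 [689.6   3.4 240.2] jaw yaw 2.7 tx [ 0.004 -0.    -1.   ] F [ 3.8 -1.4 -0.2] w 9.9 q [-0.11  0.65  0.97  0.    1.51 -0.15]
t=5.88 [688.4   3.3 240.7] jaw yaw 2.7 tx [ 0.004 -0.    -1.   ] F [ 4.9 -1.2  0.3] w 10.1 q [-0.11  0.65  0.97 -0.    1.51 -0.15]
```

View pics/s4z.png

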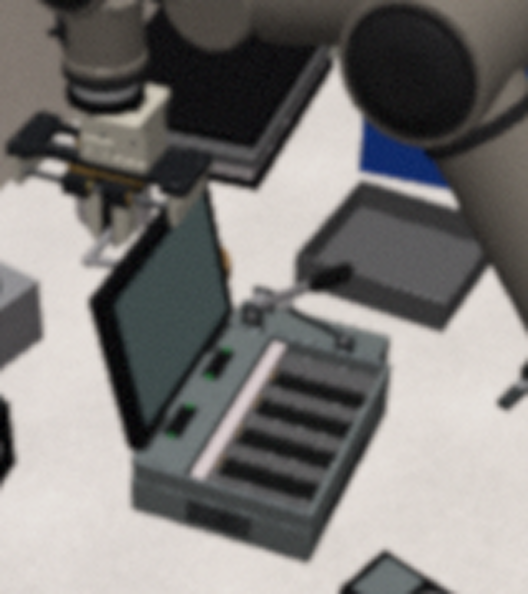

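View pics/w4.png

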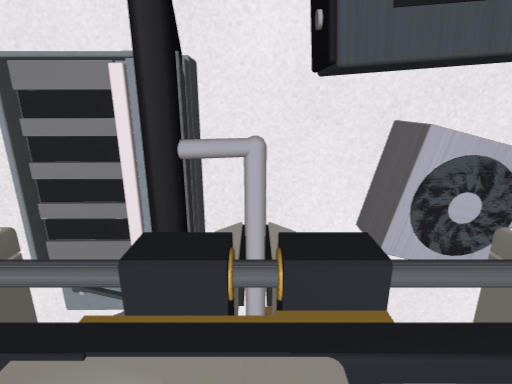

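View pics/t4z.png

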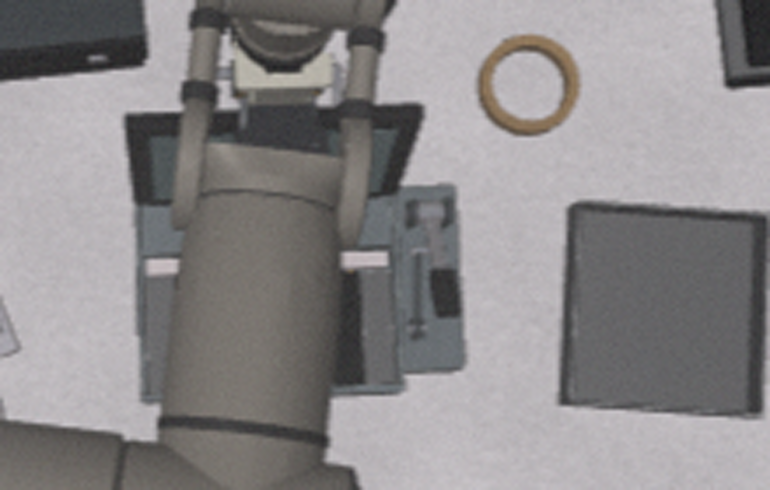

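```bash
cat > lid.py <<'E'
from h import *
import sys
def lid(c):
    P=cloud(c).reshape(-1,3)
    # tester frame guess
    h=np.array([611.6,-0.6]); a=np.radians(2.7); ex=np.array([np.cos(a),np.sin(a)]); ey=np.array([-ex[1],ex[0]])
    q=(P[:,:2]-h); X=q@ex; Y=q@ey; Z=P[:,2]
    m=(abs(Y)<115)&(Z>115)&(Z<255)&(X>-25)&(X<45)
    X,Y,Z=X[m],Y[m],Z[m]
    for _ in range(6):
        A=np.c_[Z,Y,np.ones(len(Z))]; s=np.linalg.lstsq(A,X,rcond=None)[0]; r=X-A@s; k=abs(r)<max(2.5*np.median(abs(r))*1.48,1); X,Y,Z=X[k],Y[k],Z[k]
    print('n',len(X),'angle',90+np.degrees(np.arctan(s[0])),'yaw err deg',-np.degrees(np.arctan(s[1])),'x at hinge z81',s[0]*81+s[2],'rms',r.std())
if __name__=='__main__':
    for f in sys.argv[1:]: lid(load(f))
E
python3 lid.py s4 w4
```

```text
n 1259 angle 101.17906950278098 yaw err deg 0.24012159533421526 x at hinge z81 -6.450028545964582 rms 1.4981101586145644
n 1426 angle 100.81789594598017 yaw err deg 0.33569455368067624 x at hinge z81 9.890155789345387 rms 0.5371621212801166
```

```bash
python3 -m creep '[{"tx":-0.05,"ty":0,"tz":-0.3,"wx":0,"wy":0,"wz":0,"gripper":1},{"tx":-0.05,"ty":0,"tz":-0.3,"wx":0,"wy":0,"wz":0,"gripper":1},{"tx":-0.05,"ty":0,"tz":-0.3,"wx":0,"wy":0,"wz":0,"gripper":1},{"tx":-0.05,"ty":0,"tz":-0.3,"wx":0,"wy":0,"wz":0,"gripper":0.5},{"tx":-0.05,"ty":0,"tz":-0.3,"wx":0,"wy":0,"wz":0,"gripper":0.5},{"tx":-0.05,"ty":0,"tz":-0.3,"wx":0,"wy":0,"wz":0,"gripper":0.5},{"tx":-0.05,"ty":0,"tz":-0.3,"wx":0,"wy":0,"wz":0,"gripper":0.5}]';python3 -c "
from h import *
st(); shot('wrist','w5.png'); shot('side','s5.png')"; python3 lid.py s5 w5
```

```text
time: 6.47
tool_pos: [683.7, 3.7, 240.6]
tcp_rot: [2.872, 1.57, 2.92]
contact_force: [0.7, 0.4, 1.0]
grip_width: 22.8
t=6.47 [683.7   3.7 240.6] jaw yaw 2.8 tx [-0.001  0.    -1.   ] F [0.7 0.4 1. ] w 22.8 q [-0.11  0.64  0.99  0.    1.51 -0.15]
n 1207 angle 99.85999786127115 yaw err deg 0.26250943566034535 x at hinge z81 -6.584227420327743 rms 1.5100886295758296
n 2016 angle 99.39867599356039 yaw err deg 0.3941720553002728 x at hinge z81 9.720711443436723 rms 0.5541133455778922
```

View pics/w5.png

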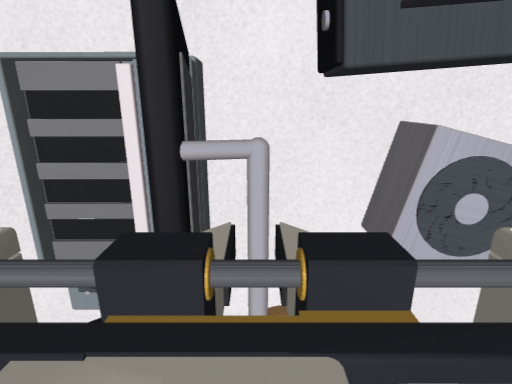

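```bash
python3 -m creep '[{"tx":-3,"ty":0,"tz":0,"wx":0,"wy":0,"wz":0,"gripper":0.5},{"tx":-6,"ty":0,"tz":0,"wx":0,"wy":0,"wz":0,"gripper":0.5},{"tx":-10,"ty":0,"tz":0,"wx":0,"wy":0,"wz":0,"gripper":0.5},{"tx":-13,"ty":0,"tz":-3,"wx":0,"wy":0,"wz":0,"gripper":0.3},{"tx":-14,"ty":0,"tz":-7,"wx":0.1,"wy":0,"wz":0,"gripper":0.3},{"tx":-14,"ty":0,"tz":-11,"wx":0.2,"wy":0,"wz":0,"gripper":0.3},{"tx":-14,"ty":0,"tz":-15,"wx":0.3,"wy":0,"wz":0,"gripper":0.3},{"tx":-14,"ty":0,"tz":-19,"wx":0.4,"wy":0,"wz":0,"gripper":0.3}]'
python3 -c "
from h import *
st(); go(420,0,380,-87.3)"
```

```text
time: 7.23
tool_pos: [492.1, -5.5, 380.7]
tcp_rot: [-0.009, 1.571, -0.365]
contact_force: [-0.5, 0.4, 0.4]
grip_width: 31.8
t=7.23 [492.1  -5.5 380.7] jaw yaw -20.4 tx [ 0. -0. -1.] F [-0.5  0.4  0.4] w 31.8 q [-0.17  0.21  1.29 -0.    1.64  0.19]
t [ 0.07 -2.   -6.95] w [ 1.167  0.    -0.   ] rows>= 9.3 q6 0.19 q1 -0.17
```

```bash
python3 -m creep '[{"tx":0,"ty":-2,"tz":-4,"wx":0.6,"wy":0,"wz":0,"gripper":0.2},{"tx":0,"ty":-2,"tz":-7,"wx":0.6,"wy":0,"wz":0,"gripper":0.2},{"tx":0,"ty":-2,"tz":-7,"wx":0.6,"wy":0,"wz":0,"gripper":0.2},{"tx":0,"ty":-2,"tz":-7,"wx":0.6,"wy":0,"wz":0,"gripper":0.2},{"tx":0,"ty":-2,"tz":-7,"wx":0.6,"wy":0,"wz":0,"gripper":0.2}]'
python3 -m creep '[{"tx":0,"ty":0,"tz":0,"wx":0.57,"wy":0,"wz":0,"gripper":0.2},{"tx":0,"ty":0,"tz":0,"wx":0.57,"wy":0,"wz":0,"gripper":0.2},{"tx":0,"ty":0,"tz":0,"wx":0.57,"wy":0,"wz":0,"gripper":0.2},{"tx":0,"ty":0,"tz":0,"wx":0.57,"wy":0,"wz":0,"gripper":0.2},{"tx":0,"ty":0,"tz":0,"wx":0.57,"wy":0,"wz":0,"gripper":0.2},{"tx":0,"ty":0,"tz":0,"wx":0.57,"wy":0,"wz":0,"gripper":0.2}]'
python3 -c "
from h import *
shot('wrist','w6.png'); st(); shot('side','s6.png')"; python3 lid.py s6
```

```text
time: 7.65
tool_pos: [421.0, -0.1, 381.4]
tcp_rot: [0.764, 1.569, -0.194]
contact_force: [-0.6, 0.4, -0.6]
grip_width: 36.5
time: 8.15
tool_pos: [421.5, -0.2, 380.9]
tcp_rot: [-1.147, 1.571, -2.671]
contact_force: [-0.3, 0.4, -0.0]
grip_width: 36.7
t=8.20 [ 4.216e+02 -2.000e-01  3.808e+02] jaw yaw -87.1 tx [-0. -0. -1.] F [0.  0.4 0.4] w 36.7 q [-0.18  0.07  1.46 -0.    1.62  1.34]
n 1238 angle 99.82989343074652 yaw err deg 0.2652296677945328 x at hinge z81 -6.586480931739912 rms 1.4622241774628497
```

View pics/w6.png

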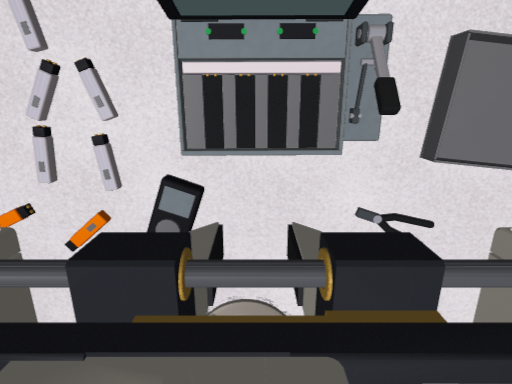

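The wrist view shows the open tester: channels at u≈213, 245, 277 and 310 (v 77–148), and the sticks at left. I zoom in and measure.

Run:
```python
from h import *
c=load('w6'); P=cloud(c)
im=cv2.imread('pics/w6.png'); cv2.imwrite('pics/w6z.png',cv2.resize(im[0:170,165:405],None,fx=3.3,fy=3.3,interpolation=cv2.INTER_CUBIC))
v=115
for u in range(180,350,3): print(u,P[v,u].round().astype(int).tolist(),c['frame'][v,u].tolist())
for v in range(50,160,4): print(v,P[v,245].round().astype(int).tolist(),P[v,229].round().astype(int).tolist(),c['frame'][v,245].tolist())
```

```text
180 [474, 116, 71] [107, 115, 119]
183 [474, 114, 58] [48, 49, 51]
186 [474, 111, 53] [116, 115, 119]
189 [474, 106, 52] [115, 115, 118]
192 [474, 102, 51] [114, 113, 117]
195 [475, 97, 51] [114, 114, 116]
198 [475, 92, 53] [113, 113, 115]
201 [475, 88, 51] [112, 112, 115]
204 [475, 84, 46] [47, 47, 50]
207 [475, 79, 46] [30, 32, 33]
210 [475, 74, 45] [29, 30, 32]
213 [476, 70, 45] [29, 31, 32]
216 [476, 65, 47] [30, 31, 33]
219 [476, 60, 44] [29, 32, 33]
222 [476, 55, 44] [29, 31, 31]
225 [477, 50, 52] [112, 112, 115]
228 [477, 45, 53] [111, 111, 114]
231 [477, 40, 52] [111, 110, 114]
234 [477, 36, 52] [109, 109, 112]
237 [477, 31, 45] [30, 31, 32]
240 [478, 27, 45] [30, 31, 33]
243 [478, 22, 47] [31, 32, 34]
246 [478, 17, 48] [29, 31, 33]
249 [478, 12, 45] [30, 31, 32]
252 [478, 8, 45] [29, 30, 32]
255 [479, 3, 52] [89, 89, 91]
258 [479, -2, 52] [109, 109, 112]
261 [479, -6, 51] [110, 108, 112]
264 [480, -11, 52] [108, 108, 110]
267 [480, -16, 51] [76, 76, 79]
270 [480, -21, 45] [29, 30, 32]
273 [480, -25, 47] [28, 30, 32]
276 [480, -30, 45] [29, 31, 32]
279 [480, -35, 46] [29, 30,
[... 1360 characters left out ...]
4, 51] [28, 30, 32]
102 [498, 20, 46] [497, 44, 51] [28, 30, 32]
106 [492, 19, 46] [491, 44, 52] [28, 29, 32]
110 [486, 19, 46] [485, 44, 53] [30, 32, 32]
114 [480, 19, 47] [479, 44, 54] [28, 29, 32]
118 [473, 19, 45] [472, 44, 51] [28, 29, 31]
122 [467, 18, 46] [466, 43, 51] [29, 30, 32]
126 [461, 18, 45] [460, 43, 50] [30, 32, 33]
130 [455, 18, 45] [454, 43, 50] [30, 31, 33]
134 [448, 18, 44] [448, 43, 51] [29, 30, 31]
138 [442, 17, 45] [441, 43, 52] [29, 30, 33]
142 [435, 17, 46] [435, 43, 52] [30, 31, 34]
146 [429, 17, 46] [429, 42, 53] [29, 30, 32]
150 [426, 16, 69] [425, 41, 69] [74, 77, 79]
154 [420, 16, 69] [419, 41, 70] [113, 120, 127]
158 [401, 17, -2] [400, 46, -1] [222, 218, 222]
```

View pics/w6z.png

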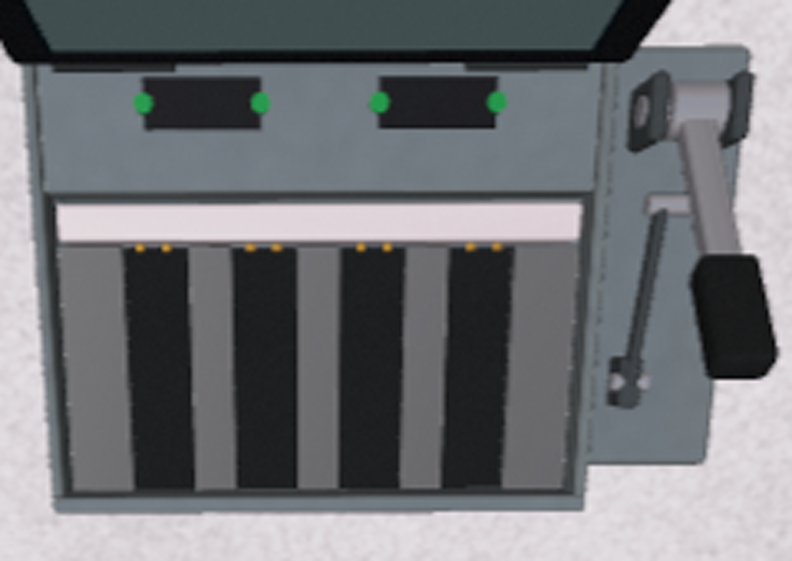

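```bash
cat > chan.py <<'E'
from h import *
c=load('w6'); g=c['frame'][...,0].astype(float)
L=[]
for k,(u0,u1) in enumerate([(197,230),(229,261),(260,293),(292,325)]):
    pts=[]
    for v in range(84,145,4):
        r=g[v,u0:u1]; m=(r<70)
        i=np.where(m)[0]; a,b=i[0],i[-1]
        ea=u0+a-1+(r[a-1]-70)/(r[a-1]-r[a]); eb=u0+b+(70-r[b])/(r[b+1]-r[b])
        p=pt(c,ea,v,49.5); q=pt(c,eb,v,49.5); pts.append(np.r_[(p+q)[:2]/2,p[1]-q[1]])
    pts=np.array(pts); s=np.polyfit(pts[:,0],pts[:,1],1); L.append(s)
    print(k+1,'yaw',np.degrees(np.arctan(s[0])).round(2),'y at x=484',np.polyval(s,484).round(1),'width',pts[:,2].mean().round(1))
E
python3 chan.py
```

```text
1 yaw 2.9 y at x=484 69.1 width 30.0
2 yaw 2.76 y at x=484 18.8 width 30.2
3 yaw 2.85 y at x=484 -31.1 width 30.1
4 yaw 2.79 y at x=484 -81.4 width 29.9
```

```bash
python3 -c "
from h import *
go(390,330,400,-87.2)"
```

```text
t [ -1.92  -1.46 -33.14] w [ 0.003  0.    -0.   ] rows>= 8.0 q6 1.34 q1 -0.18
```

```bash
python3 -m creep '[{"tx":-2,"ty":-1.5,"tz":-33,"wx":0,"wy":0,"wz":0,"gripper":0},{"tx":-2,"ty":-1.5,"tz":-33,"wx":0,"wy":0,"wz":0,"gripper":0},{"tx":-2,"ty":-1.5,"tz":-33,"wx":0,"wy":0,"wz":0,"gripper":0},{"tx":-2,"ty":-1.5,"tz":-33,"wx":0,"wy":0,"wz":0,"gripper":0},{"tx":-2,"ty":-1.5,"tz":-33,"wx":0,"wy":0,"wz":0,"gripper":0},{"tx":-2,"ty":-1.5,"tz":-33,"wx":0,"wy":0,"wz":0,"gripper":0},{"tx":-2,"ty":-1.5,"tz":-33,"wx":0,"wy":0,"wz":0,"gripper":0},{"tx":-2,"ty":-1.5,"tz":-33,"wx":0,"wy":0,"wz":0,"gripper":0}]'
python3 -m creep '[{"tx":0,"ty":0,"tz":0,"wx":0,"wy":0,"wz":0,"gripper":0},{"tx":0,"ty":0,"tz":0,"wx":0,"wy":0,"wz":0,"gripper":0},{"tx":0,"ty":0,"tz":0,"wx":0,"wy":0,"wz":0,"gripper":0}]'
python3 -c "
from h import *
shot('wrist','w7.png'); st()"
```

```text
time: 8.92
tool_pos: [389.7, 330.9, 401.0]
tcp_rot: [2.162, 1.571, 0.643]
contact_force: [-0.0, -0.4, 0.2]
grip_width: 45.8
time: 9.17
tool_pos: [390.5, 328.4, 400.5]
tcp_rot: [-0.531, 1.57, -2.051]
contact_force: [0.1, 0.5, 0.4]
grip_width: 45.7
t=9.22 [390.7 327.8 400.7] jaw yaw -87.2 tx [-0.    -0.001 -1.   ] F [0.4 0.5 0.6] w 45.9 q [ 0.55  0.24  1.19 -0.    1.71  2.07]
```

View pics/w7.png

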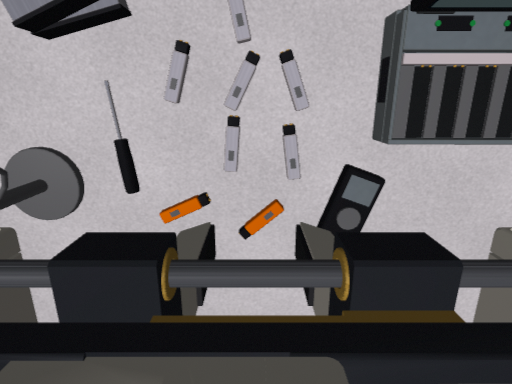

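Six silver sticks are visible (one cut off at the top, (240,18)), black ends up. I'll write a detector using height mask plus colour.

```bash
cat > sticks.py <<'E'
from h import *
import sys
def sticks(c,lo=14,hi=30,top=22):
    P=cloud(c); g=c['frame'].astype(int); z=P[...,2]
    m=((z>lo)&(z<hi)&(g.max(2)>0)).astype(np.uint8)
    m=cv2.morphologyEx(m,cv2.MORPH_OPEN,np.ones((3,3)))
    n,lab=cv2.connectedComponents(m); out=[]
    f=foc(c)
    for k in range(1,n):
        v,u=np.where(lab==k)
        if len(u)<60: continue
        zz=np.median(z[v,u])
        cn,_=cv2.findContours((lab==k).astype(np.uint8),cv2.RETR_EXTERNAL,cv2.CHAIN_APPROX_NONE)
        cn=max(cn,key=len)[:,0,:]
        W=np.array([pt(c,a,b,zz)[:2] for a,b in cn],np.float32)
        (cx,cy),(w,h),an=cv2.minAreaRect(W)
        if not(75<max(w,h)<125 and 15<min(w,h)<38): continue
        rgb=g[v,u]; br=rgb.mean(1)
        if np.median(rgb[:,0]-rgb[:,2])>60: col='ORANGE'
        else: col='silver'
        PW=np.array([pt(c,a,b,zz)[:2] for a,b in zip(u,v)])
        ctr=PW.mean(0) 
        d=np.array([np.cos(np.radians(an)),np.sin(np.radians(an))]); d=d if w>h else np.array([-d[1],d[0]])
        s=(PW-[cx,cy])@d; dark=s[br<60].mean() if (br<60).any() else 0
        if dark<0: d=-d
        print(col,'px',(int(u.mean()),int(v.mean())),'ctr',np.round([cx,cy],1),'cen',ctr.round(1),'size',np.round([max(w,h),min(w,h)],1),'topz',round(float(zz),1),'yaw',round(float(np.degrees(np.arctan2(d[1],d[0]))),1),'dark',round(float(abs(dark)),1))
if __name__=='__main__':
    for f in sys.argv[1:]: print(f); sticks(load(f))
E
python3 sticks.py w7 top0
```

```text
w7
silver px (175, 71) ctr [508.7 466.8] cen [508.9 466.7] size [97.4 24.9] topz 20.4 yaw -12.8 dark 40.6
silver px (241, 80) ctr [500.1 357.5] cen [500.6 357.2] size [97.2 24. ] topz 20.4 yaw -23.6 dark 40.8
silver px (293, 80) ctr [505.3 269.4] cen [505.5 269.3] size [97.3 24.2] topz 20.4 yaw 22.9 dark 40.2
silver px (231, 144) ctr [393.3 371.2] cen [393.4 371.1] size [97.4 23.9] topz 20.4 yaw -1.6 dark 40.7
silver px (290, 151) ctr [384.3 264. ] cen [384.6 264.1] size [97.8 24. ] topz 20.4 yaw 10.4 dark 40.7
silver px (125, 166) ctr [344. 560.] cen [344.4 560.3] size [99.9 25.5] topz 22.0 yaw 9.7 dark 0.5
ORANGE px (183, 208) ctr [268.9 457.2] cen [268.8 457.6] size [98.5 24.6] topz 20.2 yaw -63.0 dark 31.0
ORANGE px (260, 219) ctr [251.9 311.6] cen [252.8 310.7] size [97.1 25. ] topz 20.2 yaw 133.0 dark 21.6
top0
silver px (169, 158) ctr [604.2 364.7] cen [602.4 365.1] size [91.2 24.3] topz 20.4 yaw 15.6 dark 0.0
silver px (139, 186) ctr [506.6 463.4] cen [504.  462.9] size [91.9 25.2] topz 20.9 yaw 168.0 dark 0.0
silver px (171, 189) ctr [496.6 353.1] cen [494.3 354.8] size [96.8 24.8] topz 20.9 yaw 155.1 dark 0.0
silver px (197, 189) ctr [496.9 262.7] cen [496.4 262.8] size [85.  24.1] topz 21.0 yaw 22.3 dark 0.0
silver px (166, 220) ctr [389.9 367.1] cen [389.2 367.3] size [95.8 23.9] topz 20.7 yaw 1.8 dark 0.0
silver px (197, 223) ctr [381.4 259.5] cen [381.  259.4] size [97.3 24.1] topz 20.5 yaw 10.9 dark 37.3
silver px (110, 233) ctr [339.8 557.5] cen [340.  557.6] size [98.4 24. ] topz 22.1 yaw -170.5 dark 16.6
ORANGE px (139, 257) ctr [263.8 453.5] cen [262.3 455.2] size [95.6 23.4] topz 20.9 yaw 114.7 dark 0.0
ORANGE px (183, 261) ctr [249.1 305.8] cen [248.4 305.4] size [92.7 23.6] topz 21.3 yaw 132.0 dark 0.0
```

```bash
cat >> h.py <<'E'
def goS(x,y,z,s,tilt=0,off=0):
    """stick yaw s deg; tool leans back by tilt; off mm along stick"""
    a=np.radians(s); t=np.radians(tilt); d=np.array([np.cos(a),np.sin(a),0])
    tx=np.sin(t)*d+np.array([0,0,-np.cos(t)]); tz=np.array([np.sin(a),-np.cos(a),0]); R=np.c_[tx,np.cross(tz,tx),tz]
    p=np.array([x,y,z])+off*d; go(*p,0,R=R)
E
python3 - <<'E'
from h import *
c=load('w6'); P=cloud(c); g=c['frame'].max(2)
m=np.zeros(g.shape,bool); m[70:120,365:405]=1; m&=(g<60)&(P[...,2]>90)
q=P[m]; print(len(q),q.min(0).round(),q.max(0).round(),q.mean(0).round())
i=np.argsort(q[:,0]); print(q[i[:5]].round().tolist(),q[i[-5:]].round().tolist())
goS(505.3,269.4,120,22.9,25,-28)
goS(505.3,269.4,12,22.9,25,-28)
E
```

```text
783 [ 491. -172.  128.] [536.   4. 538.] [ 513. -157.  151.]
[[491.0, -152.0, 151.0], [491.0, -154.0, 150.0], [491.0, -154.0, 152.0], [491.0, -155.0, 153.0], [491.0, -157.0, 151.0]] [[536.0, -158.0, 132.0], [536.0, -161.0, 133.0], [536.0, -162.0, 134.0], [536.0, -163.0, 134.0], [536.0, -160.0, 132.0]]
t [28.07  8.53  7.34] w [-0.345  0.077  0.432] rows>= 7.3 q6 2.07 q1 0.55
t [38.87  8.53  7.34] w [-0.345  0.077  0.432] rows>= 9.7 q6 2.07 q1 0.55
```

```bash
python3 -m creep '[{"tx":28,"ty":8.5,"tz":7.3,"wx":-0.345,"wy":0.077,"wz":0.432,"gripper":0},{"tx":28,"ty":8.5,"tz":7.3,"wx":-0.345,"wy":0.077,"wz":0.432,"gripper":0},{"tx":28,"ty":8.5,"tz":7.3,"wx":-0.345,"wy":0.077,"wz":0.432,"gripper":0},{"tx":28,"ty":8.5,"tz":7.3,"wx":-0.345,"wy":0.077,"wz":0.432,"gripper":0},{"tx":28,"ty":8.5,"tz":7.3,"wx":-0.345,"wy":0.077,"wz":0.432,"gripper":0},{"tx":28,"ty":8.5,"tz":7.3,"wx":-0.345,"wy":0.077,"wz":0.432,"gripper":0},{"tx":28,"ty":8.5,"tz":7.3,"wx":-0.345,"wy":0.077,"wz":0.432,"gripper":0},{"tx":28,"ty":8.5,"tz":7.3,"wx":-0.345,"wy":0.077,"wz":0.432,"gripper":0}]'
python3 -c "
from h import *
shot('wrist','w8.png'); st();goS(505.3,269.4,12,22.9,25,-28)"; python3 sticks.py w8
```

```text
time: 9.88
tool_pos: [477.4, 258.9, 126.7]
tcp_rot: [1.569, 1.132, 0.396]
contact_force: [0.9, 0.9, -0.0]
grip_width: 45.9
t=9.93 [475.4 256.2 117.8] jaw yaw -67.3 tx [ 0.38   0.158 -0.911] F [-0.8 -3.5 -5.3] w 45.8 q [0.34 0.32 2.01 0.06 0.39 1.46]
t [ 9.83 -3.93 -0.06] w [-0.003  0.002  0.012] rows>= 2.5 q6 1.46 q1 0.34
w8
silver px (205, 76) ctr [608.6 367.6] cen [606.7 367.1] size [98.5 24.6] topz 20.6 yaw 15.4 dark 41.2
silver px (71, 128) ctr [508.1 464.8] cen [506.3 465.4] size [96.9 27.2] topz 20.3 yaw -13.2 dark 40.4
silver px (168, 178) ctr [499.6 355.9] cen [498.1 356.7] size [97.  25.3] topz 20.5 yaw -23.6 dark 40.7
silver px (257, 209) ctr [505.7 268.9] cen [503.9 268.4] size [93.7 23.6] topz 20.6 yaw 23.0 dark 39.4
```

View pics/w8.png

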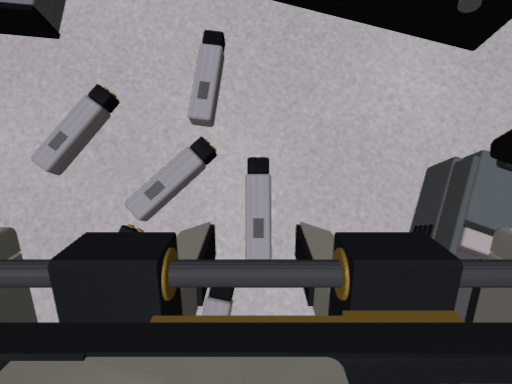

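```bash
python3 -m creep '[{"tx":3.3,"ty":-1.3,"tz":0,"wx":0,"wy":0,"wz":0.01,"gripper":0},{"tx":6.5,"ty":-2.6,"tz":0,"wx":0,"wy":0,"wz":0.01,"gripper":0},{"tx":9,"ty":-3.6,"tz":0,"wx":0,"wy":0,"wz":0.01,"gripper":0},{"tx":9.8,"ty":-3.9,"tz":0,"wx":0,"wy":0,"wz":0.01,"gripper":0},{"tx":9.8,"ty":-3.9,"tz":0,"wx":0,"wy":0,"wz":0.01,"gripper":0}]'
python3 -c "
from h import *
st();goS(505.3,269.4,12,22.9,25,-28)"
```

```text
time: 10.35
tool_pos: [497.2, 269.6, 51.3]
tcp_rot: [1.579, 1.178, 0.407]
contact_force: [0.5, -0.2, 0.6]
grip_width: 46.2
t=10.35 [497.2 269.6  51.3] jaw yaw -67.1 tx [ 0.352  0.152 -0.924] F [ 0.5 -0.2  0.6] w 46.2 q [0.35 0.49 1.98 0.08 0.28 1.45]
t [ 2.84 -3.41  0.35] w [-0.001 -0.003  0.043] rows>= 1.1 q6 1.45 q1 0.35
```

```bash
cat > ik.py <<'E'
import numpy as np
from scipy.optimize import least_squares
D=[([.342,1.524,1.275],(126.75,-509.5,226.7)),([.16,1.46,1.52],(371.9,-277.4,341.4)),([.11,1.52,1.51],(428.2,-83.4,339.6)),([.27,1.81,1.05],(450.4,-7.7,163.9)),([.43,1.31,1.40],(583.5,-1.5,254.9)),([.65,.97,1.51],(688.4,3.3,240.7)),([.07,1.46,1.62],(421.6,-.2,380.8)),([.24,1.19,1.71],(390.7,327.8,400.7)),([.32,2.01,.39],(475.4,256.2,117.8)),([.49,1.98,.28],(497.2,269.6,51.3))]
def fk(p,q):
    h,l1,l2,L,off,a0=p; s=q[0]+q[1]
    r=a0+l1*np.sin(q[0])+l2*np.sin(s)+off*np.cos(s)+L*np.sin(s+q[2]); z=h+l1*np.cos(q[0])+l2*np.cos(s)-off*np.sin(s)+L*np.cos(s+q[2])
    return np.array([r,z])
def res(p): return np.concatenate([fk(p,q)-[np.hypot(*x[:2]),x[2]] for q,x in D])
S=least_squares(res,[160,430,390,300,0,0]); 
def ik(x,y,z,tilt=0):
    t=np.radians(tilt); g=lambda q: np.r_[fk(S.x,q)-[np.hypot(x,y),z],(q.sum()-np.pi+t)*300]
    return least_squares(g,[.4,1.9,.8]).x
if __name__=='__main__':
    print(S.x.round(1),abs(S.fun).max())
    for tl in (0,5,8,10,12,15): print(tl,ik(456,-80,57,tl).round(2),ik(475,257,10,tl).round(2),ik(575,358,10,tl).round(2))
E
python3 ik.py
```

```text
[242.9 501.6 381.6 330.7  49.9   4.7] 2.925751197774275
0 [0.46 1.89 0.79] [0.64 1.71 0.79] [0.83 1.28 1.03]
5 [0.42 1.97 0.66] [0.61 1.79 0.65] [0.79 1.38 0.89]
8 [0.41 2.02 0.58] [0.59 1.84 0.57] [0.77 1.44 0.8 ]
10 [0.39 2.05 0.53] [0.58 1.88 0.51] [0.75 1.47 0.74]
12 [0.38 2.08 0.47] [0.57 1.91 0.45] [0.74 1.51 0.68]
15 [0.37 2.12 0.39] [0.56 1.96 0.36] [0.73 1.56 0.59]
```

```bash
python3 -c "
from h import *
goS(505.3,269.4,55,22.9,12,-36)"
```

```text
t [-1.44 -2.5   0.34] w [-0.001 -0.003 -0.184] rows>= 1.5 q6 1.45 q1 0.35
```

```bash
python3 -m creep '[{"tx":-1.4,"ty":-2.5,"tz":0.3,"wx":0,"wy":0,"wz":-0.184,"gripper":0},{"tx":-1.4,"ty":-2.5,"tz":0.3,"wx":0,"wy":0,"wz":-0.184,"gripper":0},{"tx":-1.4,"ty":-2.5,"tz":0.3,"wx":0,"wy":0,"wz":-0.184,"gripper":0},{"tx":-1.4,"ty":-2.5,"tz":0.3,"wx":0,"wy":0,"wz":-0.184,"gripper":0}]'
python3 -c "
from h import *
st();goS(505.3,269.4,10,22.9,12,-36)"
```

```text
time: 10.68
tool_pos: [472.5, 256.7, 56.5]
tcp_rot: [1.585, 1.356, 0.414]
contact_force: [-0.0, -0.4, -0.1]
grip_width: 45.7
t=10.68 [472.5 256.7  56.5] jaw yaw -67.0 tx [ 0.195  0.086 -0.977] F [-0.  -0.4 -0.1] w 45.7 q [0.35 0.48 1.89 0.03 0.56 1.5 ]
t [ 4.52 -1.08  0.12] w [ 0.    -0.003 -0.005] rows>= 1.1 q6 1.5 q1 0.35
```

```bash
python3 -m creep '[{"tx":2.5,"ty":-0.6,"tz":0.1,"wx":0,"wy":0,"wz":0,"gripper":0},{"tx":4.5,"ty":-1.1,"tz":0.1,"wx":0,"wy":0,"wz":0,"gripper":0},{"tx":4.5,"ty":-1.1,"tz":0.1,"wx":0,"wy":0,"wz":0,"gripper":0.2},{"tx":4.5,"ty":-1.1,"tz":0.1,"wx":0,"wy":0,"wz":0,"gripper":1},{"tx":4.5,"ty":-1.1,"tz":0.1,"wx":0,"wy":0,"wz":0,"gripper":1},{"tx":4.5,"ty":-1.1,"tz":0.1,"wx":0,"wy":0,"wz":0,"gripper":1},{"tx":4.5,"ty":-1.1,"tz":0.1,"wx":0,"wy":0,"wz":0,"gripper":1},{"tx":4.5,"ty":-1.1,"tz":0.1,"wx":0,"wy":0,"wz":0,"gripper":1}]'
python3 -c "
from h import *
st();shot('side','s9.png');goS(488.9,-81.3,170,2.8,12,-37)"
```

```text
time: 11.35
tool_pos: [471.1, 255.5, 9.8]
tcp_rot: [1.586, 1.359, 0.415]
contact_force: [-0.9, -0.6, 7.1]
grip_width: 23.7
t=11.35 [471.1 255.5   9.8] jaw yaw -67.0 tx [ 0.193  0.085 -0.978] F [-0.9 -0.6  7.1] w 23.7 q [0.35 0.56 1.93 0.03 0.44 1.49]
t [-18.91 -11.25  30.38] w [ 0.344 -0.077 -0.002] rows>= 9.0 q6 1.49 q1 0.35
```

```bash
python3 -m creep '[{"tx":-3,"ty":0.7,"tz":0,"wx":0,"wy":0,"wz":0,"gripper":1},{"tx":-7,"ty":1.6,"tz":0,"wx":0,"wy":0,"wz":0,"gripper":1},{"tx":-11,"ty":2.4,"tz":0,"wx":0,"wy":0,"wz":0,"gripper":1},{"tx":-14,"ty":2,"tz":2,"wx":0.05,"wy":-0.01,"wz":0,"gripper":1},{"tx":-15,"ty":0.6,"tz":5.6,"wx":0.12,"wy":-0.03,"wz":0,"gripper":1},{"tx":-15.8,"ty":-1,"tz":9.2,"wx":0.17,"wy":-0.04,"wz":0,"gripper":1},{"tx":-16.5,"ty":-2.6,"tz":13,"wx":0.22,"wy":-0.05,"wz":0,"gripper":1},{"tx":-17,"ty":-4,"tz":16.5,"wx":0.27,"wy":-0.06,"wz":0,"gripper":1}]'
python3 -c "
from h import *
st();shot('side','s10.png');goS(488.9,-81.3,170,2.8,12,-37)"
```

```text
time: 12.07
tool_pos: [465.9, 72.2, 167.0]
tcp_rot: [1.572, 1.36, 0.124]
contact_force: [1.4, 0.2, -0.8]
grip_width: 24.0
t=12.07 [465.9  72.2 167. ] jaw yaw -83.0 tx [ 0.208  0.026 -0.978] F [ 1.4  0.2 -0.8] w 24.0 q [-0.03  0.2   1.93  0.04  0.8   1.39]
t [-0.93 -3.06 14.73] w [ 0.066 -0.012 -0.001] rows>= 3.6 q6 1.39 q1 -0.04
```

View pics/s10.png

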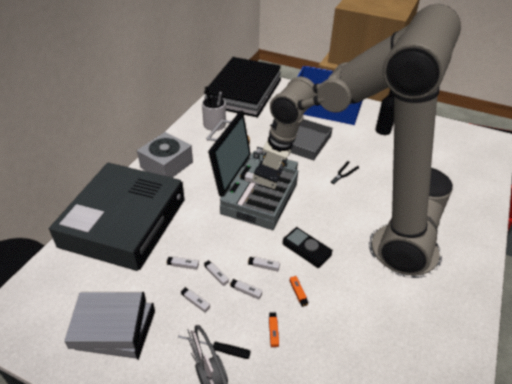

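```bash
python3 -m creep '[{"tx":-0.9,"ty":-3,"tz":14.7,"wx":0.066,"wy":-0.012,"wz":0,"gripper":1},{"tx":-0.9,"ty":-3,"tz":14.7,"wx":0.066,"wy":-0.012,"wz":0,"gripper":1},{"tx":-0.9,"ty":-3,"tz":14.7,"wx":0.066,"wy":-0.012,"wz":0,"gripper":1},{"tx":-0.9,"ty":-3,"tz":14.7,"wx":0.066,"wy":-0.012,"wz":0,"gripper":1},{"tx":-0.9,"ty":-3,"tz":14.7,"wx":0.066,"wy":-0.012,"wz":0,"gripper":1},{"tx":-0.9,"ty":-3,"tz":14.7,"wx":0.066,"wy":-0.012,"wz":0,"gripper":1}]'
python3 -c "
from h import *
st();shot('wrist','w11.png');goS(488.9,-81.3,75,2.8,12,-37)"
```

```text
time: 12.62
tool_pos: [453.4, -77.3, 168.6]
tcp_rot: [1.583, 1.361, 0.066]
contact_force: [-0.3, 0.2, -1.3]
grip_width: 23.8
t=12.62 [453.4 -77.3 168.6] jaw yaw -86.9 tx [ 0.207  0.014 -0.978] F [-0.3  0.2 -1.3] w 23.8 q [-0.4   0.18  1.95  0.13  0.83  1.04]
t [ 9.11 -2.11  0.72] w [ 0.006 -0.004  0.   ] rows>= 2.2 q6 1.04 q1 -0.4
```

View pics/w11.png

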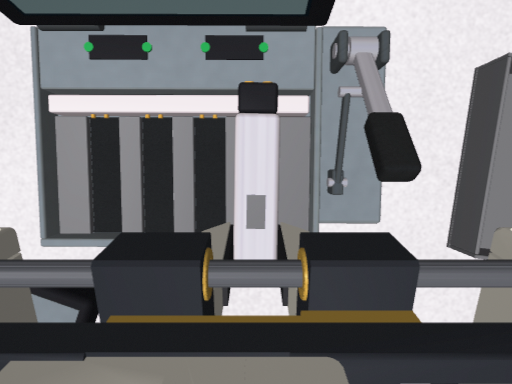

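Run:
```python
from h import *
c=load('w11'); P=cloud(c); st()
for v in (80,82,84,86,90,110,150,200): print(v,P[v,258].round(1), P[v,245].round(1))
for v in (130,200):
    print(v,[ (u,P[v,u].round().tolist()) for u in (234,236,238,274,276,278,280)])
```

```text
t=12.67 [453.4 -76.1 168.5] jaw yaw -86.8 tx [ 0.207  0.014 -0.978] F [0.  0.6 0.1] w 23.3 q [-0.4   0.18  1.95  0.13  0.83  1.04]
80 [493.3 -74.5 337.6] [570.2 -61.3  68.5]
82 [538.4 -73.4 177.4] [538.3 -66.6 176.7]
84 [537.4 -73.5 177.4] [537.  -66.7 177.6]
86 [536.3 -73.5 177.8] [536.  -66.8 177.7]
90 [534.3 -73.6 177.5] [533.9 -66.9 177.9]
110 [524.3 -74.2 176.6] [523.7 -67.4 177.9]
150 [503.2 -75.3 179.9] [502.9 -68.5 178.8]
200 [477.2 -76.7 180.8] [476.8 -69.9 180.3]
130 [(234, [513.0, -62.0, 177.0]), (236, [513.0, -63.0, 179.0]), (238, [513.0, -64.0, 178.0]), (274, [514.0, -83.0, 179.0]), (276, [514.0, -84.0, 179.0]), (278, [514.0, -85.0, 178.0]), (280, [531.0, -96.0, 51.0])]
200 [(234, [476.0, -64.0, 179.0]), (236, [476.0, -65.0, 178.0]), (238, [476.0, -66.0, 179.0]), (274, [478.0, -85.0, 180.0]), (276, [478.0, -86.0, 180.0]), (278, [465.0, -97.0, 52.0]), (280, [465.0, -99.0, 53.0])]
```

```bash
python3 -c "
from h import *
goS(488.5,-81.3,85,2.8,12,-35.5);goS(488.5,-81.3,59,2.8,12,-35.5)"
```

```text
t [ 8.15 -1.8   0.71] w [ 0.006 -0.004  0.   ] rows>= 2.0 q6 1.04 q1 -0.4
t [10.69 -2.34  0.72] w [ 0.006 -0.004  0.   ] rows>= 2.6 q6 1.04 q1 -0.4
```

```bash
python3 -m creep '[{"tx":0,"ty":0,"tz":0.7,"wx":0.006,"wy":0,"wz":0,"gripper":1},{"tx":3,"ty":-0.6,"tz":0.7,"wx":0.006,"wy":0,"wz":0,"gripper":1},{"tx":6,"ty":-1.3,"tz":0.7,"wx":0.006,"wy":0,"wz":0,"gripper":1},{"tx":8.1,"ty":-1.8,"tz":0.7,"wx":0.006,"wy":0,"wz":0,"gripper":1},{"tx":8.1,"ty":-1.8,"tz":0.7,"wx":0.006,"wy":0,"wz":0,"gripper":1},{"tx":8.1,"ty":-1.8,"tz":0.7,"wx":0.006,"wy":0,"wz":0,"gripper":1}]'
python3 -c "
from h import *
shot('wrist','w12.png');st();goS(488.5,-81.3,59,2.8,12,-35.5)
c=load('w12');P=cloud(c)
v=150;print([(u,P[v,u].round().tolist()) for u in range(220,300,4)])"
```

```text
time: 13.17
tool_pos: [452.9, -81.8, 85.0]
tcp_rot: [1.595, 1.364, 0.077]
contact_force: [0.7, 0.6, -0.2]
grip_width: 23.5
t=13.22 [453.9 -82.4  86.1] jaw yaw -87.0 tx [ 0.208  0.015 -0.978] F [ 1.1 -0.  -0.5] w 23.5 q [-0.41  0.32  2.05  0.18  0.59  0.97]
t [ 2.63 -0.65  0.07] w [ 0.003 -0.004 -0.   ] rows>= 0.7 q6 0.97 q1 -0.41
[(220, [504.0, -55.0, 52.0]), (224, [504.0, -57.0, 51.0]), (228, [504.0, -60.0, 50.0]), (232, [505.0, -63.0, 52.0]), (236, [502.0, -68.0, 95.0]), (240, [502.0, -71.0, 95.0]), (244, [502.0, -73.0, 95.0]), (248, [503.0, -75.0, 95.0]), (252, [503.0, -77.0, 95.0]), (256, [503.0, -79.0, 95.0]), (260, [503.0, -81.0, 95.0]), (264, [503.0, -83.0, 97.0]), (268, [503.0, -85.0, 95.0]), (272, [503.0, -87.0, 95.0]), (276, [503.0, -89.0, 94.0]), (280, [506.0, -95.0, 52.0]), (284, [506.0, -97.0, 53.0]), (288, [506.0, -100.0, 52.0]), (292, [507.0, -103.0, 51.0]), (296, [507.0, -105.0, 52.0])]
```

View pics/w12.png

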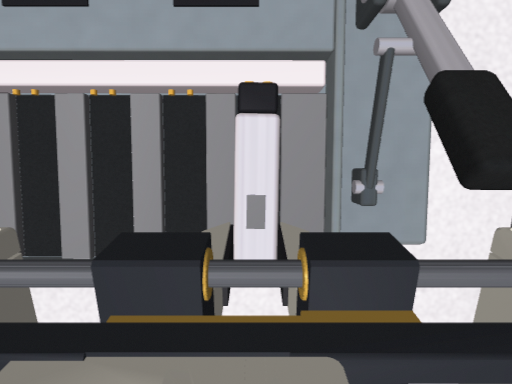

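```bash
python3 -m creep '[{"tx":0,"ty":0,"tz":0.2,"wx":0.003,"wy":0,"wz":0,"gripper":1},{"tx":1.3,"ty":-0.3,"tz":0.2,"wx":0.003,"wy":0,"wz":0,"gripper":1},{"tx":2.2,"ty":-0.5,"tz":0.2,"wx":0.003,"wy":0,"wz":0,"gripper":1},{"tx":2.6,"ty":-0.65,"tz":0.2,"wx":0.003,"wy":0,"wz":0,"gripper":1},{"tx":2.6,"ty":-0.65,"tz":0.2,"wx":0.003,"wy":0,"wz":0,"gripper":1}]'
python3 -c "
from h import *
shot('wrist','w13.png');st();goS(488.5,-81.3,58,2.8,12,-35.5)
c=load('w13');P=cloud(c)
for v in(150,200): print([(u,P[v,u].round().tolist()) for u in range(228,290,4)])"
```

```text
time: 13.63
tool_pos: [452.5, -84.8, 59.0]
tcp_rot: [1.592, 1.361, 0.069]
contact_force: [-0.6, 0.2, -0.4]
grip_width: 24.4
t=13.68 [452.7 -84.9  59.3] jaw yaw -87.2 tx [ 0.208  0.014 -0.978] F [ 0.7 -0.7 -1. ] w 23.7 q [-0.42  0.38  2.08  0.2   0.51  0.93]
t [ 0.14  0.02 -0.18] w [-0.001 -0.004 -0.   ] rows>= 0.1 q6 0.93 q1 -0.42
[(228, [503.0, -65.0, 45.0]), (232, [503.0, -68.0, 46.0]), (236, [502.0, -72.0, 68.0]), (240, [502.0, -74.0, 69.0]), (244, [502.0, -76.0, 68.0]), (248, [502.0, -78.0, 68.0]), (252, [502.0, -80.0, 69.0]), (256, [502.0, -82.0, 70.0]), (260, [502.0, -84.0, 69.0]), (264, [503.0, -86.0, 68.0]), (268, [503.0, -88.0, 68.0]), (272, [503.0, -90.0, 69.0]), (276, [503.0, -93.0, 66.0]), (280, [504.0, -96.0, 52.0]), (284, [504.0, -98.0, 51.0]), (288, [504.0, -101.0, 52.0])]
[(228, [473.0, -66.0, 46.0]), (232, [473.0, -69.0, 45.0]), (236, [475.0, -73.0, 68.0]), (240, [476.0, -75.0, 69.0]), (244, [476.0, -77.0, 69.0]), (248, [476.0, -79.0, 70.0]), (252, [476.0, -81.0, 70.0]), (256, [476.0, -83.0, 70.0]), (260, [476.0, -85.0, 70.0]), (264, [476.0, -88.0, 68.0]), (268, [476.0, -90.0, 68.0]), (272, [476.0, -92.0, 69.0]), (276, [476.0, -94.0, 65.0]), (280, [475.0, -97.0, 53.0]), (284, [475.0, -100.0, 52.0]), (288, [475.0, -102.0, 52.0])]
```

View pics/w13.png

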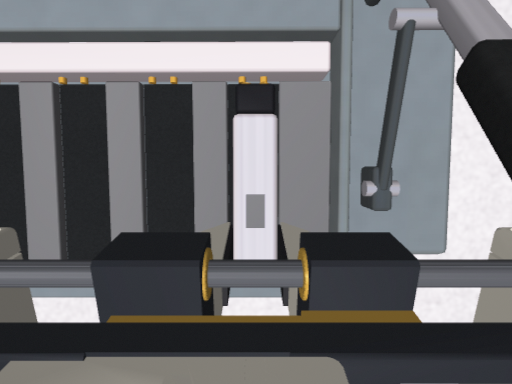

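The stick lies within channel 4 (dark gap on the left at u 228–234, top z≈69), so I release it.

```bash
python3 -m creep '[{"tx":0.15,"ty":0,"tz":-0.1,"wx":0,"wy":0,"wz":0,"gripper":1},{"tx":0.15,"ty":0,"tz":-0.1,"wx":0,"wy":0,"wz":0,"gripper":0.3},{"tx":0.15,"ty":0,"tz":-0.1,"wx":0,"wy":0,"wz":0,"gripper":0.3},{"tx":0.15,"ty":0,"tz":-0.1,"wx":0,"wy":0,"wz":0,"gripper":0.3},{"tx":0.15,"ty":0,"tz":-0.1,"wx":0,"wy":0,"wz":0,"gripper":0.3},{"tx":-1.5,"ty":0.4,"tz":-0.1,"wx":0,"wy":0,"wz":0,"gripper":0.3},{"tx":-5,"ty":1.1,"tz":-0.1,"wx":0,"wy":0,"wz":0,"gripper":0.3},{"tx":-9,"ty":2,"tz":-0.1,"wx":0,"wy":0,"wz":0,"gripper":0.3}]'
python3 -m creep '[{"tx":-4,"ty":0.8,"tz":0,"wx":0,"wy":0,"wz":0,"gripper":0},{"tx":-8,"ty":1.4,"tz":-2,"wx":0,"wy":0,"wz":-0.1,"gripper":0},{"tx":-11,"ty":1.8,"tz":-5,"wx":0,"wy":0,"wz":-0.2,"gripper":0},{"tx":-11,"ty":1.8,"tz":-9,"wx":0,"wy":0,"wz":-0.2,"gripper":0},{"tx":-11,"ty":1.8,"tz":-13,"wx":0,"wy":0,"wz":-0.2,"gripper":0},{"tx":-11,"ty":1.8,"tz":-17,"wx":0,"wy":0,"wz":-0.2,"gripper":0},{"tx":-11,"ty":1.8,"tz":-21,"wx":0,"wy":0,"wz":-0.2,"gripper":0}]'
python3 -c "
from h import *
shot('wrist','w14.png');st();go(380,330,330,-87)"; python3 sticks.py w14
```

```text
time: 14.35
tool_pos: [451.4, -83.6, 150.3]
tcp_rot: [1.603, 1.367, 0.08]
contact_force: [1.4, -0.5, -1.2]
grip_width: 32.3
time: 14.93
tool_pos: [437.7, 122.9, 263.5]
tcp_rot: [1.995, 1.56, 0.472]
contact_force: [1.4, 0.5, -0.0]
grip_width: 45.9
t=14.98 [436.5 129.8 263.5] jaw yaw -86.9 tx [ 0.009  0.01  -1.   ] F [-1.7  3.4 -1.3] w 45.8 q [0.11 0.18 1.65 0.01 1.31 1.63]
t [ -6.51  -4.51 -20.35] w [ 0.001 -0.009 -0.01 ] rows>= 5.2 q6 1.63 q1 0.11
w14
silver px (78, 105) ctr [500.4 355.3] cen [501.  355.2] size [97.6 26. ] topz 20.2 yaw -23.6 dark 40.7
silver px (76, 185) ctr [393.9 368.9] cen [394.2 369.1] size [97.9 26.5] topz 20.0 yaw -1.8 dark 40.6
silver px (154, 195) ctr [384.9 261.9] cen [385.5 262.1] size [97.7 25.3] topz 20.2 yaw 10.5 dark 40.7
```

View pics/w14.png

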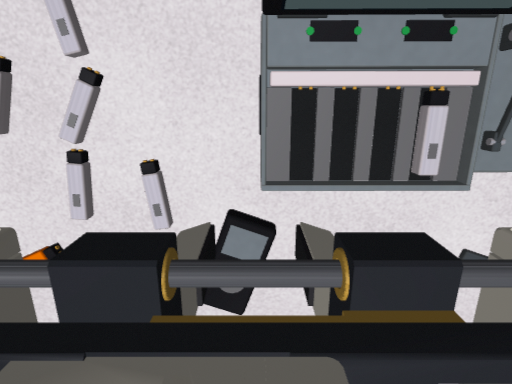

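Channel 4 is filled at (435,135). Next stick is (384.5, 263), for channel 3.

```bash
python3 -c "
from h import *
goS(384.5,263.3,60,10.5);goS(384.5,263.3,9,10.5)"
```

```text
t [ 20.43  -4.68 -13.42] w [-0.13  -0.009 -0.01 ] rows>= 6.0 q6 1.63 q1 0.11
t [ 25.53  -4.73 -13.37] w [-0.13  -0.009 -0.01 ] rows>= 7.0 q6 1.63 q1 0.11
```

```bash
python3 -m creep '[{"tx":2,"ty":-1.2,"tz":-3.5,"wx":-0.13,"wy":-0.009,"wz":-0.01,"gripper":0},{"tx":4.5,"ty":-2.4,"tz":-7,"wx":-0.13,"wy":-0.009,"wz":-0.01,"gripper":0},{"tx":7,"ty":-3.6,"tz":-10,"wx":-0.13,"wy":-0.009,"wz":-0.01,"gripper":0},{"tx":10,"ty":-4.7,"tz":-12.5,"wx":-0.13,"wy":-0.009,"wz":-0.01,"gripper":0},{"tx":14,"ty":-4.7,"tz":-13.4,"wx":-0.13,"wy":-0.009,"wz":-0.01,"gripper":0},{"tx":18,"ty":-4.7,"tz":-13.4,"wx":-0.13,"wy":-0.009,"wz":-0.01,"gripper":0},{"tx":20.4,"ty":-4.7,"tz":-13.4,"wx":-0.13,"wy":-0.009,"wz":-0.01,"gripper":0},{"tx":20.4,"ty":-4.7,"tz":-13.4,"wx":-0.13,"wy":-0.009,"wz":-0.01,"gripper":0}]'
python3 -c "
from h import *
shot('wrist','w15.png');st();goS(384.5,263.3,9,10.5)"
```

```text
time: 15.65
tool_pos: [383.1, 252.3, 55.0]
tcp_rot: [-0.957, 1.558, -2.349]
contact_force: [-0.8, -0.6, -0.6]
grip_width: 45.8
t=15.70 [384.9 252.9  57.5] jaw yaw -79.8 tx [-0.005 -0.007 -1.   ] F [-0.2  0.2  1.3] w 45.9 q [ 0.42  0.45  1.9  -0.01  0.79  1.81]
t [ 4.84  0.18 -1.06] w [-0.005  0.006  0.007] rows>= 1.2 q6 1.81 q1 0.42
```

View pics/w15.png

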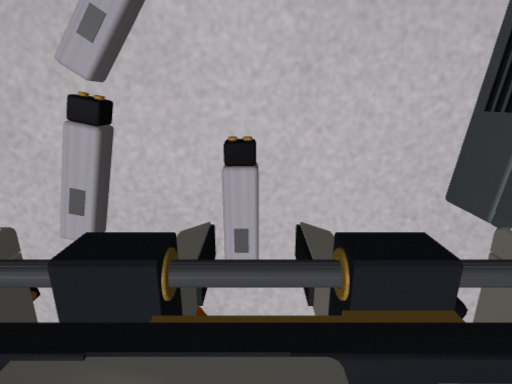

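```bash
python3 -m creep '[{"tx":0,"ty":0.2,"tz":-1.05,"wx":-0.005,"wy":0.006,"wz":0.007,"gripper":0},{"tx":2.4,"ty":0.2,"tz":-1.05,"wx":-0.005,"wy":0.006,"wz":0.007,"gripper":0},{"tx":4.8,"ty":0.2,"tz":-1.05,"wx":-0.005,"wy":0.006,"wz":0.007,"gripper":0},{"tx":4.8,"ty":0.2,"tz":-1.05,"wx":-0.005,"wy":0.006,"wz":0.007,"gripper":0.2},{"tx":4.8,"ty":0.2,"tz":-1.05,"wx":-0.005,"wy":0.006,"wz":0.007,"gripper":1},{"tx":4.8,"ty":0.2,"tz":-1.05,"wx":-0.005,"wy":0.006,"wz":0.007,"gripper":1},{"tx":4.8,"ty":0.2,"tz":-1.05,"wx":-0.005,"wy":0.006,"wz":0.007,"gripper":1},{"tx":4.8,"ty":0.2,"tz":-1.05,"wx":-0.005,"wy":0.006,"wz":0.007,"gripper":1}]'
python3 -c "
from h import *
st();goS(486,-31.2,150,2.8)"
```

```text
time: 16.37
tool_pos: [387.9, 264.7, 13.1]
tcp_rot: [1.764, 1.561, 0.377]
contact_force: [0.0, -1.0, 9.3]
grip_width: 23.7
t=16.37 [387.9 264.7  13.1] jaw yaw -79.5 tx [ 0.009  0.004 -1.   ] F [ 0.  -1.   9.3] w 23.7 q [ 0.44  0.54  1.93 -0.    0.66  1.82]
t [-13.71   4.39  30.86] w [ 0.134 -0.003 -0.01 ] rows>= 8.2 q6 1.82 q1 0.44
```

```bash
python3 -m creep '[{"tx":-3,"ty":0,"tz":0,"wx":0,"wy":0,"wz":0,"gripper":1},{"tx":-7,"ty":0,"tz":0,"wx":0,"wy":0,"wz":0,"gripper":1},{"tx":-11,"ty":0,"tz":0,"wx":0,"wy":0,"wz":0,"gripper":1},{"tx":-13.7,"ty":1,"tz":3,"wx":0,"wy":0,"wz":0,"gripper":1},{"tx":-13.7,"ty":1.6,"tz":7,"wx":0.03,"wy":0,"wz":0,"gripper":1},{"tx":-13.7,"ty":2.2,"tz":11,"wx":0.06,"wy":0,"wz":0,"gripper":1},{"tx":-13.7,"ty":2.8,"tz":15,"wx":0.1,"wy":0,"wz":0,"gripper":1},{"tx":-13.7,"ty":3.2,"tz":19,"wx":0.13,"wy":0,"wz":0,"gripper":1}]'
python3 -m creep '[{"tx":0,"ty":0.6,"tz":4,"wx":0,"wy":0,"wz":0,"gripper":1},{"tx":0,"ty":1.1,"tz":8,"wx":0,"wy":0,"wz":0,"gripper":1},{"tx":0,"ty":1.2,"tz":11.5,"wx":0,"wy":0,"wz":0,"gripper":1},{"tx":0,"ty":1.2,"tz":11.5,"wx":0,"wy":0,"wz":0,"gripper":1},{"tx":0,"ty":1.2,"tz":11.5,"wx":0,"wy":0,"wz":0,"gripper":1}]'
cat > held.py <<'E'
from h import *
import sys
# pose of the held stick from wrist depth: rows, fit top face
def held(f,o):
    c=load(f); P=cloud(c); z=P[...,2]; tz=o['tool_pos'][2]
    m=(abs(z-tz-11)<14).astype(np.uint8); m[228:]=0; m[:,:195]=0;m[:,315:]=0
    n,lab,s,_=cv2.connectedComponentsWithStats(m); k=1+np.argmax(s[1:,4]); v,u=np.where(lab==k)
    Rt=rm(o['tcp_rot']); d=P[v,u]-o['tool_pos']; 
    dirn=np.array([Rt[0,1],Rt[1,1],0]);dirn/=np.linalg.norm(dirn); lat=np.array([-dirn[1],dirn[0],0])
    a=d@dirn; b=d@lat
    # edges per row
    cen=[];
    for vv in np.unique(v):
        r=v==vv
        if r.sum()>8: cen.append((a[r].mean(),(b[r].max()+b[r].min())/2,b[r].max()-b[r].min(),np.median(d[r,2])))
    cen=np.array(cen); s=np.polyfit(cen[:,0],cen[:,1],1); sz=np.polyfit(cen[:,0],cen[:,3],1)
    w=cen[:,2].mean()
    yaw=np.degrees(np.arctan2(dirn[1],dirn[0]))+np.degrees(np.arctan(s[0]))
    ca=a.max()-50
    ctr=o['tool_pos']+dirn*ca+lat*np.polyval(s,ca)
    print('tip fwd %.1f -> centre fwd %.1f lat %.1f'%(a.max(),ca,np.polyval(s,ca)),'yaw %.1f width %.1f'%(yaw,w),'top-TCP z at centre %.1f slope %.3f'%(np.polyval(sz,ca),sz[0]),'ctr',ctr[:2].round(1))
    return ctr
if __name__=='__main__':
    f=sys.argv[1]; o=get_obs(); shot('wrist',f+'.png'); held(f,o); st()
E
python3 held.py w16; python3 -c "
from h import *
goS(486,-31.2,75,2.8)"
```

```text
time: 17.03
tool_pos: [452.5, 81.2, 149.5]
tcp_rot: [1.776, 1.562, 0.257]
contact_force: [1.4, 1.1, -1.1]
grip_width: 23.7
time: 17.45
tool_pos: [470.1, -33.0, 148.7]
tcp_rot: [1.806, 1.564, 0.285]
contact_force: [-0.3, -0.2, -0.7]
grip_width: 23.3
tip fwd 46.4 -> centre fwd -3.6 lat 1.2 yaw 2.7 width 22.6 top-TCP z at centre 10.5 slope -0.138 ctr [466.4 -31.9]
t=17.50 [469.8 -31.7 148.6] jaw yaw -87.1 tx [ 0.006  0.002 -1.   ] F [-0.3  0.9 -1.4] w 23.4 q [-0.23  0.33  1.79  0.    1.02  1.28]
t [7.37 1.57 0.05] w [ 0.002 -0.002 -0.006] rows>= 1.8 q6 1.28 q1 -0.23
```

View pics/w16.png

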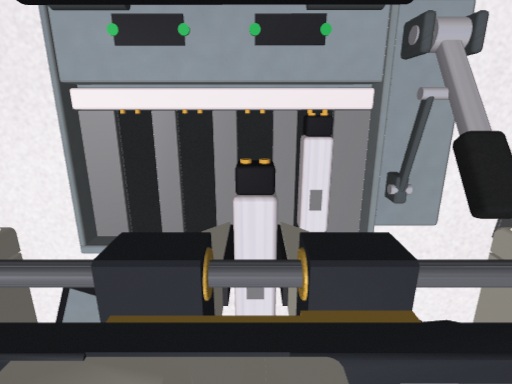

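```bash
sed -i "s/sz=np.polyfit(cen\[:,0\],cen\[:,3\],1)/cc=cen[cen[:,0]<cen[:,0].max()-6]; sz=np.polyfit(cc[:,0],cc[:,3],1)/" held.py
python3 - <<'E'
from held import *
held('w16',get_obs())
E
```

```text
tip fwd 46.5 -> centre fwd -3.5 lat -0.1 yaw 2.7 width 22.6 top-TCP z at centre 8.7 slope -0.066 ctr [466.4 -31.9]
```

```bash
python3 -c "
from h import *
goS(486,-31.2,90,2.8,0,3.5);goS(486,-31.2,61,2.8,0,3.5)"
```

```text
t [5.87 1.93 0.05] w [ 0.002 -0.002 -0.006] rows>= 1.5 q6 1.28 q1 -0.23
t [8.77 1.92 0.06] w [ 0.002 -0.002 -0.006] rows>= 2.2 q6 1.28 q1 -0.23
```

```bash
python3 -m creep '[{"tx":2,"ty":1.9,"tz":0.05,"wx":0,"wy":0,"wz":0,"gripper":1},{"tx":5.8,"ty":1.9,"tz":0.05,"wx":0,"wy":0,"wz":0,"gripper":1},{"tx":5.8,"ty":1.9,"tz":0.05,"wx":0,"wy":0,"wz":0,"gripper":1},{"tx":5.8,"ty":1.9,"tz":0.05,"wx":0,"wy":0,"wz":0,"gripper":1},{"tx":5.8,"ty":1.9,"tz":0.05,"wx":0,"wy":0,"wz":0,"gripper":1}]'
python3 held.py w17;python3 -c "
from h import *
goS(486,-31.2,61,2.8,0,3.5)"
```

```text
time: 17.92
tool_pos: [489.5, -29.7, 91.4]
tcp_rot: [1.817, 1.564, 0.301]
contact_force: [0.4, -0.1, -0.7]
grip_width: 23.6
tip fwd 46.3 -> centre fwd -3.7 lat 1.2 yaw 3.1 width 22.6 top-TCP z at centre 8.5 slope -0.064 ctr [485.8 -28.7]
t=17.97 [490.  -30.   91.9] jaw yaw -86.9 tx [ 0.008  0.002 -1.   ] F [ 0.4  0.3 -0.8] w 24.2 q [-0.22  0.44  1.8   0.    0.89  1.29]
t [ 3.09 -0.08  0.1 ] w [ 0.006 -0.001 -0.008] rows>= 0.7 q6 1.29 q1 -0.22
```

View pics/w17.png

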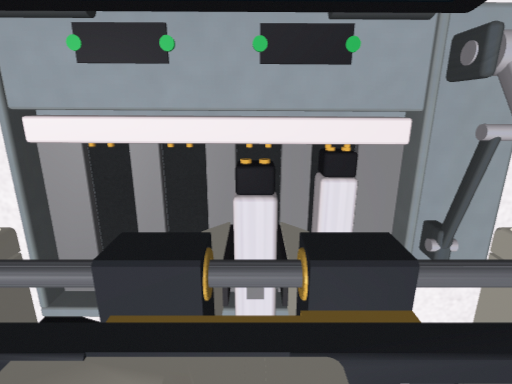

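```bash
python3 -m creep '[{"tx":0,"ty":0,"tz":0.17,"wx":0,"wy":0,"wz":0.05,"gripper":1},{"tx":1.5,"ty":0,"tz":0.17,"wx":0,"wy":0,"wz":0.05,"gripper":1},{"tx":2.6,"ty":0,"tz":0.17,"wx":0,"wy":0,"wz":0.05,"gripper":1},{"tx":3.1,"ty":0,"tz":0.17,"wx":0,"wy":0,"wz":0.05,"gripper":1},{"tx":3.1,"ty":0,"tz":0.17,"wx":0,"wy":0,"wz":0.05,"gripper":1}]'
python3 held.py w18
```

```text
time: 18.38
tool_pos: [490.0, -32.2, 60.1]
tcp_rot: [1.595, 1.514, 0.077]
contact_force: [-1.2, -0.3, 1.5]
grip_width: 23.8
tip fwd 119.4 -> centre fwd 69.4 lat 0.7 yaw 3.9 width 55.3 top-TCP z at centre 8.9 slope 0.050 ctr [559.3 -27.8]
t=18.43 [490.  -32.2  60.3] jaw yaw -86.9 tx [ 0.057  0.004 -0.998] F [-0.5  0.8  0.6] w 23.8 q [-0.23  0.46  1.88  0.03  0.75  1.27]
```

View pics/w18.png

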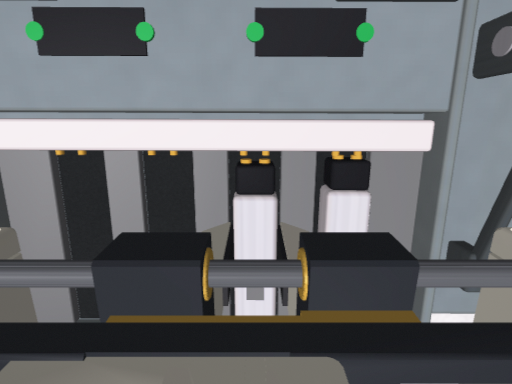

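In channel 3 (black tip at (255,178), between the ribs). I release it and lift.

```bash
python3 -m creep '[{"tx":0.1,"ty":0,"tz":0,"wx":0,"wy":0,"wz":0,"gripper":0.3},{"tx":0.1,"ty":0,"tz":0,"wx":0,"wy":0,"wz":0,"gripper":0.3},{"tx":0.1,"ty":0,"tz":0,"wx":0,"wy":0,"wz":0,"gripper":0.3},{"tx":0.1,"ty":0,"tz":0,"wx":0,"wy":0,"wz":0,"gripper":0.3},{"tx":-1.5,"ty":0,"tz":0,"wx":0,"wy":0,"wz":0,"gripper":0.3},{"tx":-5,"ty":0,"tz":0,"wx":0,"wy":0,"wz":0,"gripper":0.3},{"tx":-9,"ty":0,"tz":0,"wx":0,"wy":0,"wz":0,"gripper":0.3},{"tx":-13,"ty":-1,"tz":-1,"wx":0,"wy":0,"wz":0,"gripper":0.3}]'
python3 -m creep '[{"tx":-3,"ty":-1,"tz":-2,"wx":0,"wy":0,"wz":-0.05,"gripper":0},{"tx":-5,"ty":-2,"tz":-5,"wx":0,"wy":0,"wz":-0.05,"gripper":0},{"tx":-7,"ty":-3,"tz":-8,"wx":0,"wy":0,"wz":-0.05,"gripper":0},{"tx":-7.5,"ty":-4,"tz":-12,"wx":0,"wy":0,"wz":-0.05,"gripper":0},{"tx":-7.5,"ty":-5,"tz":-16,"wx":0,"wy":0,"wz":-0.05,"gripper":0},{"tx":-7.5,"ty":-5.5,"tz":-20,"wx":0,"wy":0,"wz":-0.05,"gripper":0},{"tx":-7.5,"ty":-5.5,"tz":-20,"wx":0,"wy":0,"wz":-0.05,"gripper":0},{"tx":-7.5,"ty":-5.5,"tz":-20,"wx":0,"wy":0,"wz":-0.05,"gripper":0}]'
python3 -c "
from h import *
shot('wrist','w19.png');st();shot('side','s19.png')"; python3 sticks.py w19; python3 lid.py s19
```

```text
time: 19.1
tool_pos: [472.9, -24.6, 189.4]
tcp_rot: [1.59, 1.514, 0.072]
contact_force: [0.5, 0.4, 1.0]
grip_width: 32.4
time: 19.77
tool_pos: [401.6, 174.6, 260.1]
tcp_rot: [1.835, 1.564, 0.322]
contact_force: [-0.9, -1.2, 0.4]
grip_width: 45.8
t=19.82 [402.1 173.3 259.9] jaw yaw -86.8 tx [ 0.006  0.002 -1.   ] F [ 0.1 -0.4  0.1] w 46.1 q [0.23 0.15 1.69 0.   1.3  1.75]
w19
silver px (24, 62) ctr [508.6 465. ] cen [509.2 465. ] size [97.2 27.2] topz 20.1 yaw -13.2 dark 40.7
silver px (114, 75) ctr [500.  355.7] cen [500.5 355.6] size [97.2 25.5] topz 20.3 yaw -23.6 dark 40.6
silver px (109, 159) ctr [393.5 369.4] cen [394.4 369.5] size [97.5 25.4] topz 20.2 yaw -1.8 dark 40.6
ORANGE px (53, 242) ctr [269.2 455.9] cen [268.7 458.7] size [100.7  24.2] topz 20.1 yaw -63.2 dark 39.8
n 1240 angle 99.88167397123286 yaw err deg 0.22184176325741414 x at hinge z81 -6.615713607049621 rms 1.511934264774267
```

View pics/w19.png

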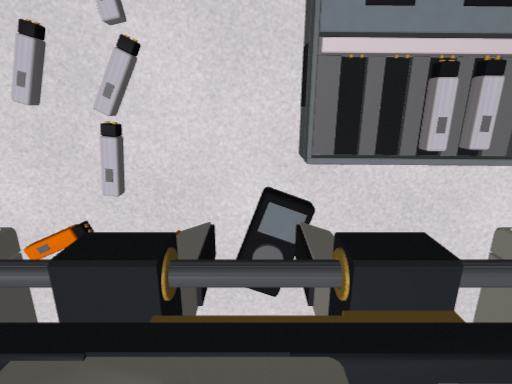

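Channels 3 and 4 are filled. Next is the stick at (393.5, 370), for channel 2.

```bash
python3 -c "
from h import *
goS(393.5,370.3,60,-1.7)"
```

```text
t [ 20.01   0.06 -19.78] w [ 0.083 -0.001 -0.006] rows>= 6.7 q6 1.75 q1 0.23
```

```bash
python3 -m creep '[{"tx":2,"ty":0,"tz":-3.6,"wx":0.08,"wy":0,"wz":-0.006,"gripper":0},{"tx":4,"ty":0,"tz":-7.2,"wx":0.08,"wy":0,"wz":-0.006,"gripper":0},{"tx":6,"ty":0,"tz":-10.8,"wx":0.08,"wy":0,"wz":-0.006,"gripper":0},{"tx":8,"ty":0,"tz":-14.4,"wx":0.08,"wy":0,"wz":-0.006,"gripper":0},{"tx":11,"ty":0,"tz":-17.2,"wx":0.08,"wy":0,"wz":-0.006,"gripper":0},{"tx":14,"ty":0,"tz":-19.7,"wx":0.08,"wy":0,"wz":-0.006,"gripper":0},{"tx":18,"ty":0,"tz":-19.8,"wx":0.08,"wy":0,"wz":-0.006,"gripper":0},{"tx":20,"ty":0,"tz":-19.8,"wx":0.08,"wy":0,"wz":-0.006,"gripper":0}]'
python3 -m creep '[{"tx":0,"ty":0,"tz":0,"wx":0,"wy":0,"wz":0,"gripper":0},{"tx":0,"ty":0,"tz":0,"wx":0,"wy":0,"wz":0,"gripper":0}]'
python3 -c "
from h import *
shot('wrist','w20.png');st();goS(393.5,370.3,11,-1.7)"
```

```text
time: 20.53
tool_pos: [392.3, 369.5, 56.0]
tcp_rot: [-1.294, 1.566, -2.892]
contact_force: [-0.8, -1.0, -1.1]
grip_width: 45.8
time: 20.7
tool_pos: [393.7, 369.4, 59.6]
tcp_rot: [-1.726, 1.569, 2.957]
contact_force: [0.6, 0.5, 1.1]
grip_width: 46.0
t=20.75 [394.5 370.1  61.1] jaw yaw -91.7 tx [ 0.     0.002 -1.   ] F [0.6 0.2 0. ] w 45.9 q [0.61 0.56 1.69 0.   0.89 2.21]
t [ 5.01 -0.1  -0.  ] w [ 0.001 -0.002 -0.   ] rows>= 1.2 q6 2.21 q1 0.61
```

View pics/w20.png

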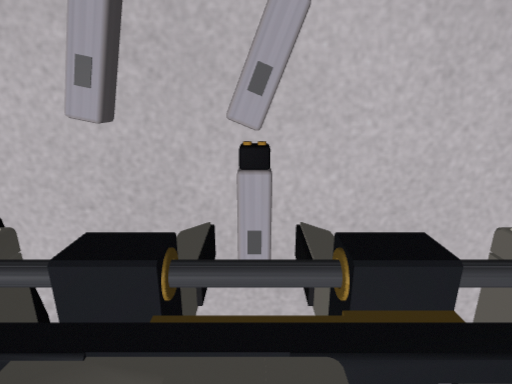

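```bash
python3 -m creep '[{"tx":2.5,"ty":-0.1,"tz":0,"wx":0,"wy":0,"wz":0,"gripper":0},{"tx":4.4,"ty":-0.1,"tz":0,"wx":0,"wy":0,"wz":0,"gripper":0},{"tx":5,"ty":-0.1,"tz":0,"wx":0,"wy":0,"wz":0,"gripper":0},{"tx":5,"ty":-0.1,"tz":0,"wx":0,"wy":0,"wz":0,"gripper":0.2},{"tx":5,"ty":-0.1,"tz":0,"wx":0,"wy":0,"wz":0,"gripper":1},{"tx":5,"ty":-0.1,"tz":0,"wx":0,"wy":0,"wz":0,"gripper":1},{"tx":5,"ty":-0.1,"tz":0,"wx":0,"wy":0,"wz":0,"gripper":1},{"tx":5,"ty":-0.1,"tz":0,"wx":0,"wy":0,"wz":0,"gripper":1}]'
python3 -c "
from h import *
st();goS(484,18.8,150,2.8)"
```

```text
time: 21.42
tool_pos: [392.9, 371.5, 11.7]
tcp_rot: [2.623, 1.567, 1.026]
contact_force: [-0.4, -1.0, 6.9]
grip_width: 23.6
t=21.42 [392.9 371.5  11.7] jaw yaw -91.5 tx [ 0.002  0.003 -1.   ] F [-0.4 -1.   6.9] w 23.6 q [0.61 0.63 1.73 0.   0.78 2.21]
t [-13.92  10.08  34.97] w [-0.075 -0.003 -0.002] rows>= 9.3 q6 2.21 q1 0.61
```

```bash
python3 -m creep '[{"tx":-3,"ty":0,"tz":0,"wx":0,"wy":0,"wz":0,"gripper":1},{"tx":-7,"ty":0,"tz":0,"wx":0,"wy":0,"wz":0,"gripper":1},{"tx":-11,"ty":0.5,"tz":1,"wx":0,"wy":0,"wz":0,"gripper":1},{"tx":-13.9,"ty":1.5,"tz":3.5,"wx":0,"wy":0,"wz":0,"gripper":1},{"tx":-13.9,"ty":2.6,"tz":7.3,"wx":-0.03,"wy":0,"wz":0,"gripper":1},{"tx":-13.9,"ty":3.7,"tz":11,"wx":-0.06,"wy":0,"wz":0,"gripper":1},{"tx":-13.9,"ty":4.8,"tz":14.8,"wx":-0.075,"wy":0,"wz":0,"gripper":1},{"tx":-13.9,"ty":5.9,"tz":18.6,"wx":-0.075,"wy":0,"wz":0,"gripper":1}]'
python3 -c "
from h import *
st();goS(484,18.8,150,2.8)"
```

```text
time: 22.08
tool_pos: [446.1, 181.8, 149.6]
tcp_rot: [2.695, 1.568, 1.174]
contact_force: [1.2, 0.2, -0.7]
grip_width: 24.0
t=22.08 [446.1 181.8 149.6] jaw yaw -87.1 tx [ 0.001  0.002 -1.   ] F [ 1.2  0.2 -0.7] w 24.0 q [0.23 0.34 1.76 0.   1.04 1.75]
t [-0.07  2.97 16.47] w [ 0.001 -0.002 -0.001] rows>= 4.0 q6 1.75 q1 0.23
```

```bash
python3 -m creep '[{"tx":0,"ty":0.8,"tz":4.1,"wx":0,"wy":0,"wz":0,"gripper":1},{"tx":0,"ty":1.6,"tz":8.2,"wx":0,"wy":0,"wz":0,"gripper":1},{"tx":0,"ty":2.3,"tz":12.2,"wx":0,"wy":0,"wz":0,"gripper":1},{"tx":0,"ty":2.9,"tz":15.3,"wx":0,"wy":0,"wz":0,"gripper":1},{"tx":0,"ty":2.9,"tz":15.6,"wx":0,"wy":0,"wz":0,"gripper":1},{"tx":0,"ty":2.9,"tz":15.6,"wx":0,"wy":0,"wz":0,"gripper":1},{"tx":0,"ty":2.9,"tz":15.6,"wx":0,"wy":0,"wz":0,"gripper":1}]'
python3 held.py w21; python3 -c "
from h import *
st();goS(484,18.8,90,2.8)"
```

```text
time: 22.67
tool_pos: [482.2, 29.2, 148.7]
tcp_rot: [-2.952, 1.568, 1.808]
contact_force: [0.2, -0.3, -0.2]
grip_width: 23.5
tip fwd 50.7 -> centre fwd 0.7 lat 1.2 yaw 2.7 width 22.8 top-TCP z at centre 9.7 slope -0.057 ctr [482.8  30.4]
t=22.72 [482.1  29.8 148.6] jaw yaw -87.2 tx [-0.001  0.002 -1.   ] F [ 0.3 -0.5 -0.2] w 23.6 q [-0.1   0.35  1.75  0.    1.04  1.42]
t=22.72 [482.1  29.8 148.6] jaw yaw -87.2 tx [-0.001  0.002 -1.   ] F [ 0.3 -0.5 -0.2] w 23.6 q [-0.1   0.35  1.75  0.    1.04  1.42]
t [5.86 0.14 1.12] w [ 0.    -0.002  0.001] rows>= 1.4 q6 1.42 q1 -0.1
```

View pics/w21.png

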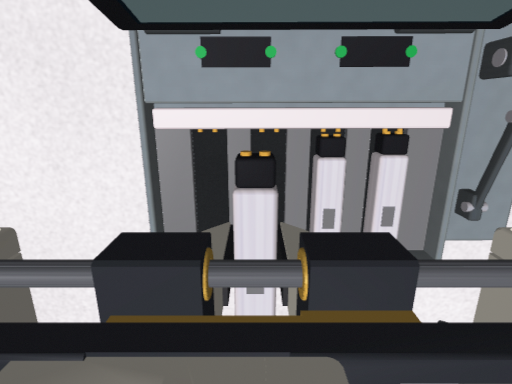

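```bash
python3 -m creep '[{"tx":1.5,"ty":0,"tz":1.2,"wx":0,"wy":0,"wz":0,"gripper":1},{"tx":5.5,"ty":0,"tz":1.2,"wx":0,"wy":0,"wz":0,"gripper":1},{"tx":6,"ty":0,"tz":1.2,"wx":0,"wy":0,"wz":0,"gripper":1},{"tx":6,"ty":0,"tz":1.2,"wx":0,"wy":0,"wz":0,"gripper":1},{"tx":6,"ty":0,"tz":1.2,"wx":0,"wy":0,"wz":0,"gripper":1}]'
python3 held.py w22; python3 -c "
from h import *
goS(484,18.8,59,2.8)
c=load('w22');P=cloud(c)
for v in (190,210): print([(u,*P[v,u].round().astype(int)) for u in range(220,290,4)])"
```

```text
time: 23.13
tool_pos: [483.1, 18.0, 89.2]
tcp_rot: [-2.867, 1.569, 1.896]
contact_force: [0.2, 1.5, -0.5]
grip_width: 24.0
tip fwd 50.7 -> centre fwd 0.7 lat 1.2 yaw 2.8 width 22.8 top-TCP z at centre 9.6 slope -0.054 ctr [483.8  19.3]
t=23.18 [483.8  17.8  89.9] jaw yaw -87.1 tx [ 0.001  0.002 -1.   ] F [ 0.8 -0.6 -1.2] w 23.6 q [-0.12  0.43  1.82  0.    0.89  1.4 ]
t [ 3.09  0.02 -0.1 ] w [ 0.001 -0.002 -0.001] rows>= 0.7 q6 1.4 q1 -0.12
[(220, np.int64(501), np.int64(43), np.int64(52)), (224, np.int64(501), np.int64(41), np.int64(52)), (228, np.int64(501), np.int64(38), np.int64(53)), (232, np.int64(501), np.int64(35), np.int64(51)), (236, np.int64(514), np.int64(30), np.int64(97)), (240, np.int64(514), np.int64(28), np.int64(96)), (244, np.int64(514), np.int64(26), np.int64(97)), (248, np.int64(515), np.int64(24), np.int64(97)), (252, np.int64(514), np.int64(22), np.int64(96)), (256, np.int64(515), np.int64(20), np.int64(97)), (260, np.int64(515), np.int64(18), np.int64(96)), (264, np.int64(515), np.int64(16), np.int64(96)), (268, np.int64(515), np.int64(14), np.int64(97)), (272,
[... 441 characters left out ...]
), (236, np.int64(504), np.int64(30), np.int64(99)), (240, np.int64(504), np.int64(28), np.int64(99)), (244, np.int64(504), np.int64(26), np.int64(98)), (248, np.int64(504), np.int64(24), np.int64(98)), (252, np.int64(504), np.int64(22), np.int64(98)), (256, np.int64(504), np.int64(19), np.int64(98)), (260, np.int64(505), np.int64(17), np.int64(98)), (264, np.int64(504), np.int64(15), np.int64(97)), (268, np.int64(504), np.int64(13), np.int64(97)), (272, np.int64(505), np.int64(11), np.int64(99)), (276, np.int64(504), np.int64(9), np.int64(97)), (280, np.int64(488), np.int64(2), np.int64(52)), (284, np.int64(489), np.int64(-1), np.int64(52)), (288, np.int64(489), np.int64(-3), np.int64(52))]
```

View pics/w22.png

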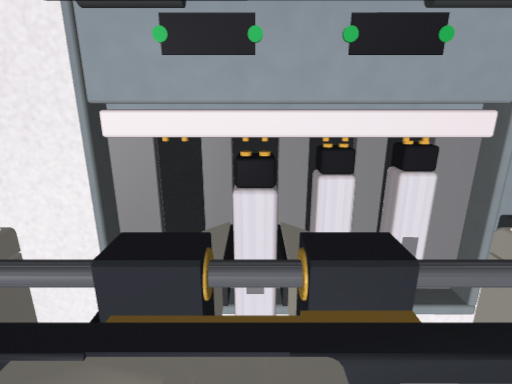

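```bash
python3 -m creep '[{"tx":1.5,"ty":0,"tz":0,"wx":0,"wy":0,"wz":0.02,"gripper":1},{"tx":2.6,"ty":0,"tz":0,"wx":0,"wy":0,"wz":0.03,"gripper":1},{"tx":3.1,"ty":0,"tz":0,"wx":0,"wy":0,"wz":0.03,"gripper":1},{"tx":3.1,"ty":0,"tz":0,"wx":0,"wy":0,"wz":0.03,"gripper":1}]'
python3 -c "
from h import *
shot('wrist','w23.png');st()"
```

```text
time: 23.52
tool_pos: [483.4, 17.3, 58.3]
tcp_rot: [1.635, 1.54, 0.113]
contact_force: [-1.5, 0.7, 0.9]
grip_width: 23.6
t=23.57 [483.6  17.2  58.5] jaw yaw -87.2 tx [ 0.031  0.003 -1.   ] F [-0.  -0.7 -1.1] w 23.8 q [-0.13  0.47  1.87  0.01  0.77  1.39]
```

View pics/w23.png

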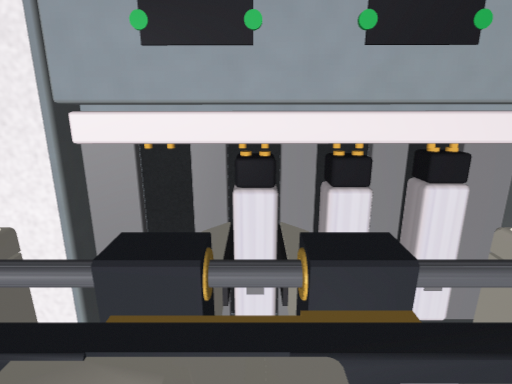

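Seated in channel 2 (black tip at (255,172)). I release it, lift, and go to the next stick.

```bash
python3 -m creep '[{"tx":0.1,"ty":0,"tz":0,"wx":0,"wy":0,"wz":0,"gripper":0.3},{"tx":0.1,"ty":0,"tz":0,"wx":0,"wy":0,"wz":0,"gripper":0.3},{"tx":0.1,"ty":0,"tz":0,"wx":0,"wy":0,"wz":0,"gripper":0.3},{"tx":0.1,"ty":0,"tz":0,"wx":0,"wy":0,"wz":0,"gripper":0.3},{"tx":-1.5,"ty":0,"tz":0,"wx":0,"wy":0,"wz":0,"gripper":0.3},{"tx":-5,"ty":0,"tz":0,"wx":0,"wy":0,"wz":0,"gripper":0.3},{"tx":-9,"ty":0,"tz":0,"wx":0,"wy":0,"wz":0,"gripper":0.3},{"tx":-13,"ty":-1,"tz":-1,"wx":0,"wy":0,"wz":0,"gripper":0.3}]'
python3 -m creep '[{"tx":-3,"ty":-1,"tz":-2,"wx":0,"wy":0,"wz":-0.03,"gripper":0},{"tx":-5,"ty":-2,"tz":-5,"wx":0,"wy":0,"wz":-0.03,"gripper":0},{"tx":-7,"ty":-3,"tz":-8,"wx":0,"wy":0,"wz":-0.03,"gripper":0},{"tx":-8.5,"ty":-4,"tz":-12,"wx":0,"wy":0,"wz":-0.03,"gripper":0},{"tx":-10,"ty":-4,"tz":-16,"wx":0,"wy":0,"wz":-0.03,"gripper":0},{"tx":-10.5,"ty":-4,"tz":-20,"wx":0,"wy":0,"wz":-0.03,"gripper":0},{"tx":-10.5,"ty":-4,"tz":-22,"wx":0,"wy":0,"wz":-0.03,"gripper":0},{"tx":-10.5,"ty":-4,"tz":-22,"wx":0,"wy":0,"wz":-0.03,"gripper":0}]'
python3 -c "
from h import *
shot('wrist','w24.png');st();shot('side','s24.png')"; python3 sticks.py w24; python3 lid.py s24
```

```text
time: 24.23
tool_pos: [469.8, 24.9, 188.1]
tcp_rot: [1.617, 1.541, 0.093]
contact_force: [1.4, 0.3, -0.0]
grip_width: 32.1
time: 24.9
tool_pos: [414.7, 247.2, 291.3]
tcp_rot: [2.891, 1.567, 1.373]
contact_force: [-0.2, -0.7, -0.9]
grip_width: 45.8
t=24.95 [414.7 245.1 290.8] jaw yaw -87.0 tx [-0.     0.002 -1.   ] F [ 0.5 -0.1  0.6] w 46.0 q [0.37 0.22 1.52 0.   1.4  1.89]
w24
silver px (96, 79) ctr [508.6 465.8] cen [509.4 465.7] size [97.3 25.7] topz 20.2 yaw -13.3 dark 40.7
silver px (178, 90) ctr [500.2 356.4] cen [500.8 356.4] size [96.6 24.6] topz 20.4 yaw -23.6 dark 40.6
silver px (43, 193) ctr [344.6 558.1] cen [345.5 558.6] size [99.5 26.2] topz 21.9 yaw 9.7 dark 0.7
n 1120 angle 99.90272008232671 yaw err deg 0.2660602782243881 x at hinge z81 -6.583401290925188 rms 1.4144809305412491
```

View pics/w24.png

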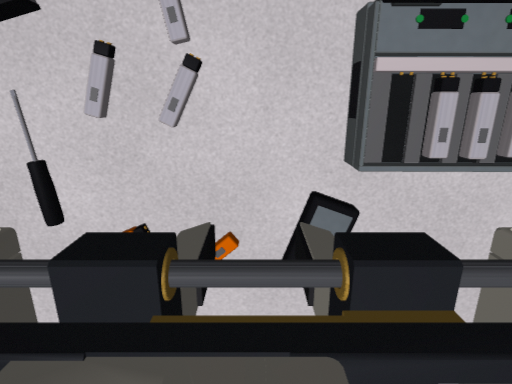

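```bash
python3 -c "
from h import *
goS(500.2,357,60,-23.6)"
```

```text
t [ 23.06   9.11 -10.84] w [ 0.462 -0.001  0.001] rows>= 6.5 q6 1.89 q1 0.37
```

```bash
python3 -m creep '[{"tx":3,"ty":1.5,"tz":-2,"wx":0.1,"wy":0,"wz":0,"gripper":0},{"tx":6,"ty":3,"tz":-4,"wx":0.2,"wy":0,"wz":0,"gripper":0},{"tx":9,"ty":4.5,"tz":-6,"wx":0.3,"wy":0,"wz":0,"gripper":0},{"tx":12,"ty":6.2,"tz":-8,"wx":0.4,"wy":0,"wz":0,"gripper":0},{"tx":15,"ty":8,"tz":-9.8,"wx":0.46,"wy":0,"wz":0,"gripper":0},{"tx":18.5,"ty":9.1,"tz":-10.8,"wx":0.46,"wy":0,"wz":0,"gripper":0},{"tx":22,"ty":9.1,"tz":-10.8,"wx":0.46,"wy":0,"wz":0,"gripper":0},{"tx":23,"ty":9.1,"tz":-10.8,"wx":0.46,"wy":0,"wz":0,"gripper":0}]'
python3 -m creep '[{"tx":0,"ty":0,"tz":0,"wx":0,"wy":0,"wz":0,"gripper":0},{"tx":0,"ty":0,"tz":0,"wx":0,"wy":0,"wz":0,"gripper":0}]'
python3 -c "
from h import *
shot('wrist','w25.png');st();goS(500.2,357,11,-23.6)"
```

```text
time: 25.67
tool_pos: [498.7, 353.2, 54.8]
tcp_rot: [-0.823, 1.561, -2.807]
contact_force: [-1.2, 0.4, -1.0]
grip_width: 46.0
time: 25.83
tool_pos: [501.4, 355.1, 61.8]
tcp_rot: [-2.572, 1.569, 1.727]
contact_force: [0.0, -0.3, 0.6]
grip_width: 46.1
t=25.88 [502.1 355.8  63.1] jaw yaw -113.6 tx [ 0.002  0.003 -1.   ] F [0.5 0.1 0.7] w 46.0 q [0.49 0.66 1.46 0.   1.01 2.47]
t [ 5.21 -0.23 -0.02] w [-0.001 -0.004 -0.001] rows>= 1.3 q6 2.47 q1 0.49
```

View pics/w25.png

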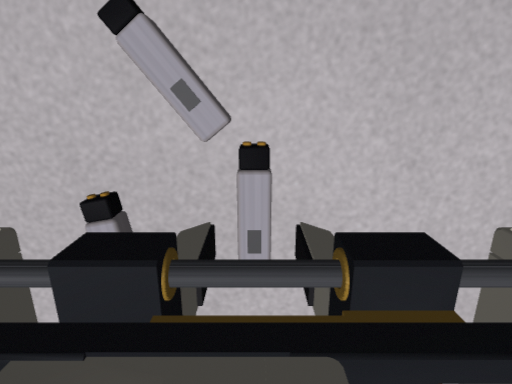

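```bash
python3 -m creep '[{"tx":2.5,"ty":-0.2,"tz":0,"wx":0,"wy":0,"wz":0,"gripper":0},{"tx":4.6,"ty":-0.2,"tz":0,"wx":0,"wy":0,"wz":0,"gripper":0},{"tx":5.2,"ty":-0.2,"tz":0,"wx":0,"wy":0,"wz":0,"gripper":0},{"tx":5.2,"ty":-0.2,"tz":0,"wx":0,"wy":0,"wz":0,"gripper":0.2},{"tx":5.2,"ty":-0.2,"tz":0,"wx":0,"wy":0,"wz":0,"gripper":1},{"tx":5.2,"ty":-0.2,"tz":0,"wx":0,"wy":0,"wz":0,"gripper":1},{"tx":5.2,"ty":-0.2,"tz":0,"wx":0,"wy":0,"wz":0,"gripper":1},{"tx":5.2,"ty":-0.2,"tz":0,"wx":0,"wy":0,"wz":0,"gripper":1}]'
python3 -c "
from h import *
st();goS(481.5,68.8,150,2.8)"
```

```text
time: 26.55
tool_pos: [500.0, 357.4, 10.7]
tcp_rot: [2.925, 1.567, 0.942]
contact_force: [-1.0, -0.3, 6.6]
grip_width: 23.7
t=26.55 [500.  357.4  10.7] jaw yaw -113.6 tx [ 0.002  0.003 -1.   ] F [-1.  -0.3  6.6] w 23.7 q [0.5  0.73 1.5  0.   0.9  2.48]
t [-14.03   9.86  27.14] w [-0.461 -0.004 -0.002] rows>= 7.7 q6 2.48 q1 0.5
```

```bash
python3 -m creep '[{"tx":-3,"ty":0,"tz":0,"wx":0,"wy":0,"wz":0,"gripper":1},{"tx":-7,"ty":0,"tz":0,"wx":0,"wy":0,"wz":0,"gripper":1},{"tx":-11,"ty":0.5,"tz":1,"wx":-0.05,"wy":0,"wz":0,"gripper":1},{"tx":-14,"ty":1.5,"tz":3.5,"wx":-0.1,"wy":0,"wz":0,"gripper":1},{"tx":-14,"ty":2.8,"tz":7.2,"wx":-0.2,"wy":0,"wz":0,"gripper":1},{"tx":-14,"ty":4.1,"tz":10.9,"wx":-0.3,"wy":0,"wz":0,"gripper":1},{"tx":-14,"ty":5.4,"tz":14.7,"wx":-0.4,"wy":0,"wz":0,"gripper":1},{"tx":-14,"ty":6.7,"tz":18.5,"wx":-0.46,"wy":0,"wz":0,"gripper":1}]'
python3 -c "
from h import *
st();goS(481.5,68.8,150,2.8)"
```

```text
time: 27.22
tool_pos: [486.0, 158.9, 149.3]
tcp_rot: [2.621, 1.568, 1.105]
contact_force: [1.4, -0.7, -0.0]
grip_width: 23.2
t=27.22 [486.  158.9 149.3] jaw yaw -86.9 tx [ 0.001  0.002 -1.   ] F [ 1.4 -0.7 -0. ] w 23.2 q [0.16 0.39 1.68 0.   1.07 1.68]
t [-0.09 -0.94  8.97] w [ 0.005 -0.002 -0.001] rows>= 2.2 q6 1.68 q1 0.16
```

```bash
python3 -m creep '[{"tx":0,"ty":-0.5,"tz":4,"wx":0,"wy":0,"wz":0,"gripper":1},{"tx":0,"ty":-0.9,"tz":7.8,"wx":0,"wy":0,"wz":0,"gripper":1},{"tx":0,"ty":-0.9,"tz":9.2,"wx":0,"wy":0,"wz":0,"gripper":1},{"tx":3,"ty":-0.9,"tz":9.2,"wx":0,"wy":0,"wz":0,"gripper":1},{"tx":6,"ty":-0.9,"tz":9.2,"wx":0,"wy":0,"wz":0,"gripper":1},{"tx":6,"ty":-0.9,"tz":9.2,"wx":0,"wy":0,"wz":0,"gripper":1},{"tx":6,"ty":-0.9,"tz":9.2,"wx":0,"wy":0,"wz":0,"gripper":1},{"tx":6,"ty":-0.9,"tz":9.2,"wx":0,"wy":0,"wz":0,"gripper":1}]'
python3 held.py w26; python3 -c "
from h import *
goS(481.5,68.8,59,2.8)
c=load('w26');P=cloud(c)
for v in (210,): print([(u,*P[v,u].round().astype(int).tolist()) for u in range(220,290,4)])"
```

```text
time: 27.88
tool_pos: [482.7, 68.4, 89.7]
tcp_rot: [2.458, 1.568, 0.936]
contact_force: [0.1, 0.6, -0.5]
grip_width: 23.7
tip fwd 51.6 -> centre fwd 1.6 lat 1.2 yaw 2.6 width 22.9 top-TCP z at centre 10.7 slope -0.051 ctr [484.3  69.7]
t=27.93 [483.1  68.4  90. ] jaw yaw -87.2 tx [ 0.003  0.002 -1.   ] F [-1.5  0.4 -0.7] w 23.9 q [-0.02  0.44  1.81  0.    0.89  1.5 ]
t [ 3.1  -0.16 -0.04] w [ 0.    -0.002 -0.003] rows>= 0.7 q6 1.5 q1 -0.02
[(220, 486, 93, 52), (224, 486, 91, 51), (228, 486, 88, 51), (232, 503, 82, 97), (236, 504, 80, 100), (240, 504, 78, 100), (244, 504, 76, 100), (248, 504, 74, 99), (252, 504, 72, 99), (256, 505, 70, 100), (260, 504, 68, 100), (264, 504, 66, 100), (268, 505, 64, 100), (272, 505, 62, 100), (276, 504, 59, 99), (280, 488, 52, 52), (284, 488, 50, 52), (288, 488, 47, 52)]
```

View pics/w26.png

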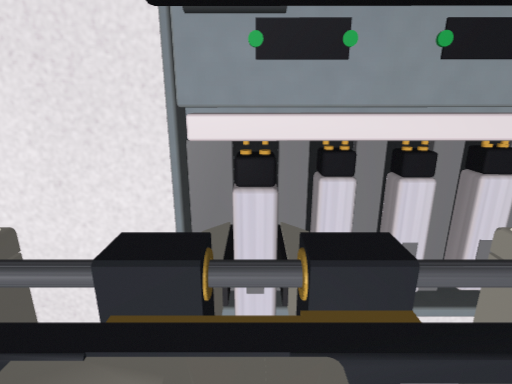

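```bash
python3 -m creep '[{"tx":1,"ty":-0.35,"tz":0.03,"wx":0,"wy":0,"wz":0.02,"gripper":1},{"tx":2.6,"ty":-0.35,"tz":0.03,"wx":0,"wy":0,"wz":0.03,"gripper":1},{"tx":3.1,"ty":-0.35,"tz":0.03,"wx":0,"wy":0,"wz":0.03,"gripper":1},{"tx":3.1,"ty":-0.35,"tz":0.03,"wx":0,"wy":0,"wz":0.03,"gripper":1}]'
python3 -c "
from h import *
shot('wrist','w27.png');st()"
```

```text
time: 28.27
tool_pos: [478.5, 68.0, 57.8]
tcp_rot: [1.637, 1.541, 0.115]
contact_force: [-0.3, -0.1, -0.3]
grip_width: 23.9
t=28.32 [478.9  68.   58.2] jaw yaw -87.2 tx [ 0.03   0.003 -1.   ] F [-0.4 -0.7 -1.5] w 23.5 q [-0.02  0.47  1.88  0.01  0.77  1.5 ]
```

View pics/w27.png

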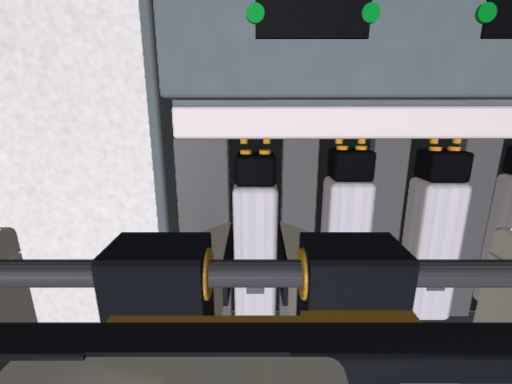

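Seated in channel 1. I release it and retreat to look at the channels and the remaining sticks.

```bash
python3 -m creep '[{"tx":0,"ty":0,"tz":0,"wx":0,"wy":0,"wz":0,"gripper":0.3},{"tx":0,"ty":0,"tz":0,"wx":0,"wy":0,"wz":0,"gripper":0.3},{"tx":0,"ty":0,"tz":0,"wx":0,"wy":0,"wz":0,"gripper":0.3},{"tx":0,"ty":0,"tz":0,"wx":0,"wy":0,"wz":0,"gripper":0.3},{"tx":-1.5,"ty":0,"tz":0,"wx":0,"wy":0,"wz":0,"gripper":0.3},{"tx":-5,"ty":0,"tz":0,"wx":0,"wy":0,"wz":0,"gripper":0.3},{"tx":-9,"ty":0,"tz":0,"wx":0,"wy":0,"wz":0,"gripper":0.3},{"tx":-13,"ty":-1,"tz":-1,"wx":0,"wy":0,"wz":0,"gripper":0.3}]'
python3 -m creep '[{"tx":-4,"ty":0,"tz":-1,"wx":0,"wy":0,"wz":-0.03,"gripper":0},{"tx":-8,"ty":0,"tz":-1,"wx":0,"wy":0,"wz":-0.03,"gripper":0},{"tx":-12,"ty":0,"tz":-1,"wx":0,"wy":0,"wz":-0.03,"gripper":0},{"tx":-16,"ty":0,"tz":-4,"wx":0,"wy":0,"wz":-0.03,"gripper":0},{"tx":-18,"ty":0,"tz":-7,"wx":0,"wy":0,"wz":-0.03,"gripper":0},{"tx":-18,"ty":0,"tz":-9,"wx":0,"wy":0,"wz":-0.03,"gripper":0},{"tx":-18,"ty":0,"tz":-9,"wx":0,"wy":0,"wz":-0.03,"gripper":0},{"tx":-18,"ty":0,"tz":-9,"wx":0,"wy":0,"wz":-0.03,"gripper":0}]'
python3 -c "
from h import *
shot('wrist','w28.png');st();shot('side','s28.png');shot('top','t28.png')"; python3 sticks.py w28 t28; python3 lid.py s28
```

```text
time: 28.98
tool_pos: [465.1, 75.7, 187.9]
tcp_rot: [1.619, 1.541, 0.095]
contact_force: [0.5, -0.5, 0.3]
grip_width: 32.3
time: 29.65
tool_pos: [454.3, 166.5, 366.3]
tcp_rot: [-2.999, 1.569, 1.764]
contact_force: [-0.3, -0.3, 0.2]
grip_width: 46.0
t=29.70 [454.2 165.7 365.8] jaw yaw -87.2 tx [-0.001  0.001 -1.   ] F [-0.1  0.4 -0.3] w 45.7 q [0.19 0.19 1.35 0.   1.6  1.71]
w28
silver px (128, 40) ctr [610.  367.4] cen [610.7 367.7] size [97.7 25.1] topz 20.3 yaw 15.2 dark 40.8
silver px (71, 105) ctr [509.3 465.4] cen [509.9 465.5] size [97.5 26.1] topz 20.1 yaw -13.2 dark 40.7
silver px (28, 200) ctr [344.8 558. ] cen [345.5 558.5] size [100.5  27.2] topz 21.6 yaw 10.0 dark 1.0
t28
silver px (168, 154) ctr [615.6 367.9] cen [616.2 369. ] size [79.4 24.3] topz 20.5 yaw 15.6 dark 33.5
silver px (139, 186) ctr [506.7 463.2] cen [504.4 463.7] size [93.5 25. ] topz 20.1 yaw 166.5 dark 0.0
silver px (110, 234) ctr [339.8 557.5] cen [336.6 557.3] size [98.4 24.8] topz 22.1 yaw -170.5 dark 22.4
ORANGE px (139, 256) ctr [265.6 453.4] cen [264.  454.6] size [97.5 22.8] topz 20.7 yaw 117.4 dark 0.0
n 962 angle 99.94731437069495 yaw err deg 0.1908109548558243 x at hinge z81 -6.714944673970791 rms 1.4956907700870297
```

View pics/w28.png

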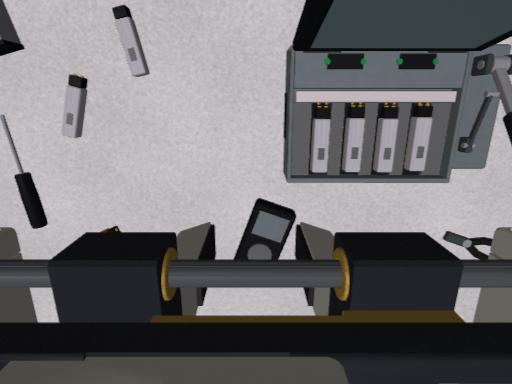

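View pics/t28.png

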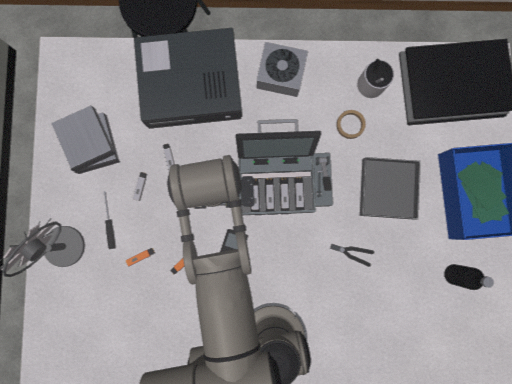

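All four channels are filled, with the black ends towards the display. Next is the clamp lever: I go above the pad with the fingers closed.

```bash
python3 -c "
from h import *
go(516,-158,200,-87.2)"
```

```text
t [16.5   4.66 32.58] w [-0.001 -0.001  0.002] rows>= 8.8 q6 1.71 q1 0.19
```

```bash
python3 -m creep '[{"tx":0.5,"ty":0.5,"tz":4,"wx":0,"wy":0,"wz":0,"gripper":1},{"tx":1,"ty":1,"tz":8,"wx":0,"wy":0,"wz":0,"gripper":1},{"tx":2,"ty":1.6,"tz":12,"wx":0,"wy":0,"wz":0,"gripper":1},{"tx":3,"ty":2.2,"tz":16,"wx":0,"wy":0,"wz":0,"gripper":1},{"tx":4,"ty":2.8,"tz":20,"wx":0,"wy":0,"wz":0,"gripper":1},{"tx":5,"ty":3.4,"tz":24,"wx":0,"wy":0,"wz":0,"gripper":1},{"tx":6,"ty":4,"tz":28,"wx":0,"wy":0,"wz":0,"gripper":1},{"tx":8,"ty":4.6,"tz":31,"wx":0,"wy":0,"wz":0,"gripper":1}]'
python3 -m creep '[{"tx":2,"ty":0,"tz":1.5,"wx":0,"wy":0,"wz":0,"gripper":1},{"tx":4,"ty":0,"tz":1.5,"wx":0,"wy":0,"wz":0,"gripper":1},{"tx":7,"ty":0,"tz":1.5,"wx":0,"wy":0,"wz":0,"gripper":1},{"tx":7,"ty":0,"tz":1.5,"wx":0,"wy":0,"wz":0,"gripper":1},{"tx":7,"ty":0,"tz":1.5,"wx":0,"wy":0,"wz":0,"gripper":1}]'
python3 -c "
from h import *
shot('wrist','w29.png');st();go(516,-158,160,-87.2);go(493,-158,82,-87.2)
c=load('w29');P=cloud(c);g=c['frame'].max(2)
m=(g<45)&(P[...,2]>100)&(P[...,2]<175)&(P[...,1]<-135);m[228:]=0;q=P[m];print(len(q),q.min(0).round(),q.max(0).round(),q.mean(0).round())"
```

```text
time: 30.47
tool_pos: [515.5, -145.9, 286.2]
tcp_rot: [1.566, 1.569, 0.041]
contact_force: [0.4, 0.0, 0.3]
grip_width: 1.5
time: 30.88
tool_pos: [514.9, -156.7, 214.6]
tcp_rot: [-2.317, 1.565, 2.442]
contact_force: [0.5, -0.1, -0.0]
grip_width: 0.1
t=30.93 [ 516.  -156.8  216.3] jaw yaw -87.3 tx [-0.001  0.002 -1.   ] F [ 0.3 -0.   0.1] w 0.3 q [-0.44  0.38  1.5   0.    1.27  1.08]
t [ 5.63 -0.    0.13] w [-0.001 -0.002  0.001] rows>= 1.4 q6 1.08 q1 -0.44
t [13.43 -2.3   0.04] w [-0.001 -0.002  0.001] rows>= 3.3 q6 1.08 q1 -0.44
1492 [ 500. -172.  131.] [ 536. -148.  161.] [ 518. -161.  146.]
```

View pics/w29.png

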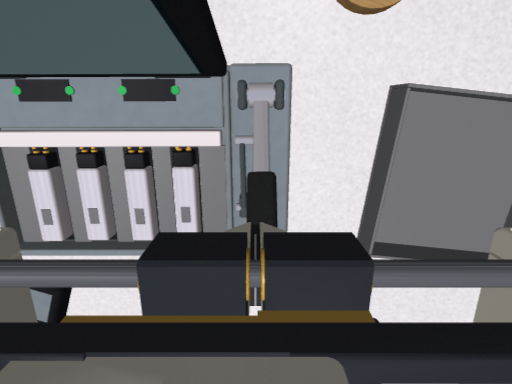

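```bash
python3 -m creep '[{"tx":3,"ty":0,"tz":0.2,"wx":0,"wy":0,"wz":0,"gripper":1},{"tx":5.4,"ty":0,"tz":0.2,"wx":0,"wy":0,"wz":0,"gripper":1},{"tx":6.4,"ty":-0.2,"tz":0.2,"wx":0,"wy":0,"wz":0,"gripper":1},{"tx":7.3,"ty":-0.5,"tz":0.2,"wx":0,"wy":0,"wz":0,"gripper":1},{"tx":8.2,"ty":-0.9,"tz":0.2,"wx":0,"wy":0,"wz":0,"gripper":1}]'
python3 -c "
from h import *
st()"
python3 -m creep '[{"tx":0.8,"ty":-0.4,"tz":0,"wx":0,"wy":0,"wz":0,"gripper":1},{"tx":1.6,"ty":-0.7,"tz":0,"wx":0,"wy":0,"wz":0,"gripper":1},{"tx":2.4,"ty":-1,"tz":0,"wx":0,"wy":0,"wz":0,"gripper":1},{"tx":3.2,"ty":-1.2,"tz":0,"wx":0,"wy":0,"wz":0,"gripper":1},{"tx":4,"ty":-1.4,"tz":0,"wx":0,"wy":0,"wz":0,"gripper":1},{"tx":4.6,"ty":-1.4,"tz":0,"wx":0,"wy":0,"wz":0,"gripper":1}]'
python3 -c "
from h import *
shot('wrist','w30.png');st();shot('side','s30.png')"
```

```text
time: 31.35
tool_pos: [509.4, -159.4, 136.8]
tcp_rot: [1.357, 1.565, -0.165]
contact_force: [-1.0, 0.3, 9.9]
grip_width: 0.6
t=31.35 [ 509.4 -159.4  136.8] jaw yaw -87.2 tx [ 0.005 -0.001 -1.   ] F [-1.   0.3  9.9] w 0.6 q [-0.45  0.44  1.63  0.    1.06  1.07]
time: 31.85
tool_pos: [493.4, -159.1, 87.7]
tcp_rot: [2.885, 1.569, 1.363]
contact_force: [0.5, 1.2, 0.8]
grip_width: 0.4
t=31.90 [ 492.9 -158.8   86.5] jaw yaw -87.2 tx [-0.002  0.003 -1.   ] F [ 0.2  0.1 -0.7] w 0.2 q [-0.46  0.49  1.73  0.    0.93  1.06]
```

View pics/w30.png

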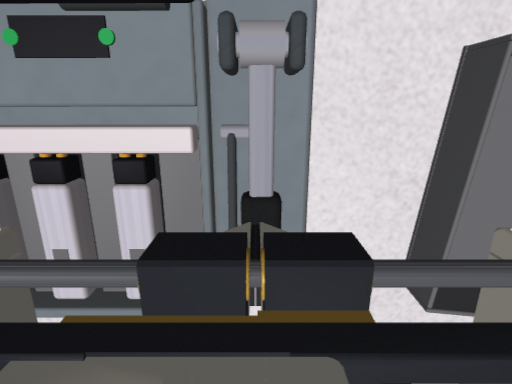

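Contact force dropped to about 0, so the lever seems to have snapped over. I lift off and check.

```bash
python3 -m creep '[{"tx":-3,"ty":0,"tz":0,"wx":0,"wy":0,"wz":0,"gripper":1},{"tx":-7,"ty":-0.5,"tz":0,"wx":0,"wy":0,"wz":0,"gripper":1},{"tx":-11,"ty":-1,"tz":0,"wx":0,"wy":0,"wz":0,"gripper":1},{"tx":-15,"ty":-2,"tz":0,"wx":0,"wy":0,"wz":0,"gripper":0.5},{"tx":-19,"ty":-4,"tz":-2,"wx":0,"wy":0,"wz":0,"gripper":0.5},{"tx":-23,"ty":-5,"tz":-4,"wx":0,"wy":0,"wz":0,"gripper":0},{"tx":-24,"ty":-5,"tz":-7,"wx":0,"wy":0,"wz":0,"gripper":0},{"tx":-24,"ty":-5,"tz":-8,"wx":0,"wy":0,"wz":0,"gripper":0}]'
python3 -c "
from h import *
shot('wrist','w31.png');st();shot('side','s31.png')
c=load('w31');P=cloud(c);g=c['frame'].max(2)
m=(g<45)&(P[...,2]>60)&(P[...,2]<175)&(P[...,1]<-140)&(P[...,1]>-180)&(P[...,0]<550);m[228:]=0;q=P[m];print(len(q),q.min(0).round(),q.max(0).round(),q.mean(0).round())"; python3 lid.py s31
```

```text
time: 32.62
tool_pos: [440.3, -79.8, 333.5]
tcp_rot: [1.524, 1.561, 0.002]
contact_force: [0.3, -0.5, -0.0]
grip_width: 29.5
t=32.67 [440.  -79.3 330.9] jaw yaw -87.1 tx [ 0.006  0.001 -1.   ] F [-0.1  1.7 -0.2] w 33.1 q [-0.35  0.13  1.52  0.    1.49  1.17]
604 [ 468. -174.   75.] [ 516. -140.   82.] [ 493. -161.   79.]
n 1224 angle 99.87597698531441 yaw err deg 0.2747177655266166 x at hinge z81 -6.675801421486762 rms 1.4293315898032914
```

View pics/w31.png

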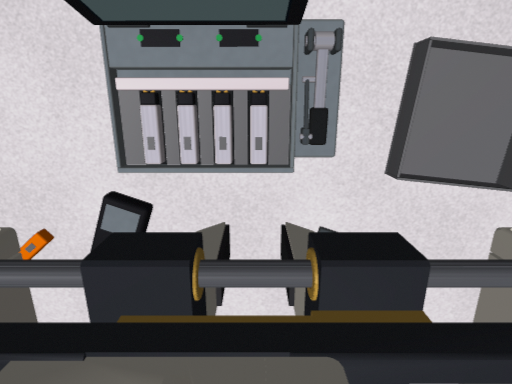

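The lever is level (pad top z≈79 all along) and stays there. The contact bar has moved forward and the lid is at 99.9°. Now the crate.

```bash
python3 - <<'E'
from h import *
t=load('top0')
q=np.array([pt(t,u,v,45)[:2] for u,v in [(363.7,157.5),(419.5,160.8),(417.5,218.8),(360.5,215)]]); print(q.round(),q.mean(0).round(1))
print(np.degrees(np.arctan2(*(q[0]-q[3])[::-1])),np.degrees(np.arctan2(*(q[1]-q[2])[::-1])),np.linalg.norm(q[0]-q[1]),np.linalg.norm(q[0]-q[3]))
c=load('w29');P=cloud(c);z=P[...,2]
m=(z>36)&(z<52)&(P[...,1]<-250)&(P[...,0]<680);print(P[m].min(0),P[m].max(0))
goS(509,466.3,150,-13.2)
E
python3 sticks.py w31
```

```text
[[ 612. -304.]
 [ 603. -495.]
 [ 405. -485.]
 [ 415. -292.]] [ 508.6 -394.1]
-3.6305770034142877 -3.080915230459009 191.06862165890004 196.88945667995299
[ 415.82339292 -418.1577564    36.03814165] [ 616.34745316 -295.28487675   46.15809588]
t [ 17.97   9.68 -54.25] w [ 0.282 -0.001 -0.002] rows>= 13.9 q6 1.16 q1 -0.35
w31
```

```bash
python3 -m creep '[{"tx":0,"ty":0.7,"tz":-4,"wx":0.02,"wy":0,"wz":0,"gripper":0},{"tx":0,"ty":1.4,"tz":-8,"wx":0.05,"wy":0,"wz":0,"gripper":0},{"tx":0,"ty":2.1,"tz":-12,"wx":0.1,"wy":0,"wz":0,"gripper":0},{"tx":0,"ty":2.8,"tz":-16,"wx":0.15,"wy":0,"wz":0,"gripper":0},{"tx":0,"ty":3.5,"tz":-20,"wx":0.2,"wy":0,"wz":0,"gripper":0},{"tx":0,"ty":4.2,"tz":-24,"wx":0.25,"wy":0,"wz":0,"gripper":0},{"tx":0,"ty":4.9,"tz":-28,"wx":0.28,"wy":0,"wz":0,"gripper":0},{"tx":0,"ty":5.6,"tz":-32,"wx":0.28,"wy":0,"wz":0,"gripper":0}]'
python3 -c "
from h import *
st();goS(509,466.3,150,-13.2)"
```

```text
time: 33.38
tool_pos: [480.4, 241.6, 326.6]
tcp_rot: [-1.487, 1.568, 2.991]
contact_force: [1.4, -0.7, -0.6]
grip_width: 45.8
t=33.38 [480.4 241.6 326.6] jaw yaw -103.4 tx [-0.003  0.    -1.   ] F [ 1.4 -0.7 -0.6] w 45.8 q [0.32 0.31 1.29 0.   1.54 2.13]
t [ 17.66  -2.37 -22.53] w [-0.003  0.     0.003] rows>= 6.9 q6 2.13 q1 0.32
```

```bash
python3 -m creep '[{"tx":2,"ty":-0.4,"tz":-3.6,"wx":0,"wy":0,"wz":0,"gripper":0},{"tx":4,"ty":-0.8,"tz":-7.2,"wx":0,"wy":0,"wz":0,"gripper":0},{"tx":6,"ty":-1.2,"tz":-10.8,"wx":0,"wy":0,"wz":0,"gripper":0},{"tx":8,"ty":-1.6,"tz":-14.4,"wx":0,"wy":0,"wz":0,"gripper":0},{"tx":10,"ty":-2,"tz":-18,"wx":0,"wy":0,"wz":0,"gripper":0},{"tx":13,"ty":-2.3,"tz":-20.8,"wx":0,"wy":0,"wz":0,"gripper":0},{"tx":14.5,"ty":-2.4,"tz":-22.3,"wx":0,"wy":0,"wz":0,"gripper":0},{"tx":14.5,"ty":-2.4,"tz":-22.3,"wx":0,"wy":0,"wz":0,"gripper":0}]'
python3 -m creep '[{"tx":0,"ty":0,"tz":0,"wx":0,"wy":0,"wz":0,"gripper":0},{"tx":0,"ty":0,"tz":0,"wx":0,"wy":0,"wz":0,"gripper":0}]'
python3 -c "
from h import *
shot('wrist','w32.png');st();goS(509,466.3,60,-13.2)"; python3 sticks.py w32
```

```text
time: 34.05
tool_pos: [506.0, 463.9, 175.4]
tcp_rot: [-0.901, 1.56, -2.701]
contact_force: [-1.4, -0.8, -1.1]
grip_width: 45.9
time: 34.22
tool_pos: [508.6, 462.0, 183.7]
tcp_rot: [-2.552, 1.57, 1.928]
contact_force: [-0.4, 0.3, 0.3]
grip_width: 46.2
t=34.27 [508.9 462.1 184.8] jaw yaw -103.3 tx [ 0.001  0.002 -1.   ] F [-1.1  0.3 -0. ] w 45.9 q [0.63 0.68 1.07 0.   1.39 2.43]
t [12.48 -0.09 -0.39] w [-0.002 -0.002 -0.   ] rows>= 3.0 q6 2.43 q1 0.63
w32
silver px (322, 53) ctr [610.1 370.3] cen [611.2 370.4] size [96.9 24.8] topz 20.6 yaw 15.4 dark 40.3
silver px (250, 173) ctr [509.8 467.8] cen [510.7 467.3] size [96.  23.3] topz 20.5 yaw -13.0 dark 40.3
```

View pics/w32.png

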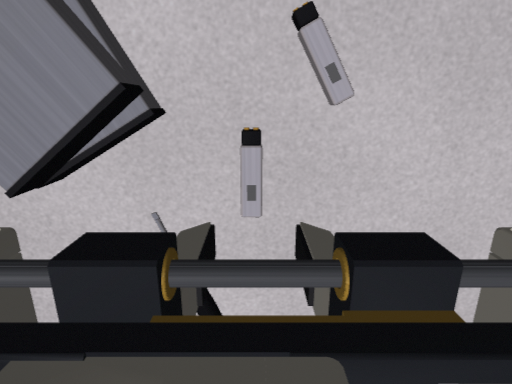

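```bash
python3 -m creep '[{"tx":4,"ty":0,"tz":-0.5,"wx":0,"wy":0,"wz":0,"gripper":0},{"tx":8,"ty":0,"tz":-0.5,"wx":0,"wy":0,"wz":0,"gripper":0},{"tx":12,"ty":0,"tz":-0.5,"wx":0,"wy":0,"wz":0,"gripper":0},{"tx":15,"ty":0,"tz":-0.5,"wx":0,"wy":0,"wz":0,"gripper":0},{"tx":16.8,"ty":0,"tz":-0.5,"wx":0,"wy":0,"wz":0,"gripper":0},{"tx":17.3,"ty":0,"tz":-0.5,"wx":0,"wy":0,"wz":0,"gripper":0},{"tx":17.3,"ty":0,"tz":-0.5,"wx":0,"wy":0,"wz":0,"gripper":0.2},{"tx":17.3,"ty":0,"tz":-0.5,"wx":0,"wy":0,"wz":0,"gripper":1}]'
python3 -m creep '[{"tx":0,"ty":0,"tz":0,"wx":0,"wy":0,"wz":0,"gripper":1},{"tx":0,"ty":0,"tz":0,"wx":0,"wy":0,"wz":0,"gripper":1},{"tx":0,"ty":0,"tz":0,"wx":0,"wy":0,"wz":0,"gripper":1}]'
python3 -c "
from h import *
st();goS(512,-430,250,-3)"
```

```text
time: 34.93
tool_pos: [510.4, 468.5, 13.3]
tcp_rot: [2.794, 1.566, 0.991]
contact_force: [-0.5, 0.2, 0.9]
grip_width: 37.1
time: 35.18
tool_pos: [510.1, 468.9, 13.5]
tcp_rot: [2.71, 1.566, 0.908]
contact_force: [0.3, -1.6, 7.0]
grip_width: 23.7
t=35.18 [510.1 468.9  13.5] jaw yaw -103.3 tx [ 0.003  0.004 -1.   ] F [ 0.3 -1.6  7. ] w 23.7 q [0.63 0.85 1.24 0.   1.05 2.43]
t [-23.99  20.86  87.34] w [-0.179 -0.004 -0.002] rows>= 22.3 q6 2.43 q1 0.63
```

```bash
python3 -m creep '[{"tx":-3,"ty":0,"tz":0,"wx":0,"wy":0,"wz":0,"gripper":1},{"tx":-7,"ty":0,"tz":0,"wx":0,"wy":0,"wz":0,"gripper":1},{"tx":-11,"ty":0.2,"tz":1,"wx":0,"wy":0,"wz":0,"gripper":1},{"tx":-14.5,"ty":0.7,"tz":3,"wx":0,"wy":0,"wz":0,"gripper":1},{"tx":-17.5,"ty":1.4,"tz":6,"wx":-0.03,"wy":0,"wz":0,"gripper":1},{"tx":-20.5,"ty":2,"tz":9,"wx":-0.06,"wy":0,"wz":0,"gripper":1},{"tx":-23,"ty":2.8,"tz":12,"wx":-0.1,"wy":0,"wz":0,"gripper":1},{"tx":-24,"ty":3.6,"tz":15.6,"wx":-0.18,"wy":0,"wz":0,"gripper":1}]'
python3 -c "
from h import *
st();goS(510,-430,250,-3)"
```

```text
time: 35.85
tool_pos: [509.2, 307.8, 255.7]
tcp_rot: [2.284, 1.562, 0.665]
contact_force: [1.5, 0.2, -0.2]
grip_width: 23.6
t=35.85 [509.2 307.8 255.7] jaw yaw -92.8 tx [ 0.007  0.005 -1.   ] F [ 1.5  0.2 -0.2] w 23.6 q [0.41 0.45 1.28 0.   1.41 2.03]
t [ 0.16  3.66 73.69] w [ 0.004 -0.006 -0.007] rows>= 17.7 q6 2.03 q1 0.41
```

```bash
python3 -m creep '[{"tx":0,"ty":0.2,"tz":4,"wx":0,"wy":0,"wz":0,"gripper":1},{"tx":0,"ty":0.4,"tz":8,"wx":0,"wy":0,"wz":0,"gripper":1},{"tx":0,"ty":0.6,"tz":12,"wx":0,"wy":0,"wz":0,"gripper":1},{"tx":0,"ty":0.8,"tz":16,"wx":0,"wy":0,"wz":0,"gripper":1},{"tx":0,"ty":1,"tz":20,"wx":0,"wy":0,"wz":0,"gripper":1},{"tx":0,"ty":1.2,"tz":24,"wx":0,"wy":0,"wz":0,"gripper":1},{"tx":0,"ty":1.4,"tz":28,"wx":0,"wy":0,"wz":0,"gripper":1},{"tx":0,"ty":1.6,"tz":32,"wx":0,"wy":0,"wz":0,"gripper":1}]'
python3 -m creep '[{"tx":0,"ty":0.2,"tz":4,"wx":0,"wy":0,"wz":0,"gripper":1},{"tx":0,"ty":0.4,"tz":8,"wx":0,"wy":0,"wz":0,"gripper":1},{"tx":0,"ty":0.6,"tz":12,"wx":0,"wy":0,"wz":0,"gripper":1},{"tx":0,"ty":0.8,"tz":16,"wx":0,"wy":0,"wz":0,"gripper":1},{"tx":0,"ty":1,"tz":20,"wx":0,"wy":0,"wz":0,"gripper":1},{"tx":0,"ty":1.2,"tz":24,"wx":0,"wy":0,"wz":0,"gripper":1},{"tx":0,"ty":1.4,"tz":28,"wx":0,"wy":0,"wz":0,"gripper":1},{"tx":0,"ty":1.6,"tz":32,"wx":0,"wy":0,"wz":0,"gripper":1}]'
python3 -c "
from h import *
st();goS(512,-430,150,-3);shot('wrist','w33.png')"
```

```text
time: 36.52
tool_pos: [507.2, -14.3, 250.9]
tcp_rot: [2.545, 1.569, 0.923]
contact_force: [1.5, -1.1, -1.6]
grip_width: 23.7
time: 37.18
tool_pos: [506.7, -334.9, 250.2]
tcp_rot: [2.685, 1.569, 1.063]
contact_force: [0.7, 0.5, -0.2]
grip_width: 23.6
t=37.18 [ 506.7 -334.9  250.2] jaw yaw -93.0 tx [ 0.001  0.001 -1.   ] F [ 0.7  0.5 -0.2] w 23.6 q [-0.71  0.48  1.24  0.    1.42  0.91]
t [10.01  1.01  9.48] w [ 0.001 -0.001 -0.001] rows>= 3.3 q6 0.91 q1 -0.71
```

View pics/w33.png

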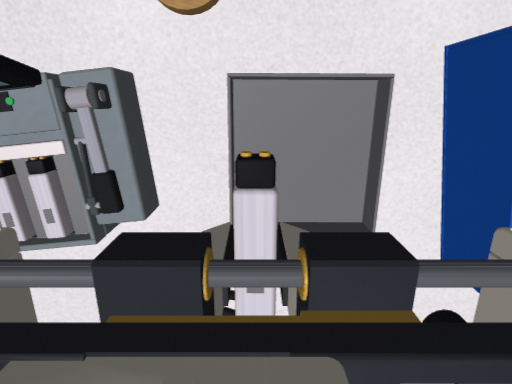

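```bash
python3 -m creep '[{"tx":1,"ty":0.3,"tz":4,"wx":0,"wy":0,"wz":0,"gripper":1},{"tx":3,"ty":0.8,"tz":8,"wx":0,"wy":0,"wz":0,"gripper":1},{"tx":6,"ty":1,"tz":9.5,"wx":0,"wy":0,"wz":0,"gripper":1},{"tx":10,"ty":1,"tz":9.5,"wx":0,"wy":0,"wz":0,"gripper":1},{"tx":13,"ty":1,"tz":9.5,"wx":0,"wy":0,"wz":0,"gripper":1},{"tx":15,"ty":1,"tz":9.5,"wx":0,"wy":0,"wz":0,"gripper":1},{"tx":15,"ty":1,"tz":9.5,"wx":0,"wy":0,"wz":0,"gripper":1},{"tx":15,"ty":1,"tz":9.5,"wx":0,"wy":0,"wz":0,"gripper":1}]'
python3 -c "
from h import *
st();goS(512,-430,20,-3);shot('wrist','w34.png')"
```

```text
time: 37.9
tool_pos: [512.0, -427.6, 99.0]
tcp_rot: [-2.685, 1.567, 1.976]
contact_force: [0.5, 0.2, -0.5]
grip_width: 23.9
t=37.90 [ 512.  -427.6   99. ] jaw yaw -93.0 tx [-0.001  0.003 -1.   ] F [ 0.5  0.2 -0.5] w 23.9 q [-0.81  0.71  1.25  0.    1.18  0.81]
t [7.9  0.02 0.26] w [ 0.001 -0.003  0.001] rows>= 1.9 q6 0.81 q1 -0.81
```

View pics/w34.png

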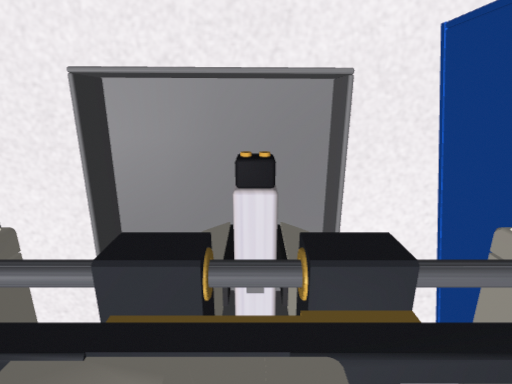

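```bash
python3 -m creep '[{"tx":3.5,"ty":0,"tz":0,"wx":0,"wy":0,"wz":0,"gripper":1},{"tx":6.5,"ty":0,"tz":0,"wx":0,"wy":0,"wz":0,"gripper":1},{"tx":7.7,"ty":0,"tz":0,"wx":0,"wy":0,"wz":0,"gripper":1},{"tx":7.8,"ty":0,"tz":0,"wx":0,"wy":0,"wz":0,"gripper":1},{"tx":7.8,"ty":0,"tz":0,"wx":0,"wy":0,"wz":0,"gripper":0.2},{"tx":7.8,"ty":0,"tz":0,"wx":0,"wy":0,"wz":0,"gripper":0.2},{"tx":7.8,"ty":0,"tz":0,"wx":0,"wy":0,"wz":0,"gripper":0.2},{"tx":7.8,"ty":0,"tz":0,"wx":0,"wy":0,"wz":0,"gripper":0.2}]'
python3 -m creep '[{"tx":-3,"ty":0,"tz":0,"wx":0,"wy":0,"wz":0,"gripper":0.2},{"tx":-7,"ty":0,"tz":0,"wx":0,"wy":0,"wz":0,"gripper":0.2},{"tx":-11,"ty":0,"tz":0,"wx":0,"wy":0,"wz":0,"gripper":0},{"tx":-15,"ty":0,"tz":0,"wx":0,"wy":0,"wz":0,"gripper":0},{"tx":-19,"ty":0,"tz":0,"wx":0,"wy":0,"wz":0,"gripper":0},{"tx":-23,"ty":0,"tz":-1,"wx":0,"wy":0,"wz":0,"gripper":0},{"tx":-25,"ty":0,"tz":-4,"wx":0,"wy":0,"wz":0,"gripper":0},{"tx":-25,"ty":0,"tz":-8,"wx":0,"wy":0,"wz":0,"gripper":0}]'
python3 -c "
from h import *
shot('wrist','w35.png');st();goS(540,310,320,15)"
```

```text
time: 38.62
tool_pos: [513.0, -428.9, 23.4]
tcp_rot: [1.302, 1.568, -0.32]
contact_force: [0.2, 0.8, -0.4]
grip_width: 36.3
time: 39.28
tool_pos: [517.4, -351.3, 278.3]
tcp_rot: [0.967, 1.559, -0.659]
contact_force: [0.9, -0.2, 1.0]
grip_width: 45.8
t=39.33 [ 517.6 -341.6  276. ] jaw yaw -92.8 tx [ 0.005  0.002 -1.   ] F [2.5 4.6 0.1] w 45.9 q [-0.71  0.49  1.15  0.    1.49  0.91]
t [ -4.28  -0.94 -65.2 ] w [-0.311 -0.001 -0.006] rows>= 15.7 q6 0.91 q1 -0.71
```

View pics/w35.png

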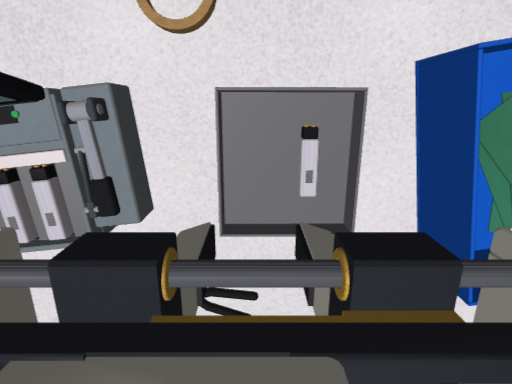

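```bash
python3 -m creep '[{"tx":-2,"ty":-0.3,"tz":-4,"wx":0,"wy":0,"wz":0,"gripper":0},{"tx":-4,"ty":-0.6,"tz":-8,"wx":0,"wy":0,"wz":0,"gripper":0},{"tx":-4,"ty":-0.9,"tz":-12,"wx":0,"wy":0,"wz":0,"gripper":0},{"tx":-4,"ty":-1.2,"tz":-16,"wx":0,"wy":0,"wz":0,"gripper":0},{"tx":-4,"ty":-1.5,"tz":-20,"wx":0,"wy":0,"wz":0,"gripper":0},{"tx":-4,"ty":-1.8,"tz":-24,"wx":0,"wy":0,"wz":0,"gripper":0},{"tx":-4,"ty":-2.1,"tz":-28,"wx":0,"wy":0,"wz":0,"gripper":0},{"tx":-4,"ty":-2.4,"tz":-32,"wx":0,"wy":0,"wz":0,"gripper":0}]'
python3 -m creep '[{"tx":0,"ty":-0.2,"tz":-4,"wx":0,"wy":0,"wz":0,"gripper":0},{"tx":0,"ty":-0.4,"tz":-8,"wx":0,"wy":0,"wz":0,"gripper":0},{"tx":0,"ty":-0.6,"tz":-12,"wx":-0.1,"wy":0,"wz":0,"gripper":0},{"tx":0,"ty":-0.8,"tz":-16,"wx":-0.2,"wy":0,"wz":0,"gripper":0},{"tx":0,"ty":-0.8,"tz":-20,"wx":-0.3,"wy":0,"wz":0,"gripper":0},{"tx":0,"ty":-0.8,"tz":-24,"wx":-0.31,"wy":0,"wz":0,"gripper":0},{"tx":0,"ty":-0.8,"tz":-28,"wx":-0.31,"wy":0,"wz":0,"gripper":0},{"tx":0,"ty":-0.8,"tz":-30,"wx":-0.31,"wy":0,"wz":0,"gripper":0}]'
python3 -c "
from h import *
shot('wrist','w36.png');st();goS(609.5,368.5,120,15.3)"; python3 sticks.py w36
```

```text
time: 40.0
tool_pos: [508.4, -25.9, 312.9]
tcp_rot: [2.562, 1.569, 0.94]
contact_force: [1.5, -0.0, 0.4]
grip_width: 46.0
time: 40.67
tool_pos: [515.6, 276.4, 313.1]
tcp_rot: [2.777, 1.567, 1.468]
contact_force: [0.2, -0.2, 0.1]
grip_width: 45.6
t=40.72 [515.5 278.2 312.7] jaw yaw -74.9 tx [-0.     0.005 -1.   ] F [-1.7  0.8 -0.9] w 46.1 q [0.36 0.41 1.19 0.   1.54 1.67]
t [19.31 11.4  -6.19] w [-0.004 -0.005 -0.001] rows>= 5.6 q6 1.67 q1 0.36
w36
silver px (209, 72) ctr [610.4 368.6] cen [610.9 368.8] size [95.5 24.2] topz 20.5 yaw 15.2 dark 40.3
silver px (55, 212) ctr [345.1 559. ] cen [346.2 559.4] size [101.9  25.5] topz 21.9 yaw 8.8 dark 1.4
```

View pics/w36.png

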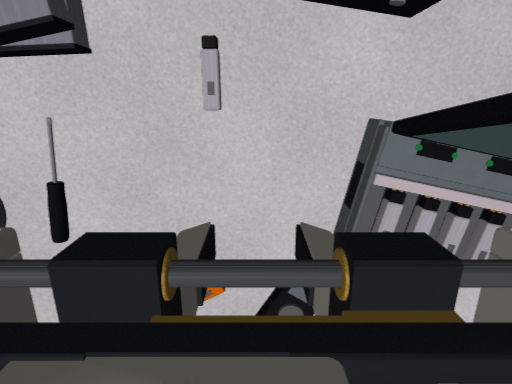

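```bash
python3 -m creep '[{"tx":2.5,"ty":2.7,"tz":-1.5,"wx":0,"wy":0,"wz":0,"gripper":0},{"tx":5,"ty":5.4,"tz":-3,"wx":0,"wy":0,"wz":0,"gripper":0},{"tx":7.5,"ty":8.1,"tz":-4.5,"wx":0,"wy":0,"wz":0,"gripper":0},{"tx":10,"ty":10.5,"tz":-6,"wx":0,"wy":0,"wz":0,"gripper":0},{"tx":14,"ty":11.4,"tz":-6.2,"wx":0,"wy":0,"wz":0,"gripper":0},{"tx":18,"ty":11.4,"tz":-6.2,"wx":0,"wy":0,"wz":0,"gripper":0},{"tx":20,"ty":11.4,"tz":-6.2,"wx":0,"wy":0,"wz":0,"gripper":0},{"tx":20,"ty":11.4,"tz":-6.2,"wx":0,"wy":0,"wz":0,"gripper":0}]'
python3 -m creep '[{"tx":0,"ty":0,"tz":0,"wx":0,"wy":0,"wz":0,"gripper":0},{"tx":0,"ty":0,"tz":0,"wx":0,"wy":0,"wz":0,"gripper":0}]'
python3 -c "
from h import *
shot('wrist','w37.png');st();goS(609.8,369,12,15.3)"; python3 sticks.py w37
```

```text
time: 41.38
tool_pos: [607.8, 360.0, 106.2]
tcp_rot: [-1.565, 1.56, -2.877]
contact_force: [-1.1, -0.1, 0.3]
grip_width: 46.2
time: 41.55
tool_pos: [612.1, 362.0, 115.6]
tcp_rot: [2.107, 1.566, 0.795]
contact_force: [0.0, -0.0, 0.5]
grip_width: 46.0
t=41.60 [612.2 362.1 116.2] jaw yaw -75.2 tx [ 0.005  0.004 -1.   ] F [-0.5 -0.3  1.2] w 45.7 q [0.43 0.77 1.08 0.   1.28 1.74]
t [10.42 -0.12 -0.7 ] w [-0.009 -0.003 -0.006] rows>= 2.5 q6 1.74 q1 0.43
w37
silver px (247, 189) ctr [611.  369.6] cen [612.5 369.8] size [97.  23.4] topz 20.5 yaw 15.1 dark 40.6
```

View pics/w37.png

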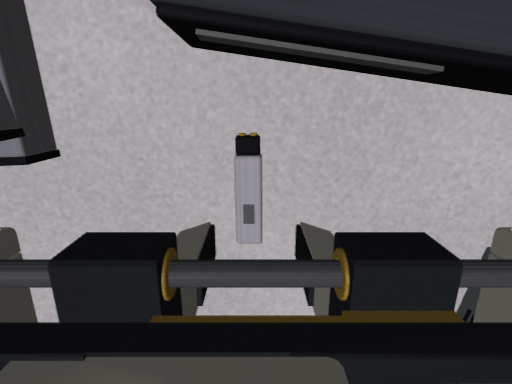

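```bash
python3 -m creep '[{"tx":4,"ty":0,"tz":-0.75,"wx":-0.009,"wy":-0.003,"wz":-0.006,"gripper":0},{"tx":8,"ty":0,"tz":-0.75,"wx":-0.009,"wy":-0.003,"wz":-0.006,"gripper":0},{"tx":10,"ty":0,"tz":-0.75,"wx":-0.009,"wy":-0.003,"wz":-0.006,"gripper":0},{"tx":10.4,"ty":0,"tz":-0.75,"wx":-0.009,"wy":-0.003,"wz":-0.006,"gripper":0},{"tx":10.4,"ty":0,"tz":-0.75,"wx":-0.009,"wy":-0.003,"wz":-0.006,"gripper":0.2},{"tx":10.4,"ty":0,"tz":-0.75,"wx":-0.009,"wy":-0.003,"wz":-0.006,"gripper":1},{"tx":10.4,"ty":0,"tz":-0.75,"wx":-0.009,"wy":-0.003,"wz":-0.006,"gripper":1},{"tx":10.4,"ty":0,"tz":-0.75,"wx":-0.009,"wy":-0.003,"wz":-0.006,"gripper":1}]'
python3 -m creep '[{"tx":0,"ty":0,"tz":0,"wx":0,"wy":0,"wz":0,"gripper":1},{"tx":-2,"ty":0,"tz":0,"wx":0,"wy":0,"wz":0,"gripper":1},{"tx":-6,"ty":0,"tz":0,"wx":0,"wy":0,"wz":0,"gripper":1},{"tx":-10,"ty":0,"tz":0,"wx":0,"wy":0,"wz":0,"gripper":1},{"tx":-14,"ty":-1,"tz":0,"wx":0,"wy":0,"wz":0,"gripper":1},{"tx":-18,"ty":-3,"tz":0,"wx":0,"wy":0,"wz":0,"gripper":1},{"tx":-22,"ty":-6,"tz":0,"wx":0.1,"wy":0,"wz":0,"gripper":1},{"tx":-25,"ty":-9,"tz":0,"wx":0.2,"wy":0,"wz":0,"gripper":1}]'
python3 -c "
from h import *
st();goS(512,300,270,-3)"
```

```text
time: 42.27
tool_pos: [610.4, 369.7, 11.7]
tcp_rot: [-1.232, 1.57, -2.536]
contact_force: [0.4, 0.6, 2.6]
grip_width: 23.7
time: 42.93
tool_pos: [531.0, 347.9, 253.4]
tcp_rot: [-1.237, 1.568, -2.745]
contact_force: [-0.6, 0.7, -1.1]
grip_width: 24.0
t=42.93 [531.  347.9 253.4] jaw yaw -86.4 tx [-0.003 -0.001 -1.   ] F [-0.6  0.7 -1.1] w 24.0 q [0.46 0.54 1.14 0.   1.47 1.97]
t [-1.65 -2.2   4.66] w [0.115 0.001 0.003] rows>= 1.3 q6 1.97 q1 0.46
```

```bash
python3 -m creep '[{"tx":-1,"ty":-1,"tz":3.5,"wx":0.05,"wy":0,"wz":0,"gripper":1},{"tx":-1,"ty":-2,"tz":7.3,"wx":0.1,"wy":0,"wz":0,"gripper":1},{"tx":-1,"ty":-3,"tz":11.2,"wx":0.115,"wy":0,"wz":0,"gripper":1},{"tx":-1,"ty":-3.6,"tz":15.2,"wx":0.115,"wy":0,"wz":0,"gripper":1},{"tx":-1,"ty":-4,"tz":19.2,"wx":0.115,"wy":0,"wz":0,"gripper":1},{"tx":-1,"ty":-4.3,"tz":23.2,"wx":0.115,"wy":0,"wz":0,"gripper":1},{"tx":-1,"ty":-4.6,"tz":27.2,"wx":0.115,"wy":0,"wz":0,"gripper":1},{"tx":-1,"ty":-4.9,"tz":31.2,"wx":0.115,"wy":0,"wz":0,"gripper":1}]'
python3 -m creep '[{"tx":0,"ty":0.2,"tz":4,"wx":0,"wy":0,"wz":0,"gripper":1},{"tx":0,"ty":0.4,"tz":8,"wx":0,"wy":0,"wz":0,"gripper":1},{"tx":0,"ty":0.6,"tz":12,"wx":0,"wy":0,"wz":0,"gripper":1},{"tx":0,"ty":0.8,"tz":16,"wx":0,"wy":0,"wz":0,"gripper":1},{"tx":0,"ty":1,"tz":20,"wx":0,"wy":0,"wz":0,"gripper":1},{"tx":0,"ty":1.2,"tz":24,"wx":0,"wy":0,"wz":0,"gripper":1},{"tx":0,"ty":1.4,"tz":28,"wx":0,"wy":0,"wz":0,"gripper":1},{"tx":0,"ty":1.6,"tz":32,"wx":0,"wy":0,"wz":0,"gripper":1}]'
python3 -c "
from h import *
st();goS(512,-362,150,-3)"
```

```text
time: 43.6
tool_pos: [502.8, 31.8, 262.4]
tcp_rot: [-0.887, 1.566, -2.505]
contact_force: [0.4, 0.3, -1.3]
grip_width: 23.2
time: 44.27
tool_pos: [503.6, -288.8, 263.2]
tcp_rot: [-0.847, 1.566, -2.466]
contact_force: [1.5, 0.6, -0.9]
grip_width: 23.7
t=44.27 [ 503.6 -288.8  263.2] jaw yaw -92.7 tx [-0.004 -0.003 -1.   ] F [ 1.5  0.6 -0.9] w 23.7 q [-0.65  0.42  1.3  -0.01  1.42  0.97]
t [11.34  1.23  7.23] w [0.004 0.004 0.004] rows>= 3.2 q6 0.97 q1 -0.65
```

```bash
python3 -m creep '[{"tx":1,"ty":0.5,"tz":4,"wx":0,"wy":0,"wz":0,"gripper":1},{"tx":3,"ty":1,"tz":7,"wx":0,"wy":0,"wz":0,"gripper":1},{"tx":6,"ty":1.2,"tz":7.3,"wx":0,"wy":0,"wz":0,"gripper":1},{"tx":10,"ty":1.2,"tz":7.3,"wx":0,"wy":0,"wz":0,"gripper":1},{"tx":14,"ty":1.2,"tz":7.3,"wx":0,"wy":0,"wz":0,"gripper":1},{"tx":16,"ty":1.2,"tz":7.3,"wx":0,"wy":0,"wz":0,"gripper":1},{"tx":16,"ty":1.2,"tz":7.3,"wx":0,"wy":0,"wz":0,"gripper":1},{"tx":16,"ty":1.2,"tz":7.3,"wx":0,"wy":0,"wz":0,"gripper":1}]'
python3 -c "
from h import *
shot('wrist','w38.png');st();goS(512,-362,20,-3)"
```

```text
time: 44.93
tool_pos: [511.6, -360.7, 102.5]
tcp_rot: [-1.225, 1.564, -2.844]
contact_force: [0.0, 0.1, 0.8]
grip_width: 23.5
t=44.98 [ 512.6 -361.4  104.2] jaw yaw -92.7 tx [-0.003 -0.004 -1.   ] F [-0.5  0.7 -0.5] w 23.7 q [-0.73  0.64  1.38 -0.01  1.12  0.89]
t [ 8.42 -0.03  0.02] w [0.005 0.004 0.003] rows>= 2.0 q6 0.89 q1 -0.73
```

View pics/w38.png

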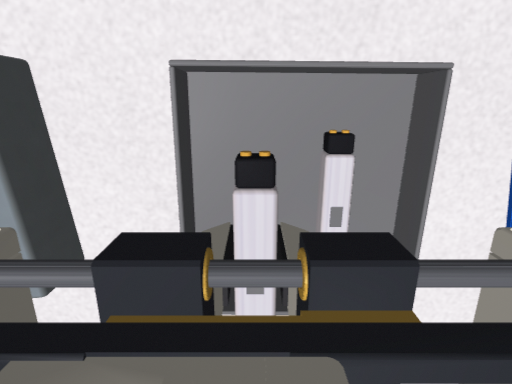

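```bash
python3 -m creep '[{"tx":4,"ty":0,"tz":0,"wx":0,"wy":0,"wz":0,"gripper":1},{"tx":7,"ty":0,"tz":0,"wx":0,"wy":0,"wz":0,"gripper":1},{"tx":8.2,"ty":0,"tz":0,"wx":0,"wy":0,"wz":0,"gripper":1},{"tx":8.4,"ty":0,"tz":0,"wx":0,"wy":0,"wz":0,"gripper":1},{"tx":8.4,"ty":0,"tz":0,"wx":0,"wy":0,"wz":0,"gripper":0.2},{"tx":8.4,"ty":0,"tz":0,"wx":0,"wy":0,"wz":0,"gripper":0.2},{"tx":8.4,"ty":0,"tz":0,"wx":0,"wy":0,"wz":0,"gripper":0.2},{"tx":8.4,"ty":0,"tz":0,"wx":0,"wy":0,"wz":0,"gripper":0.2}]'
python3 -m creep '[{"tx":-3,"ty":0,"tz":0,"wx":0,"wy":0,"wz":0,"gripper":0.2},{"tx":-7,"ty":0,"tz":0,"wx":0,"wy":0,"wz":0,"gripper":0.2},{"tx":-11,"ty":0,"tz":0,"wx":0,"wy":0,"wz":0,"gripper":0},{"tx":-15,"ty":-1,"tz":0,"wx":0,"wy":0,"wz":0,"gripper":0},{"tx":-19,"ty":-3,"tz":0,"wx":0,"wy":0,"wz":0,"gripper":0},{"tx":-23,"ty":-5,"tz":-1,"wx":0,"wy":0,"wz":0,"gripper":0},{"tx":-27,"ty":-7,"tz":-4,"wx":0,"wy":0,"wz":0,"gripper":0},{"tx":-29,"ty":-9,"tz":-8,"wx":0,"wy":0,"wz":0,"gripper":0}]'
python3 -m creep '[{"tx":-2,"ty":-1,"tz":-4,"wx":0,"wy":0,"wz":0,"gripper":0},{"tx":-4,"ty":-2,"tz":-8,"wx":0,"wy":0,"wz":0,"gripper":0},{"tx":-4,"ty":-2,"tz":-12,"wx":0,"wy":0,"wz":0,"gripper":0},{"tx":-4,"ty":-2,"tz":-14,"wx":0,"wy":0,"wz":0,"gripper":0},{"tx":-4,"ty":-2,"tz":-14,"wx":0,"wy":0,"wz":0,"gripper":0},{"tx":-4,"ty":-2,"tz":-14,"wx":0,"wy":0,"wz":0,"gripper":0}]'
python3 -c "
from h import *
shot('wrist','w39.png');st();shot('side','s39.png');shot('top','t39.png')"; python3 lid.py s39
python3 - <<'E'
import sys; sys.path.insert(0,'.')
from h import *
c=load('w39');P=cloud(c);g=c['frame'].max(2)
m=(g<45)&(P[...,2]>60)&(P[...,2]<175)&(P[...,1]<-140)&(P[...,1]>-180)&(P[...,0]<550)&(P[...,0]>440);m[228:]=0;q=P[m];print('pad',len(q),q.min(0).round(),q.max(0).round())
E
```

```text
time: 45.65
tool_pos: [512.3, -361.8, 20.4]
tcp_rot: [-0.448, 1.565, -2.066]
contact_force: [-0.5, 0.5, 0.3]
grip_width: 36.6
time: 46.32
tool_pos: [435.5, -296.4, 300.0]
tcp_rot: [-0.046, 1.563, -1.667]
contact_force: [0.4, -0.3, 0.2]
grip_width: 45.6
time: 46.82
tool_pos: [422.8, -153.1, 336.9]
tcp_rot: [-0.528, 1.566, -2.144]
contact_force: [-0.7, 0.1, -0.6]
grip_width: 45.9
t=46.87 [ 422.9 -154.1  336.4] jaw yaw -92.7 tx [-0.004 -0.004 -1.   ] F [0.2 0.8 0.2] w 46.1 q [-0.52  0.14  1.5  -0.01  1.51  1.1 ]
n 1224 angle 99.98205486754387 yaw err deg 0.20478649406311009 x at hinge z81 -6.7791082536579665 rms 1.482344908535445
pad 617 [ 467. -174.   74.] [ 516. -150.   82.]
```

View pics/w39.png

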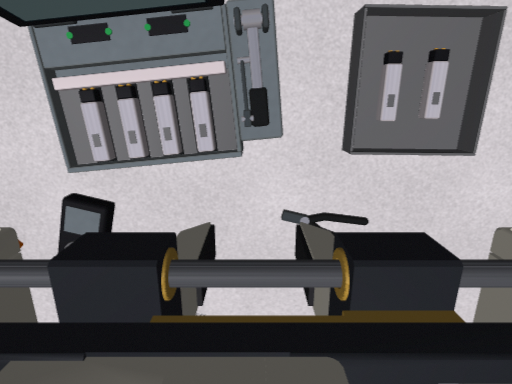

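View pics/s39.png

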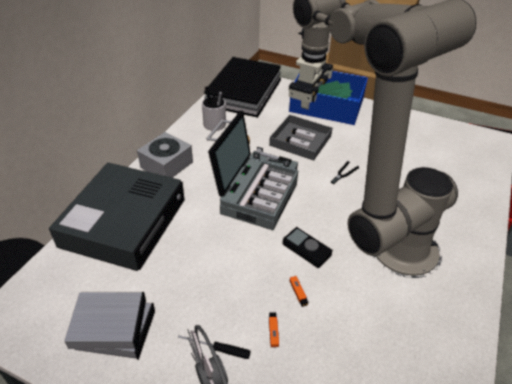

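Everything shows in place. One last number check on the sticks in the channels before handing in.

Run:
```python
from sticks import *
sticks(load('w31'),59,80); print(); sticks(load('w39'),59,80); print(); sticks(load('w39'),17,40)
for v in (85,100,120): 
    c=load('w31');P=cloud(c); print(v,[P[v,u].round().tolist() for u in (151,187,222,259)])
```

```text
silver px (312, 104) ctr [ 511.7 -153.9] cen [ 519.6 -151.6] size [88.2 31.3] topz 77.6 yaw -174.8 dark 24.1
silver px (150, 127) ctr [477.   67.4] cen [477.6  67.5] size [96.4 25.4] topz 66.3 yaw 2.6 dark 40.4
silver px (186, 127) ctr [479.5  17.2] cen [480.1  17.2] size [96.4 24.6] topz 66.4 yaw 2.6 dark 40.4
silver px (222, 128) ctr [481.8 -31.6] cen [482.  -31.7] size [96.4 24.2] topz 66.4 yaw 2.7 dark 40.1
silver px (258, 128) ctr [483.6 -81.5] cen [483.6 -81.4] size [95.1 22.8] topz 66.5 yaw 2.8 dark 40.5

silver px (200, 114) ctr [483.7 -82.2] cen [484.5 -82.1] size [97.2 24.4] topz 66.5 yaw 2.5 dark 40.4
silver px (165, 118) ctr [481.4 -32.6] cen [482.3 -32.5] size [97.3 25. ] topz 66.3 yaw 2.6 dark 40.7
silver px (130, 121) ctr [479.2  16.2] cen [479.8  16.4] size [97.1 25.7] topz 66.2 yaw 2.6 dark 40.5
silver px (94, 125) ctr [476.8  66.6] cen [477.5  66.8] size [97.3 26.4] topz 66.2 yaw 2.9 dark 40.7

silver px (435, 83) ctr [ 511.3 -424. ] cen [ 511.6 -424.4] size [96.2 27.4] topz 24.5 yaw -3.0 dark 40.7
silver px (390, 85) ctr [ 511.5 -357.9] cen [ 511.9 -358.1] size [96.4 25.8] topz 24.6 yaw -2.8 dark 40.4
85 [[534.0, 64.0, 65.0], [537.0, 16.0, 68.0], [539.0, -30.0, 66.0], [541.0, -80.0, 67.0]]
100 [[515.0, 65.0, 66.0], [517.0, 16.0, 66.0], [520.0, -31.0, 65.0], [522.0, -81.0, 65.0]]
120 [[489.0, 66.0, 68.0], [491.0, 17.0, 67.0], [493.0, -31.0, 67.0], [496.0, -82.0, 68.0]]
```

All four sticks lie flat (tops equal, about 66), on the channel lines and aligned with the tester. Handing in.

```bash
python3 -c "
from plant import *
print(close_job())"
```

```text
the job is handed in; nothing more can be done
None
```

The job is done and handed in at about 47 s of the 210 s allowed.

In order, I raised the lid, laid a stick in each of channels 4, 3, 2 and 1 with the black end towards the display, and pressed the clamp. The two left-over sticks then went into the crate.

Last checks from the pictures:
- **Lid:** the side camera reads 100.0° open. The wrist camera read 99.4° just after release, about half a degree apart.
- **Sticks in the channels:** all four lie flat, with tops equal at about 66 mm. The text implies 68 mm, and my depth readings run about 1.5 mm low. They lie within about 2 mm of the channel lines and are aligned with the tester.
- **Clamp:** the lever pad is level, with its top at 74–82 mm. The lever stayed down after I let go, and the contact bar moved forward.
- **Left-overs:** both sticks lie flat inside the crate.
- **Other things:** I touched nothing else on the bench and saw nothing out of place.

The only disagreement was that the top camera read stick positions 3–4 mm off the wrist camera. I used the wrist readings, and the grasps and placings bore them out. I saw no knocked stick or slackened grip, and no check failed.

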